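Load the spring tester's coded sample carriers

ROBOT

A 6-joint arm with a two-finger parallel gripper is mounted at the origin on a cart in front of the work surface, level with it; the furniture and walls round the work are solid. World frame = base frame: x ahead of the robot, y to its left, z up, the work surface at z = 0. Lengths are in mm, angles in rad, forces in N, time in s.
With the tool pointing down it reaches from about 275 to 750 mm from the base axis. Payload 10.2 kg.
Tool frame: the origin (TCP) lies midway between the tips of the shut fingers; the grasp point (between the pads) lies 19 mm behind it; x points along the fingers, y is the direction in which the jaws open and shut, and the axes are right-handed (so a half turn about x gives the same grasp; the last joint's range is limited). The gripper opens to 85 mm and grips with 20 to 120 N. Pads are 22 mm wide; open, the fingers measure 114 mm over their backs; the gripper's body (76 mm by 85 mm) begins 54 mm behind the grasp point. The pads swing forward as they close: fully open they stand 13 mm farther back than shut.
Start: joints at [1.114, 0.313, 1.498, -0, 1.331, -0.223], TCP at [121.642, 510.719, 231.294] pointing down, gripper open.
Joint ranges: [-2.94, 2.94], [-0.97, 2.17], [0.19, 2.56], [-1.23, 4.37], [0.02, 3.11], [-2.88, 2.88]. Speed limits (rad/s): [2.39, 2.39, 3.01, 3.14, 3.14, 3.14].

INTERFACE

Orientations are given as a unit quaternion [w, x, y, z].
In Python, from rig import sense, capture, get_calibration, finish_job gives the robot as it stands.
- The arm moves only by the tool jog_arm, never from a script. Its argument "increments" is a list of rows, each an object of numbers: "rx", "ry", "rz": the turn, a rotation vector about the tool's x, y, z in rad; "x", "y", "z": the shift along the tool's x, y, z in mm; "hand": the finger opening in mm, from 0 to 85.4. A call has 1 to 5 rows; each row shifts and turns the commanded pose from where the row before left it, along the tool's axes as they then stand; what a row does not reach is not made up. A row lasts 1/8 s, in which the tool goes at most 62.5 mm and 10.7 degrees, less where a joint would pass 70% of its speed; a pose out of reach is approached as far as the arm can. A call with a gripper value outside its range is refused whole. The fingers move at their own pace and stop on an object; "force" is the grip in N (left out, the last holds). Time passes only in rows, so rows that do not move let the fingers close. It gives the time, the measured TCP pose, the force and the opening at its end, in the units of the state.
- sense(): the state, without advancing time (a new reading comes with each control period).
- capture(name): name is "scene" or "top" or "wrist"; returns the picture (384x512x3 uint8, red, green, blue); there is no depth.
- get_calibration(name): a dict with "camera_matrix" (3x3 intrinsics, pixels), "R" (3x3) and "t" (3): a world point X has camera coordinates R X + t; the wrist camera has in their place "T_tool_cam" (4x4, takes a point from camera to tool coordinates, whose origin is the TCP and whose axes are the tool frame's). Camera axes: x right, y down, z forward; pixel columns grow to the right and rows downward; lengths in mm; the calibration is good to about 2 mm. The wrist camera is an equidistant fisheye: a pixel r from the principal point sees the ray r / f radians off the axis. A picture is of the moment at which its call begins: read the wrist's pose just before it. get_calibration takes no time and is no camera call.
- finish_job(): hands the job in, once; it reports no verdict.
The state is a dict: "time_s": time; "joints": joint angles; "dq": joint speeds; "tau": joint torques, N m; "eef_pos": TCP position; "ee_rot": TCP orientation; "force": force on the tool from outside, world axes, zero at the start; "wrist_torque": the same for the moment, N m; "grip_width": opening from 0.0 (shut) to 1.0 (fully open).
Only numpy, scipy, OpenCV 4.12 (cv2) and the standard library are available. Lean on these libraries where they do the work, as an engineer would, in place of code of your own. Each camera call takes 0.05 s, during which the arm holds its last target.

TASK

Set up the spring test run: put every blue carrier fully home in a pocket of the aluminium load plate (its orange tab must lie in the pocket's notch), and in each carrier nest the one spring cassette that goes right down into it. The cassettes look alike and their keying is underneath, so try them, orange stripe towards the carrier's tab; cassettes that belong to no carrier must finish standing upright on the grey tray. Leave the weight and the screwdriver alone.

Things in the scene. Friction and masses are not known exactly. Their poses are not given: they have to be found in the camera images.
- load_plate: fixed aluminium load plate 124 mm (x) x 310 mm (y) x 12 mm high, x away from the robot; origin at the centre of its underside. Three equal one-way pockets 83.5 x 65.5 mm, 8 mm deep, side by side along y at 100 mm pitch, each with a notch for the carrier's tab at its +x side (notch centred 15 mm to +y of the pocket's centre). Any carrier may go in any pocket; with 2 carriers one stays empty
- pocket_1 (a point): centre of the floor of pocket 1 (y = -100 mm on the plate), 4 mm above the table; same axes as the load plate. A carrier that is home has its origin here and its +x (tab) along the plate's +x
- pocket_2 (a point): centre of the floor of pocket 2 (y = 0 mm on the plate), 4 mm above the table; same axes as the load plate. A carrier that is home has its origin here and its +x (tab) along the plate's +x
- pocket_3 (a point): centre of the floor of pocket 3 (y = 100 mm on the plate), 4 mm above the table; same axes as the load plate. A carrier that is home has its origin here and its +x (tab) along the plate's +x
- carrier_1: blue open box, 80 (x) x 62 (y) x 40 mm high, plus an orange tab on its +x end (10 mm long, 18 mm wide, centred at y +15 mm, 30 mm high). Well 64 x 52 mm, its floor 6 mm above the underside; a coding rib 8 mm high on that floor, placed differently in each carrier. Origin: centre of the 80 x 62 mm underside, z up. 0.22 kg, gripped across the 62 mm near the rim
- carrier_2: looks and measures like carrier_1 but for the place of its rib. Two or three of the carriers are present; they start on the table to the robot's right, turned up to 2.4 rad either way. Origin as carrier_1
- carrier_3: looks and measures like carrier_1 but for the place of its rib. Origin as carrier_1
- cassette_a: spring cassette: white closed box 60 (x) x 48 (y) x 36 mm high; black grip bar on the lid (38 mm along x, 14 mm thick, top 66 mm above the underside); orange stripe across the lid at its +x end. Hidden slot in the underside, 10 mm deep, 9 mm wide, suits the rib of at most one carrier. Origin: centre of the underside, z up. 0.14 kg
- cassette_b: looks and measures like cassette_a, other slot. Which cassette suits which carrier is not known beforehand. In its own carrier its underside ends 6 mm above the carrier's underside; on a wrong rib, or turned end for end, it stands 8 mm higher. Origin as cassette_a
- cassette_c: looks and measures like cassette_a, other slot. It nests with its +x (stripe) along the carrier's +x (tab). Origin as cassette_a
- cassette_d: looks and measures like cassette_a, other slot. Origin as cassette_a
- tray: fixed grey tray 220 x 220 mm, rim 12 mm high, 4 mm walls and floor, to the robot's left, where the cassettes start; origin at the centre of its underside
- weight: bystander: steel calibration weight, 44 mm across, 55 mm high, beyond the carriers; origin at the centre of its underside
- screwdriver: bystander: yellow-handled screwdriver, 25 x 175 x 24 mm, lying beyond the tray; origin at the centre of its underside
Mind the look-alikes: they are no part of the job. Leave any yellow look-alike of the carrier_3 alone.

How it is judged (in metres and radians):
At the end, for the whole second after the job is handed in: Each carrier is in a pocket (within 5 mm, up to 3 mm above its floor, square within 0.08 rad) and holds a cassette (underside 3-9 mm above the carrier's, centred within 5 mm); others stand on the tray floor, centres 25 mm inside its edge; all upright within 0.06 rad, at rest (((horizontal distance between carrier_1 and pocket_1 below 0.005 m and z of carrier_1 in the frame of pocket_1 below 0.003 m and angle between the x axis of carrier_1 and the x axis of load_plate, either way round below 0.08 rad) or (horizontal distance between carrier_1 and pocket_2 below 0.005 m and z of carrier_1 in the frame of pocket_2 below 0.003 m and angle between the x axis of carrier_1 and the x axis of load_plate, either way round below 0.08 rad) or (horizontal distance between carrier_1 and pocket_3 below 0.005 m and z of carrier_1 in the frame of pocket_3 below 0.003 m and angle between the x axis of carrier_1 and the x axis of load_plate, either way round below 0.08 rad)) and angle between each of carrier_1, carrier_2, carrier_3, cassette_a, cassette_b, cassette_c, cassette_d's own z axis and vertical below 0.06 rad and ((z of cassette_a in the frame of carrier_1 between 0.003 and 0.009 m and horizontal distance between cassette_a and carrier_1 below 0.005 m) or (z of cassette_b in the frame of carrier_1 between 0.003 and 0.009 m and horizontal distance between cassette_b and carrier_1 below 0.005 m) or (z of cassette_c in the frame of carrier_1 between 0.003 and 0.009 m and horizontal distance between cassette_c and carrier_1 below 0.005 m) or (z of cassette_d in the frame of carrier_1 between 0.003 and 0.009 m and horizontal distance between cassette_d and carrier_1 below 0.005 m)) and linear speed of each of carrier_1, carrier_2, carrier_3, cassette_a, cassette_b, cassette_c, cassette_d below 0.02 m/s and ((horizontal distance between carrier_2 and pocket_1 below 0.005 m and z of carrier_2 in the frame of pocket_1 below 0.003 m and angle between the x axis of carrier_2 and the x axis of load_plate, either way round below 0.08 rad) or (horizontal distance between carrier_2 and pocket_2 below 0.005 m and z of carrier_2 in the frame of pocket_2 below 0.003 m and angle between the x axis of carrier_2 and the x axis of load_plate, either way round below 0.08 rad) or (horizontal distance between carrier_2 and pocket_3 below 0.005 m and z of carrier_2 in the frame of pocket_3 below 0.003 m and angle between the x axis of carrier_2 and the x axis of load_plate, either way round below 0.08 rad)) and ((z of cassette_a in the frame of carrier_2 between 0.003 and 0.009 m and horizontal distance between cassette_a and carrier_2 below 0.005 m) or (z of cassette_b in the frame of carrier_2 between 0.003 and 0.009 m and horizontal distance between cassette_b and carrier_2 below 0.005 m) or (z of cassette_c in the frame of carrier_2 between 0.003 and 0.009 m and horizontal distance between cassette_c and carrier_2 below 0.005 m) or (z of cassette_d in the frame of carrier_2 between 0.003 and 0.009 m and horizontal distance between cassette_d and carrier_2 below 0.005 m)) and ((horizontal distance between carrier_3 and pocket_1 below 0.005 m and z of carrier_3 in the frame of pocket_1 below 0.003 m and angle between the x axis of carrier_3 and the x axis of load_plate, either way round below 0.08 rad) or (horizontal distance between carrier_3 and pocket_2 below 0.005 m and z of carrier_3 in the frame of pocket_2 below 0.003 m and angle between the x axis of carrier_3 and the x axis of load_plate, either way round below 0.08 rad) or (horizontal distance between carrier_3 and pocket_3 below 0.005 m and z of carrier_3 in the frame of pocket_3 below 0.003 m and angle between the x axis of carrier_3 and the x axis of load_plate, either way round below 0.08 rad)) and ((z of cassette_a in the frame of carrier_3 between 0.003 and 0.009 m and horizontal distance between cassette_a and carrier_3 below 0.005 m) or (z of cassette_b in the frame of carrier_3 between 0.003 and 0.009 m and horizontal distance between cassette_b and carrier_3 below 0.005 m) or (z of cassette_c in the frame of carrier_3 between 0.003 and 0.009 m and horizontal distance between cassette_c and carrier_3 below 0.005 m) or (z of cassette_d in the frame of carrier_3 between 0.003 and 0.009 m and horizontal distance between cassette_d and carrier_3 below 0.005 m)) and ((x of cassette_a in the frame of tray between -0.085 and 0.085 m and y of cassette_a in the frame of tray between -0.085 and 0.085 m and z of cassette_a in the frame of tray below 0.008 m) or (horizontal distance between cassette_a and pocket_1 below 0.009 m and z of cassette_a in the frame of pocket_1 between 0.003 and 0.01 m) or (horizontal distance between cassette_a and pocket_2 below 0.009 m and z of cassette_a in the frame of pocket_2 between 0.003 and 0.01 m) or (horizontal distance between cassette_a and pocket_3 below 0.009 m and z of cassette_a in the frame of pocket_3 between 0.003 and 0.01 m)) and ((x of cassette_b in the frame of tray between -0.085 and 0.085 m and y of cassette_b in the frame of tray between -0.085 and 0.085 m and z of cassette_b in the frame of tray below 0.008 m) or (horizontal distance between cassette_b and pocket_1 below 0.009 m and z of cassette_b in the frame of pocket_1 between 0.003 and 0.01 m) or (horizontal distance between cassette_b and pocket_2 below 0.009 m and z of cassette_b in the frame of pocket_2 between 0.003 and 0.01 m) or (horizontal distance between cassette_b and pocket_3 below 0.009 m and z of cassette_b in the frame of pocket_3 between 0.003 and 0.01 m)) and ((x of cassette_c in the frame of tray between -0.085 and 0.085 m and y of cassette_c in the frame of tray between -0.085 and 0.085 m and z of cassette_c in the frame of tray below 0.008 m) or (horizontal distance between cassette_c and pocket_1 below 0.009 m and z of cassette_c in the frame of pocket_1 between 0.003 and 0.01 m) or (horizontal distance between cassette_c and pocket_2 below 0.009 m and z of cassette_c in the frame of pocket_2 between 0.003 and 0.01 m) or (horizontal distance between cassette_c and pocket_3 below 0.009 m and z of cassette_c in the frame of pocket_3 between 0.003 and 0.01 m)) and ((x of cassette_d in the frame of tray between -0.085 and 0.085 m and y of cassette_d in the frame of tray between -0.085 and 0.085 m and z of cassette_d in the frame of tray below 0.008 m) or (horizontal distance between cassette_d and pocket_1 below 0.009 m and z of cassette_d in the frame of pocket_1 between 0.003 and 0.01 m) or (horizontal distance between cassette_d and pocket_2 below 0.009 m and z of cassette_d in the frame of pocket_2 between 0.003 and 0.01 m) or (horizontal distance between cassette_d and pocket_3 below 0.009 m and z of cassette_d in the frame of pocket_3 between 0.003 and 0.01 m))); the robot touches nothing.
It fails at once if weight is moved more than 3 cm (distance of weight from where it was at the start of the episode above 0.03 m).
It fails at once if screwdriver is moved more than 3 cm (distance of screwdriver from where it was at the start of the episode above 0.03 m).
Of carrier_1, carrier_2, carrier_3 only 2 to 3 are there at a start; the rules pass over those that are not, and their reading is None.
At some moment in a run one of carrier_1, carrier_2, carrier_3, cassette_a, cassette_b, cassette_c, cassette_d may be knocked a few centimetres aside while the robot is not near it.
It also fails if it takes over 210 s, if anything falls off the work surface, if the arm or the gripper's body presses on something with over 40 N, if the wrist force passes 120 N, or if a joint passes its speed limit or range.

## Working session

There is one attempt and no reset: what is moved stays moved. The work goes in short steps, Python scripts to look and compute and a tool call to move; the robot and the scene stay as the last step left them, time stands still between calls to the robot, and variables do not carry over. Pictures are saved under pics/ and viewed, and the job is handed in when it is done.

Besides the shell and the picture viewer there is one more tool, called after "Call:" as name(argument=value, ...), one argument or row to a line, values as JSON. jog_arm: Moves the arm, as the interface text tells. Its arguments: {"type":"object","properties":{"increments":{"type":"array","items":{"type":"object","properties":{"rx":{"type":"number"},"ry":{"type":"number"},"rz":{"type":"number"},"x":{"type":"number"},"y":{"type":"number"},"z":{"type":"number"},"hand":{"type":"number"}}}},"force":{"type":"number"}},"required":["increments"]}

```bash
ls; mkdir -p pics; python3 - <<'E'
from rig import *
import cv2,json
s=sense();print(s)
for n in ["scene","top","wrist"]:
    cv2.imwrite(f"pics/{n}0.png",capture(n)[:,:,::-1]); c=get_calibration(n); print(n,{k:(v.tolist() if hasattr(v,'tolist') else v) for k,v in c.items()})
E
```

```text
pics
{'time_s': 0.0, 'joints': array([ 1.11362938e+00,  3.13478521e-01,  1.49843724e+00,  1.28444711e-05,
        1.33100298e+00, -2.23443017e-01]), 'dq': array([ 0.00072976, -0.00023407,  0.00031347, -0.00045885,  0.00154552,
        0.00137184]), 'tau': array([ 7.84872955e-04, -4.12263358e+01, -2.59742957e+01, -1.60155100e-04,
        4.11458328e-03,  8.95432686e-05]), 'eef_pos': array([121.50557873, 510.4825162 , 230.72042625]), 'ee_rot': array([ 0.70212297,  0.0820065 ,  0.70244426, -0.08288747]), 'force': array([-0.75285539, -0.05857059,  0.53400542]), 'wrist_torque': array([-0.00256297,  0.00710275,  0.01871391]), 'grip_width': 1.0013251574273734}
scene {'camera_matrix': [[402.3820759492971, 0.0, 250.6706041753472], [0.0, 402.3820759492971, 205.9334763660994], [0.0, 0.0, 1.0]], 'R': [[0.5289218804888992, -0.8485287215073198, -0.015512998331721069], [-0.34917257662512796, -0.20092014637858316, -0.915264773992847], [0.7735115746212567, 0.48952027900421236, -0.4025540216798014]], 't': [-336.18687800922135, 245.34852833475924, 904.4318526612722]}
top {'camera_matrix': [[372.22725037292275, 0.0, 260.4089918357701], [0.0, 372.22725037292275, 191.14054417003473], [0.0, 0.0, 1.0]], 'R': [[0.013321806331202406, -0.9999112375775611, -0.00021550448741351823], [-0.9866272977736091, -0.013109809615382604, -0.16246448282561482], [0.16244723686175766, 0.0023769429859766874, -0.9867143686893495]], 't': [-37.237101121002624, 589.3741025422639, 1373.136935500158]}
wrist {'camera_matrix': [[297.3186396354542, 0.0, 252.53037302146268], [0.0, 297.3186396354542, 188.72094379120753], [0.0, 0.0, 1.0]], 'T_tool_cam': [[0.0005753943507002243, -0.29741237563557327, 0.9547489448751142, -142.1704293756019], [0.999999672651436, -0.0003720032445162114, -0.0007185475665868183, -0.13145184733753812], [0.0005688746439775678, 0.9547490457876292, 0.2974120642294941, -76.43799912155283], [0.0, 0.0, 0.0, 1.0]]}
```

View pics/top0.png

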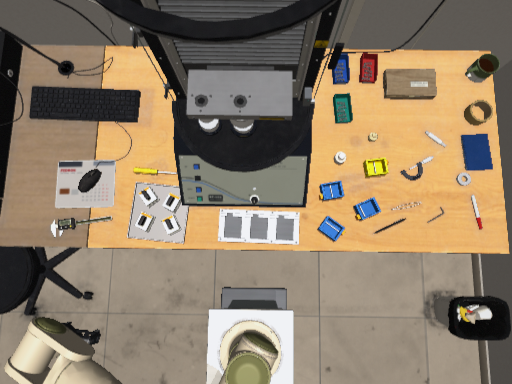

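View pics/scene0.png

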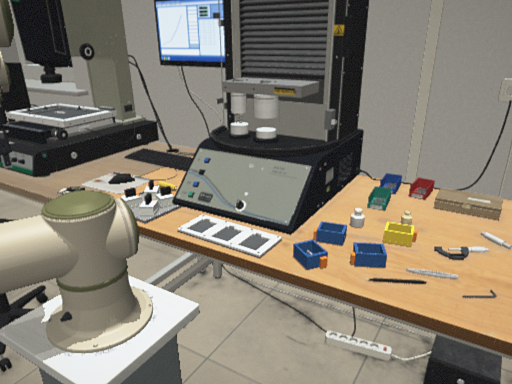

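View pics/wrist0.png

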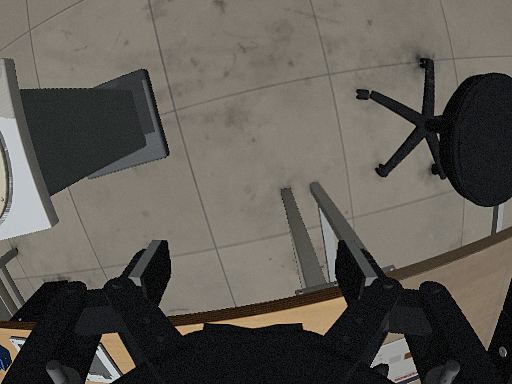

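```bash
cat > h.py <<'E'
import numpy as np,cv2
from rig import *
from scipy.spatial.transform import Rotation as Ro
def rot(q): return Ro.from_quat([q[1],q[2],q[3],q[0]])
def cam(n,s=None):
    c=get_calibration(n);K=np.array(c['camera_matrix'])
    if n!='wrist': 
        R=np.array(c['R']);t=np.array(c['t']); return K,R,t
    s=s or sense(); T=np.eye(4);T[:3,:3]=rot(s['ee_rot']).as_matrix();T[:3,3]=s['eef_pos']
    M=np.linalg.inv(T@np.array(c['T_tool_cam'])); return K,M[:3,:3],M[:3,3]
def unproj(n,px,z,C=None):
    K,R,t=C or cam(n);px=np.atleast_2d(np.array(px,float))
    d=(px-[K[0,2],K[1,2]])/K[0,0]
    if n=='wrist':
        r=np.linalg.norm(d,axis=1)+1e-9; v=np.c_[d*(np.sin(r)/r)[:,None],np.cos(r)]
    else: v=np.c_[d,np.ones(len(d))]
    w=v@R; o=-R.T@t; k=(z-o[2])/w[:,2]; return o+w*k[:,None]
def proj(n,X,C=None):
    K,R,t=C or cam(n);X=np.atleast_2d(X)@R.T+t
    if n=='wrist':
        h=np.hypot(X[:,0],X[:,1])+1e-9;r=np.arctan2(h,X[:,2]);d=X[:,:2]/h[:,None]*r[:,None]
    else: d=X[:,:2]/X[:,2:]
    return d*K[0,0]+[K[0,2],K[1,2]]
def snap(n,name=None):
    s=sense();im=capture(n)[:,:,::-1].copy()
    if name: cv2.imwrite(f'pics/{name}.png',im)
    return im,cam(n,s),s
def rows(x,y,z,yaw,n=None,s=None):
    """tool pointing down, jaw axis (tool y) at world angle yaw (mod pi), prints equal rows"""
    s=s or sense();R=rot(s['ee_rot']);p=s['eef_pos']
    best=None
    ty=R.as_matrix()[:,1];cur=np.arctan2(ty[1],ty[0])
    for k in (-2,-1,0,1,2):
        a=yaw+k*np.pi
        if best is None or abs(a-cur)<abs(best-cur): best=a
    return rows_abs(x,y,z,best,s)
def rows_abs(x,y,z,a,s=None):
    s=s or sense();R=rot(s['ee_rot']);p=s['eef_pos']
    yv=np.array([np.cos(a),np.sin(a),0]);xv=np.array([0,0,-1.]);zv=np.cross(xv,yv)
    G=Ro.from_matrix(np.c_[xv,yv,zv])
    rv=(R.inv()*G).as_rotvec(); d=R.inv().apply(np.array([x,y,z])-p)
    print('from',p.round(1),'yaw',round(np.arctan2(*R.as_matrix()[[1,0],1]),3),'->',[x,y,z,round(a,3)]);print('total shift tool',d.round(1),'turn',rv.round(3),'min rows',round(max(np.linalg.norm(d)/60,np.linalg.norm(rv)/.185),2))
def st():
    s=sense();M=rot(s['ee_rot']).as_matrix()
    print('t',round(s['time_s'],2),'p',s['eef_pos'].round(1),'yaw',round(np.arctan2(M[1,1],M[0,1]),3),'tilt',round(np.arccos(-M[2,0]),3),'F',s['force'].round(1),'w',round(s['grip_width']*85.4,1),'q',s['joints'].round(2))
def zoom(im,x0,y0,x1,y1,k,name):
    c=cv2.resize(im[y0:y1,x0:x1],None,fx=k,fy=k,interpolation=cv2.INTER_CUBIC)
    cv2.imwrite(f'pics/{name}.png',c)
E
python3 - <<'E'
from h import *
im=cv2.imread('pics/top0.png')
zoom(im,120,150,220,250,6,'z1');zoom(im,210,150,410,250,4,'z2')
st()
M=rot(sense()['ee_rot']).as_matrix();print(M.round(2))
C=cam('top')
for p in [(219,209),(299,211),(298,244),(218,242)]: print(unproj('top',p,12,C).round(0))
for p in [(331,191),(367,209),(331,228),(376,167)]: print(unproj('top',p,30,C).round(0))
for p in [(148,195),(171,202),(145,222),(170,225)]: print(unproj('top',p,40,C).round(0))
E
```

```text
t 0.15 p [121.6 510.6 230.9] yaw 1.337 tilt 0.001 F [-0.5 -0.2  0.7] w 85.5 q [ 1.11  0.31  1.5  -0.    1.33 -0.22]
[[-0.    0.23  0.97]
 [-0.    0.97 -0.23]
 [-1.   -0.   -0.  ]]
[[523. 131.  12.]]
[[ 520. -180.   12.]]
[[ 393. -176.   12.]]
[[396. 131.  12.]]
[[ 597. -302.   30.]]
[[ 529. -439.   30.]]
[[ 454. -300.   30.]]
[[ 694. -480.   30.]]
[[570. 401.  40.]]
[[545. 312.  40.]]
[[467. 406.  40.]]
[[457. 311.  40.]]
```

View pics/z1.png

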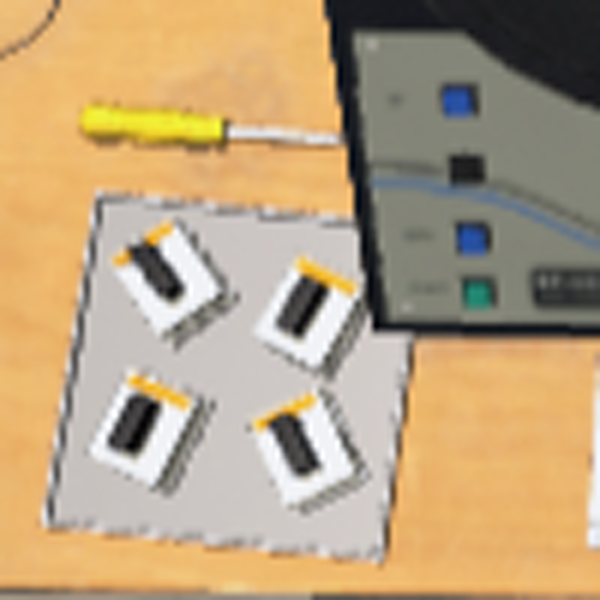

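View pics/z2.png

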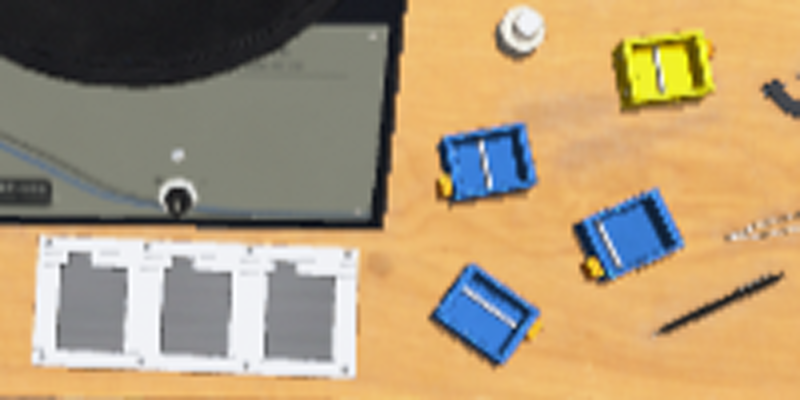

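```bash
python3 - <<'E'
from h import *
im=cv2.imread('pics/scene0.png');zoom(im,170,100,370,250,4,'z3')
im=cv2.imread('pics/top0.png');zoom(im,160,60,330,210,4,'z4')
E
```

```text
(no output)
```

View pics/z3.png

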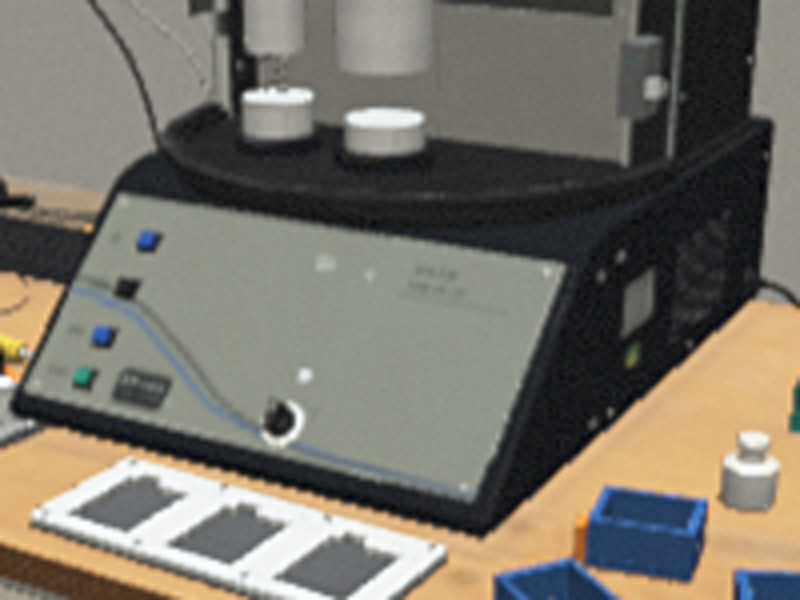

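View pics/z4.png

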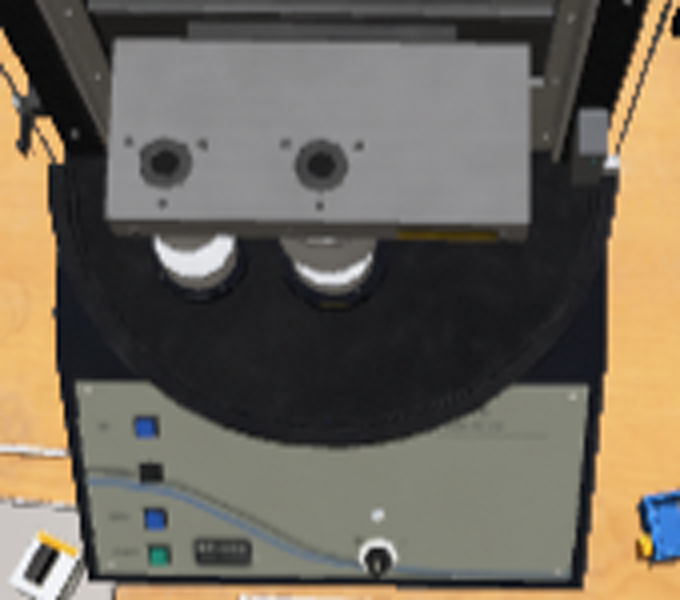

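```bash
python3 - <<'E'
from h import *
def tri(a,b):
    L=[]
    for n,p in(('scene',a),('top',b)):
        K,R,t=cam(n);P=K@np.c_[R,t];L.append((P,np.array(p,float)))
    X=cv2.triangulatePoints(L[0][0],L[1][0],L[0][1],L[1][1]);X=(X[:3]/X[3]).T[0]
    print(X.round(0),proj('scene',X).round(1),proj('top',X).round(1))
tri((307,168),(303.2,159.2));tri((286.2,223),(300.5,203.2));tri((201,150),(182,157))
tri((170+375/4,100+222/4),(160+335/4,60+440/4)) # disc front approx
E
```

```text
[ 685. -180.  177.] [[306.5 168.1]] [[303.7 158.9]]
[ 546. -183.   43.] [[286.1 223. ]] [[300.6 203.2]]
[688. 247. 177.] [[200.7 150. ]] [[182.3 156.7]]
[662.  -2. 197.] [[254.4 156.2]] [[252.8 163.5]]
```

```bash
python3 - <<'E'
from h import *
rows(430,-25,250,np.pi/2)
rows(430,150,250,np.pi/2)
E
```

```text
from [121.6 510.6 230.9] yaw 1.337 -> [430, -25, 250, 1.571]
total shift tool [ -18.8 -449.5  424.1] turn [-0.234 -0.     0.001] min rows 10.31
from [121.6 510.6 230.9] yaw 1.337 -> [430, 150, 250, 1.571]
total shift tool [ -19.  -279.3  383.6] turn [-0.234 -0.     0.001] min rows 7.91
```

Call:
jog_arm(
  increments=[
    {"rx": -0.117,"x": -10},
    {"rx": -0.117,"x": -9},
    {"y": -50,"z": 30},
    {"y": -50,"z": 30},
    {"y": -50,"z": 30},
  ],
)

```text
schema error: expected keys rx, ry, rz, x, y, z, hand
```

Call:
jog_arm(
  increments=[
    {"y": -50,"z": 30},
    {"y": -50,"z": 30},
    {"y": -50,"z": 30},
    {"y": -50,"z": 30},
    {"y": -50,"z": 30},
  ],
)

```text
schema error: expected keys rx, ry, rz, x, y, z, hand
```

Call:
jog_arm(
  increments=[
    {"y": -50,"z": 30},
    {"y": -50,"z": 30},
    {"y": -35,"z": 8},
    {},
    {},
  ],
)

```text
schema error: expected keys rx, ry, rz, x, y, z, hand
```

```bash
python3 - <<'E'
from h import *
st();snap('wrist','w1');st()
E
```

```text
t 0.15 p [121.6 510.6 230.9] yaw 1.337 tilt 0.001 F [-0.5 -0.2  0.7] w 85.5 q [ 1.11  0.31  1.5  -0.    1.33 -0.22]
t 0.2 p [121.6 510.6 231. ] yaw 1.337 tilt 0.001 F [-0.8 -0.4 -0.2] w 85.7 q [ 1.11  0.31  1.5  -0.    1.33 -0.22]
```

View pics/w1.png

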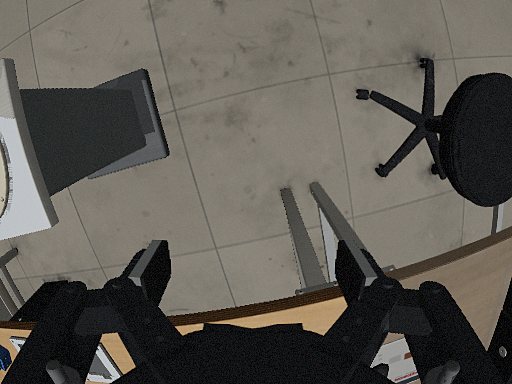

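Call:
jog_arm(
  increments=[
    {"rx": -0.117,"ry": 0,"rz": 0,"x": -10,"y": 0,"z": 0,"hand": 85},
    {"rx": -0.117,"ry": 0,"rz": 0,"x": -9,"y": 0,"z": 0,"hand": 85},
    {"rx": 0,"ry": 0,"rz": 0,"x": 0,"y": -50,"z": 30,"hand": 85},
    {"rx": 0,"ry": 0,"rz": 0,"x": 0,"y": -50,"z": 30,"hand": 85},
    {"rx": 0,"ry": 0,"rz": 0,"x": 0,"y": -50,"z": 30,"hand": 85},
  ],
)

```text
time_s: 0.82
eef_pos: [212.2, 359.2, 250.2]
ee_rot: [0.707, -0.0, 0.707, 0.0]
force: [0.9, -0.5, 0.6]
grip_width: 0.997
```

Call:
jog_arm(
  increments=[
    {"rx": 0,"ry": 0,"rz": 0,"x": 0,"y": -50,"z": 30,"hand": 85},
    {"rx": 0,"ry": 0,"rz": 0,"x": 0,"y": -50,"z": 30,"hand": 85},
    {"rx": 0,"ry": 0,"rz": 0,"x": 0,"y": -50,"z": 30,"hand": 85},
    {"rx": 0,"ry": 0,"rz": 0,"x": 0,"y": -50,"z": 30,"hand": 85},
    {"rx": 0,"ry": 0,"rz": 0,"x": 0,"y": -50,"z": 30,"hand": 85},
  ],
)

```text
time_s: 1.45
eef_pos: [362.3, 108.9, 250.5]
ee_rot: [0.707, 0.0, 0.707, 0.0]
force: [0.7, 1.0, -0.2]
grip_width: 0.996
```

Call:
jog_arm(
  increments=[
    {"rx": 0,"ry": 0,"rz": 0,"x": 0,"y": -50,"z": 30,"hand": 85},
    {"rx": 0,"ry": 0,"rz": 0,"x": 0,"y": -50,"z": 30,"hand": 85},
    {"rx": 0,"ry": 0,"rz": 0,"x": 0,"y": -35,"z": 8,"hand": 85},
    {"rx": 0,"ry": 0,"rz": 0,"x": 0,"y": 0,"z": 0,"hand": 85},
  ],
)

```text
time_s: 1.95
eef_pos: [430.0, -26.0, 249.9]
ee_rot: [0.707, 0.001, 0.707, -0.001]
force: [-0.7, 0.3, 0.2]
grip_width: 0.995
```

```bash
python3 - <<'E'
from h import *
st();snap('wrist','w2');st()
E
```

```text
t 1.95 p [430.  -26.  249.9] yaw 1.568 tilt 0.001 F [-0.7  0.3  0.2] w 84.9 q [-0.33  0.09  1.73 -0.    1.33 -1.9 ]
t 2.0 p [429.7 -24.8 250. ] yaw 1.569 tilt 0.001 F [-0.6  0.9  0.4] w 84.6 q [-0.33  0.09  1.73  0.    1.33 -1.9 ]
```

View pics/w2.png

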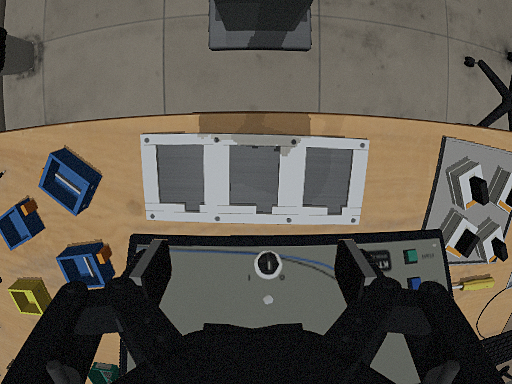

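```bash
cat >> h.py <<'E'
def platefit(im,C,show=None):
    hsv=cv2.cvtColor(im,cv2.COLOR_BGR2HSV)
    m=((hsv[:,:,1]<45)&(hsv[:,:,2]>140)).astype(np.uint8)
    # restrict to projected region
    reg=np.zeros(m.shape,np.uint8)
    q=proj('wrist',[[375,-200,12],[540,-200,12],[540,150,12],[375,150,12]],C).astype(np.int32)
    cv2.fillPoly(reg,[q],1);m&=reg
    cs,_=cv2.findContours(m,cv2.RETR_CCOMP,cv2.CHAIN_APPROX_NONE)
    cs=sorted(cs,key=cv2.contourArea,reverse=True)
    P=unproj('wrist',cs[0][:,0,:],12,C)[:,:2].astype(np.float32)
    r=cv2.minAreaRect(P);print('outer',r)
    for c in cs[1:4]:
        P=unproj('wrist',c[:,0,:],12,C)[:,:2].astype(np.float32);print('hole',cv2.minAreaRect(P))
    if show:
        v=im.copy();cv2.drawContours(v,cs[:4],-1,(0,0,255),1);zoom(v,120,110,400,240,2,show)
E
python3 - <<'E'
from h import *
s=sense();s['eef_pos']=np.array([429.7,-25,250.]);C=cam('wrist',s)
platefit(cv2.imread('pics/w2.png'),C,'p1')
E
```

```text
outer ((460.05767822265625, -23.711196899414062), (309.8480224609375, 124.07930755615234), 88.5982666015625)
hole ((457.376953125, -125.31066131591797), (71.47672271728516, 98.54425048828125), 88.39201354980469)
hole ((461.7942810058594, 76.05289459228516), (68.73560333251953, 97.19170379638672), 88.58637237548828)
hole ((404.7986145019531, -72.30450439453125), (8.283403396606445, 8.365878105163574), 43.821868896484375)
```

View pics/p1.png

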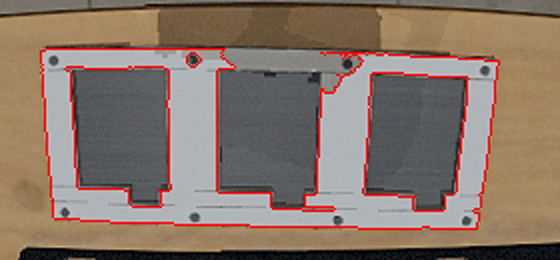

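```bash
cat >> h.py <<'E'
def plan(x,y,z,a,n=None,s=None,xyfirst=False):
    """straight line with turn to absolute yaw a; prints rounded rows (closed-loop rounding)"""
    s=s or sense();R=rot(s['ee_rot']);p=s['eef_pos'].copy()
    yv=np.array([np.cos(a),np.sin(a),0]);xv=np.array([0,0,-1.])
    G=Ro.from_matrix(np.c_[xv,yv,np.cross(xv,yv)]);rv=(R.inv()*G).as_rotvec()
    T=np.array([x,y,z],float)
    m=max(np.linalg.norm(T-p)/60,np.linalg.norm(rv)/.183)
    n=n or int(np.ceil(m)); P0=p.copy();Rc=R
    print('min rows %.2f'%m,'from',p.round(1),'q',s['joints'].round(2))
    for i in range(n):
        r=(Rc.inv()*G).as_rotvec()/(n-i); d=Rc.inv().apply(P0+(T-P0)*(i+1)/n-p)
        # shift taken in the tool axes before the turn
        r=r.round(3);d=d.round(1)
        print(i+1,'r',r.tolist(),'d',d.tolist())
        p=p+Rc.apply(d);Rc=Rc*Ro.from_rotvec(r)
E
python3 - <<'E'
from h import *
plan(510,-370,270,.41)
E
```

```text
min rows 6.33 from [429.7 -24.8 250. ] q [-0.33  0.09  1.73  0.    1.33 -1.9 ]
1 r [0.166, -0.0, 0.0] d [-2.9, -49.3, 11.6]
2 r [0.166, -0.0, 0.0] d [-2.9, -46.7, 19.5]
3 r [0.165, -0.0, 0.0] d [-2.9, -42.9, 27.0]
4 r [0.166, -0.0, 0.0] d [-2.8, -37.8, 33.7]
5 r [0.165, -0.0, 0.0] d [-2.9, -31.7, 39.4]
6 r [0.166, -0.0, 0.0] d [-2.9, -24.9, 44.1]
7 r [0.165, -0.001, 0.0] d [-2.9, -17.2, 47.7]
```

Call:
jog_arm(
  increments=[
    {"rx": 0.166,"ry": 0,"rz": 0,"x": -3,"y": -49,"z": 12,"hand": 85},
    {"rx": 0.166,"ry": 0,"rz": 0,"x": -3,"y": -47,"z": 20,"hand": 85},
    {"rx": 0.166,"ry": 0,"rz": 0,"x": -3,"y": -43,"z": 27,"hand": 85},
    {"rx": 0.166,"ry": 0,"rz": 0,"x": -3,"y": -38,"z": 34,"hand": 85},
    {"rx": 0.166,"ry": 0,"rz": 0,"x": -3,"y": -32,"z": 39,"hand": 85},
  ],
)

```text
time_s: 2.62
eef_pos: [488.5, -271.4, 265.6]
ee_rot: [0.647, 0.286, 0.646, -0.286]
force: [0.5, -0.3, 0.7]
grip_width: 0.995
```

Call:
jog_arm(
  increments=[
    {"rx": 0.166,"ry": 0,"rz": 0,"x": -3,"y": -25,"z": 44,"hand": 85},
    {"rx": 0.166,"ry": 0,"rz": 0,"x": -3,"y": -17,"z": 48,"hand": 85},
    {"rx": 0,"ry": 0,"rz": 0,"x": 0,"y": 0,"z": 0,"hand": 85},
  ],
)

```text
time_s: 3.0
eef_pos: [511.4, -371.4, 270.0]
ee_rot: [0.59, 0.389, 0.591, -0.389]
force: [0.2, 0.5, -0.6]
grip_width: 0.999
```

```bash
python3 - <<'E'
from h import *
st();im,C,s=snap('wrist','w3');np.save('w3.npy',np.r_[s['eef_pos'],s['ee_rot']]);zoom(im,80,0,420,330,2,'w3z')
E
```

```text
t 3.0 p [ 511.4 -371.4  270. ] yaw 0.406 tilt 0.001 F [ 0.2  0.5 -0.6] w 85.3 q [-0.81  0.54  1.06 -0.    1.54 -1.22]
```

View pics/w3.png

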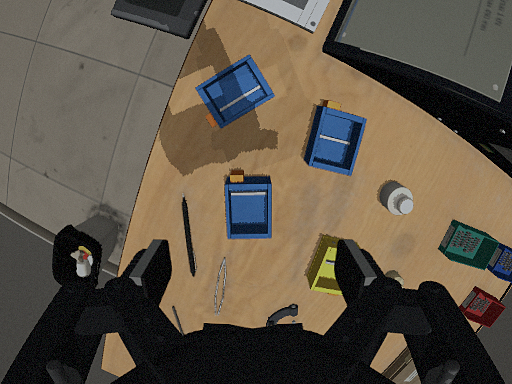

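```bash
cat >> h.py <<'E'
from scipy.optimize import minimize
def boxc(x0,x1,y0,y1,z0,z1): return np.array([[x,y,z] for x in(x0,x1) for y in(y0,y1) for z in(z0,z1)],float)
CAR=[boxc(-40,40,-31,31,0,40),boxc(40,50,6,24,0,30)]
CAS=[boxc(-30,30,-24,24,0,36),boxc(-19,19,-7,7,36,66)]
def sil(parts,pose,z,C,n,off,k,shape):
    x,y,a=pose;c,s_=np.cos(a),np.sin(a);m=np.zeros(shape,np.uint8)
    for P in parts:
        W=P@np.array([[c,s_,0],[-s_,c,0],[0,0,1]])+[x,y,z]
        q=(proj(n,W,C)-off)*k+ (k-1)/2
        h=cv2.convexHull(q.astype(np.float32))
        cv2.fillPoly(m,[np.round(h*16).astype(np.int32)],255,shift=4)
    return m
def fit(mask,parts,pose0,z,C,n='wrist',k=4,margin=25):
    """IoU fit; mask full image bool"""
    c=proj(n,[pose0[0],pose0[1],z+20],C)[0]; o=np.maximum((c-[70,70]).astype(int),0)
    sub=mask[o[1]:o[1]+140,o[0]:o[0]+140].astype(np.uint8)*255
    M=cv2.resize(sub,None,fx=k,fy=k,interpolation=cv2.INTER_LINEAR)>127
    def cost(p):
        S=sil(parts,(p[0],p[1],p[2]/30),z,C,n,o,k,M.shape)>0
        return 1-(S&M).sum()/max(1,(S|M).sum())
    best=None
    for da in (0,.15,-.15):
        p0=[pose0[0],pose0[1],(pose0[2]+da)*30]
        r=minimize(cost,p0,method='Nelder-Mead',options=dict(initial_simplex=np.array([p0]+[list(np.add(p0,e)) for e in ([6,0,0],[0,6,0],[0,0,4])]),xatol=.03,fatol=1e-5,maxiter=150))
        if best is None or r.fun<best.fun: best=r
    return np.array([best.x[0],best.x[1],best.x[2]/30]),1-best.fun
def bluemask(im):
    h=cv2.cvtColor(im,cv2.COLOR_BGR2HSV);b=(h[:,:,0]>98)&(h[:,:,0]<118)&(h[:,:,1]>110)&(h[:,:,2]>25)
    o=(h[:,:,0]>5)&(h[:,:,0]<19)&(h[:,:,1]>170)&(h[:,:,2]>60)
    return b,o
def carriers(im,C,n='wrist',z=0,minA=600):
    b,o=bluemask(im);b8=cv2.morphologyEx(b.astype(np.uint8),cv2.MORPH_CLOSE,np.ones((5,5)))
    N,L,S,cen=cv2.connectedComponentsWithStats(b8);out=[]
    for i in range(1,N):
        if S[i,4]<minA: continue
        comp=L==i; near=cv2.dilate(comp.astype(np.uint8),np.ones((11,11)))>0
        oo=o&near
        if oo.sum()<10: continue
        cs,_=cv2.findContours(comp.astype(np.uint8),cv2.RETR_EXTERNAL,cv2.CHAIN_APPROX_NONE)
        full=np.zeros(comp.shape,np.uint8);cv2.drawContours(full,cs,-1,1,-1)
        full=(full>0)|oo
        w=unproj(n,cen[i],z+25,C)[0];t=unproj(n,np.argwhere(oo).mean(0)[::-1],z+25,C)[0]
        P=unproj(n,cs[0][:,0,:],z+25,C)[:,:2].astype(np.float32);r=cv2.minAreaRect(P);a0=np.radians(r[2]);
        cand=[]
        for k in range(4):
            a=a0+k*np.pi/2;e=np.array([np.cos(a),np.sin(a)]);f=np.array([-e[1],e[0]]);d=(t-w)[:2]
            cand.append((abs(d@e-45)+abs(d@f-15),a))
        a=min(cand)[1]
        p,q=fit(full,CAR,[w[0],w[1],a],z,C,n)
        p[2]=(p[2]+np.pi)%(2*np.pi)-np.pi
        print('carrier px',cen[i].round(),'pose',p.round(1),'yaw',p[2].round(3),'iou',round(q,3));out.append(p)
    return out
E
python3 - <<'E'
from h import *
d=np.load('w3.npy');s=dict(eef_pos=d[:3],ee_rot=d[3:]);C=cam('wrist',s)
im=cv2.imread('pics/w3.png');carriers(im,C)
print('top');carriers(cv2.imread('pics/top0.png'),cam('top'),'top',minA=150)
E
```

```text
carrier px [235.  91.] pose [ 455.9 -301.    -2.2] yaw -2.201 iou 0.964
carrier px [334. 140.] pose [ 603.3 -305.6    1.8] yaw 1.774 iou 0.925
carrier px [249. 208.] pose [ 534.3 -441.5    2. ] yaw 1.987 iou 0.907
top
```

```bash
python3 - <<'E'
from h import *
plan(534,-441,160,.416)
E
```

```text
min rows 2.22 from [ 511.5 -369.7  270.4] q [-0.81  0.54  1.07  0.    1.54 -1.22]
1 r [-0.002, -0.0, 0.0] d [36.8, -2.6, 24.8]
2 r [-0.002, -0.001, 0.0] d [36.8, -2.6, 24.9]
3 r [-0.003, -0.0, 0.0] d [36.8, -2.6, 24.8]
```

Call:
jog_arm(
  increments=[
    {"rx": -0.002,"ry": 0,"rz": 0,"x": 37,"y": -2.6,"z": 25,"hand": 85},
    {"rx": -0.002,"ry": 0,"rz": 0,"x": 37,"y": -2.6,"z": 25,"hand": 85},
    {"rx": -0.003,"ry": 0,"rz": 0,"x": 37,"y": -2.6,"z": 25,"hand": 85},
    {"rx": 0,"ry": 0,"rz": 0,"x": 0,"y": 0,"z": 0,"hand": 85},
  ],
)

```text
time_s: 3.55
eef_pos: [533.6, -440.2, 157.1]
ee_rot: [0.591, 0.386, 0.595, -0.385]
force: [-0.1, -0.1, 0.4]
grip_width: 0.99
```

```bash
cat >> h.py <<'E'
def look(name):
    im,C,s=snap('wrist',name);st();np.save(name+'.npy',np.r_[s['eef_pos'],s['ee_rot']]);return im,C
def drawfit(im,parts,p,z,C,name,n='wrist'):
    v=im.copy()
    for P in parts:
        c,s_=np.cos(p[2]),np.sin(p[2]);W=P@np.array([[c,s_,0],[-s_,c,0],[0,0,1]])+[p[0],p[1],z];q=proj(n,W,C)
        for i in range(8):
            for j in range(i):
                if (abs(P[i]-P[j])>1e-6).sum()==1: cv2.line(v,tuple(np.round(q[i]*16).astype(int)),tuple(np.round(q[j]*16).astype(int)),(0,255,0),1,shift=4)
    cv2.imwrite(f'pics/{name}.png',v)
E
python3 - <<'E'
from h import *
im,C=look('w4');ps=carriers(im,C)
for i,p in enumerate(ps): drawfit(im,CAR,p,0,C,f'w4f{i}')
E
```

```text
t 3.6 p [ 534.3 -440.2  159.9] yaw 0.418 tilt 0.002 F [-0.1  0.9 -0.2] w 85.3 q [-0.86  0.75  1.    0.    1.4  -1.28]
carrier px [236.  23.] pose [ 455.6 -299.8   -2.2] yaw -2.186 iou 0.958
carrier px [375.  85.] pose [ 603.  -305.7    1.8] yaw 1.762 iou 0.952
carrier px [254. 182.] pose [ 534.  -440.8    2. ] yaw 1.998 iou 0.943
```

View pics/w4f0.png

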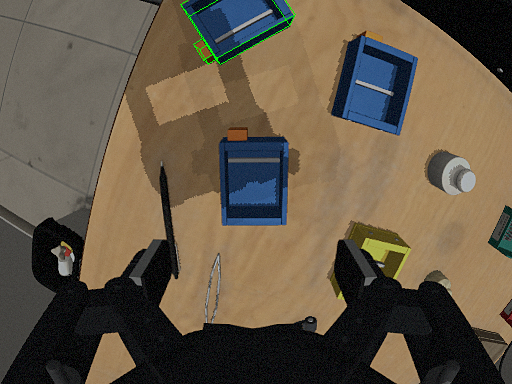

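View pics/w4f2.png

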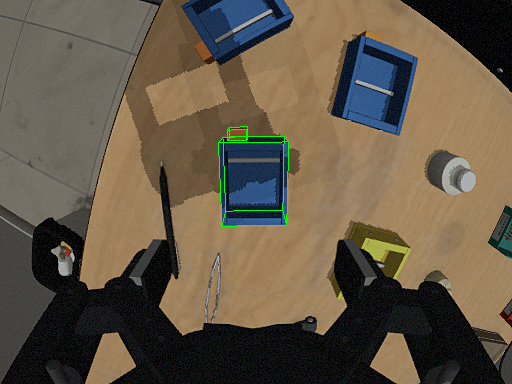

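```bash
python3 - <<'E'
from h import *
plan(534,-441,6,.423,4)
E
```

```text
min rows 2.56 from [ 534.3 -440.2  159.9] q [-0.86  0.75  1.    0.    1.4  -1.28]
1 r [-0.001, -0.001, 0.0] d [38.5, -0.1, 0.2]
2 r [-0.001, -0.0, 0.0] d [38.4, -0.2, 0.2]
3 r [-0.002, -0.001, 0.0] d [38.5, -0.1, 0.2]
4 r [-0.001, -0.0, 0.0] d [38.5, -0.1, 0.2]
```

Call:
jog_arm(
  increments=[
    {"rx": -0.005,"ry": 0,"rz": 0,"x": 50,"y": -0.6,"z": 0.8,"hand": 85},
    {"rx": 0,"ry": 0,"rz": 0,"x": 50,"y": 0,"z": 0,"hand": 85},
    {"rx": 0,"ry": 0,"rz": 0,"x": 40,"y": 0,"z": 0,"hand": 85},
    {"rx": 0,"ry": 0,"rz": 0,"x": 14,"y": 0,"z": 0,"hand": 85},
    {"rx": 0,"ry": 0,"rz": 0,"x": 0,"y": 0,"z": 0,"hand": 85},
  ],
)

```text
time_s: 4.22
eef_pos: [534.4, -442.6, 8.0]
ee_rot: [0.594, 0.384, 0.593, -0.384]
force: [0.5, -0.1, 0.9]
grip_width: 0.996
```

Call:
jog_arm(
  increments=[
    {"rx": 0,"ry": 0,"rz": 0,"x": 0,"y": 0,"z": 0,"hand": 50},
    {"rx": 0,"ry": 0,"rz": 0,"x": 0,"y": 0,"z": 0,"hand": 50},
    {"rx": 0,"ry": 0,"rz": 0,"x": 0,"y": 0,"z": 0,"hand": 50},
    {"rx": 0,"ry": 0,"rz": 0,"x": 0,"y": 0,"z": 0,"hand": 50},
  ],
  force=40,
)

```text
time_s: 4.72
eef_pos: [534.6, -443.6, 8.9]
ee_rot: [0.595, 0.384, 0.592, -0.385]
force: [1.0, 1.6, 7.0]
grip_width: 0.718
```

```bash
python3 - <<'E'
from h import *
im,C=look('w5');
E
```

```text
t 4.78 p [ 534.6 -443.6    8.9] yaw 0.421 tilt 0.004 F [1.6 1.2 6.4] w 61.9 q [-0.86  0.9   1.13  0.    1.11 -1.28]
```

View pics/w5.png

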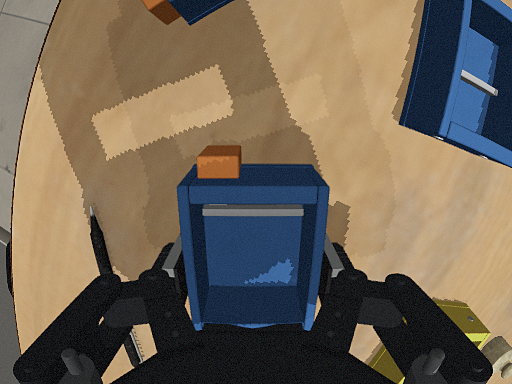

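```bash
python3 - <<'E'
from h import *
s=sense();s['eef_pos']=s['eef_pos']+[0,0,100]
plan(462,76,110,-1.595,12,s)
E
```

```text
min rows 11.02 from [ 534.6 -443.6  108.9] q [-0.86  0.9   1.13  0.    1.11 -1.28]
1 r [0.168, 0.0, -0.0] d [-0.2, 12.2, -42.0]
2 r [0.168, 0.0, -0.0] d [-0.3, 5.0, -43.4]
3 r [0.168, 0.0, -0.0] d [-0.2, -2.4, -43.7]
4 r [0.168, -0.0, -0.0] d [-0.2, -9.6, -42.6]
5 r [0.168, -0.0, -0.001] d [-0.2, -16.6, -40.5]
6 r [0.168, -0.0, -0.0] d [-0.2, -23.2, -37.1]
7 r [0.168, -0.0, -0.001] d [-0.2, -29.0, -32.7]
8 r [0.168, -0.0, -0.0] d [-0.2, -34.1, -27.4]
9 r [0.168, -0.0, -0.001] d [-0.2, -38.1, -21.3]
10 r [0.168, -0.0, -0.0] d [-0.1, -41.2, -14.6]
11 r [0.168, -0.0, -0.001] d [-0.2, -43.1, -7.5]
12 r [0.168, -0.0, -0.0] d [-0.1, -43.7, -0.3]
```

Call:
jog_arm(
  increments=[
    {"rx": 0,"ry": 0,"rz": 0,"x": -20,"y": 0,"z": 0,"hand": 50},
    {"rx": 0,"ry": 0,"rz": 0,"x": -40,"y": 0,"z": 0,"hand": 50},
    {"rx": 0,"ry": 0,"rz": 0,"x": -40,"y": 0,"z": 0,"hand": 50},
  ],
)

```text
time_s: 5.15
eef_pos: [533.6, -442.9, 109.0]
ee_rot: [0.594, 0.384, 0.593, -0.385]
force: [-0.4, -1.6, -1.5]
grip_width: 0.719
```

```bash
python3 - <<'E'
from h import *
im,C=look('w6');
E
```

```text
t 5.2 p [ 535.2 -444.6  115.7] yaw 0.421 tilt 0.01 F [ 1.4 -2.   4.7] w 61.4 q [-0.86  0.78  1.05 -0.    1.3  -1.28]
```

View pics/w6.png

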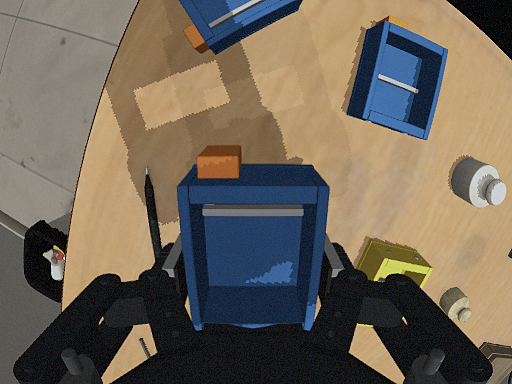

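```bash
cat >> h.py <<'E'
def heldfit(im,C,pose0,z,rowmax=245,free_z=False,save=None):
    b,o=bluemask(im);m=(b|o).astype(np.uint8)
    m=cv2.morphologyEx(m,cv2.MORPH_CLOSE,np.ones((9,9)))
    N,L,S,cen=cv2.connectedComponentsWithStats(m);c=proj('wrist',[pose0[0],pose0[1],z+6],C)[0].astype(int)
    lab=L[max(0,c[1]-20):c[1]+20,c[0]-40:c[0]+40];lab=lab[lab>0];i=np.bincount(lab).argmax()
    cs,_=cv2.findContours((L==i).astype(np.uint8),cv2.RETR_EXTERNAL,cv2.CHAIN_APPROX_NONE)
    full=np.zeros(m.shape,np.uint8);cv2.drawContours(full,cs,-1,1,-1)
    y0,x0,k=100,120,3;M=cv2.resize(full[y0:rowmax,x0:400]*255,None,fx=k,fy=k)>127
    def cost(p):
        Sx=sil(CAR,(p[0],p[1],p[2]/30),z+(p[3] if free_z else 0),C,'wrist',np.array([x0,y0]),k,M.shape)>0
        return 1-(Sx&M).sum()/(Sx|M).sum()
    p0=[pose0[0],pose0[1],pose0[2]*30]+([0] if free_z else [])
    d=len(p0);sx=np.array([p0]+[list(np.add(p0,4*np.eye(d)[i])) for i in range(d)])
    r=minimize(cost,p0,method='Nelder-Mead',options=dict(initial_simplex=sx,xatol=.02,fatol=1e-5,maxiter=300))
    p=r.x.copy();p[2]/=30
    print('held',p.round(2),'iou',round(1-r.fun,3))
    if save: drawfit(im,CAR,p,z+(p[3] if free_z else 0),C,save)
    return p
def rel(p,s):
    R=rot(s['ee_rot']);print('carrier origin in tool (y,z):',(R.inv().apply(np.r_[p[:2],s['eef_pos'][2]]-s['eef_pos']))[1:].round(2))
E
python3 - <<'E'
from h import *
d=np.load('w5.npy');s=dict(eef_pos=d[:3],ee_rot=d[3:]);C=cam('wrist',s);im=cv2.imread('pics/w5.png')
p=heldfit(im,C,[534,-441,1.994],0,save='w5f');rel(p,s)
p=heldfit(im,C,[534,-441,1.994],0,free_z=True);rel(p,s)
E
```

```text
held [ 533.32 -441.83    1.99] iou 0.987
carrier origin in tool (y,z): [-0.45 -2.16]
held [ 533.48 -441.95    2.     -0.8 ] iou 0.988
carrier origin in tool (y,z): [-0.36 -1.99]
```

View pics/w5f.png

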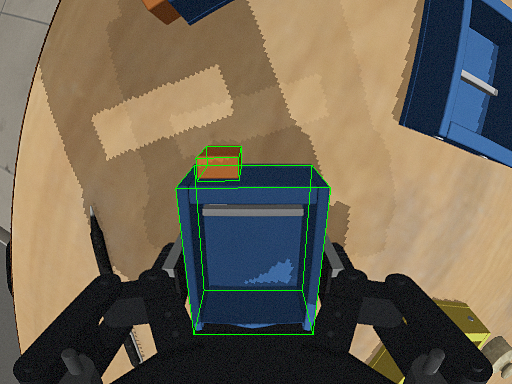

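Call:
jog_arm(
  increments=[
    {"rx": 0.168,"ry": 0,"rz": 0,"x": 0,"y": 12,"z": -42,"hand": 50},
    {"rx": 0.168,"ry": 0,"rz": 0,"x": 0,"y": 5,"z": -43.4,"hand": 50},
    {"rx": 0.168,"ry": 0,"rz": 0,"x": 0,"y": -2.4,"z": -43.7,"hand": 50},
    {"rx": 0.168,"ry": 0,"rz": 0,"x": 0,"y": -9.6,"z": -42.6,"hand": 50},
    {"rx": 0.168,"ry": 0,"rz": 0,"x": 0,"y": -16.6,"z": -40.5,"hand": 50},
  ],
)

```text
time_s: 5.82
eef_pos: [503.1, -225.3, 107.7]
ee_rot: [0.384, 0.594, 0.383, -0.594]
force: [0.5, 0.4, -2.7]
grip_width: 0.72
```

Call:
jog_arm(
  increments=[
    {"rx": 0.168,"ry": 0,"rz": 0,"x": 0,"y": -23.2,"z": -37,"hand": 50},
    {"rx": 0.168,"ry": 0,"rz": 0,"x": 0,"y": -29,"z": -32.7,"hand": 50},
    {"rx": 0.168,"ry": 0,"rz": 0,"x": 0,"y": -34,"z": -27.4,"hand": 50},
    {"rx": 0.168,"ry": 0,"rz": 0,"x": 0,"y": -38,"z": -21.3,"hand": 50},
    {"rx": 0.168,"ry": 0,"rz": 0,"x": 0,"y": -41,"z": -14.6,"hand": 50},
  ],
)

```text
time_s: 6.45
eef_pos: [473.2, -9.2, 107.6]
ee_rot: [0.108, 0.699, 0.107, -0.698]
force: [0.5, 1.0, -2.2]
grip_width: 0.722
```

Call:
jog_arm(
  increments=[
    {"rx": 0.168,"ry": 0,"rz": 0,"x": 0,"y": -43,"z": -7.5,"hand": 50},
    {"rx": 0.168,"ry": 0,"rz": 0,"x": 0,"y": -43.7,"z": 0,"hand": 50},
    {"rx": 0,"ry": 0,"rz": 0,"x": 20,"y": 0,"z": 0,"hand": 50},
    {"rx": 0,"ry": 0,"rz": 0,"x": 0,"y": 0,"z": 0,"hand": 50},
    {"rx": 0,"ry": 0,"rz": 0,"x": 0,"y": 0,"z": 0,"hand": 50},
  ],
)

```text
time_s: 7.08
eef_pos: [461.4, 75.7, 87.4]
ee_rot: [-0.009, 0.708, -0.009, -0.707]
force: [0.2, -1.7, -2.6]
grip_width: 0.718
```

```bash
python3 - <<'E'
from h import *
im,C=look('w7')
plan(460.4,76.3,40,-1.595,2)
E
```

```text
t 7.12 p [461.5  75.6  87.3] yaw -1.596 tilt 0.002 F [ 0.4 -0.1 -1. ] w 61.5 q [-0.09  0.37  1.84 -0.    0.93  1.51]
min rows 0.79 from [461.5  75.6  87.3] q [-0.09  0.37  1.84 -0.    0.93  1.51]
1 r [-0.0, -0.001, -0.0] d [23.7, -0.3, 0.6]
2 r [-0.001, -0.001, -0.0] d [23.6, -0.4, 0.6]
```

View pics/w7.png

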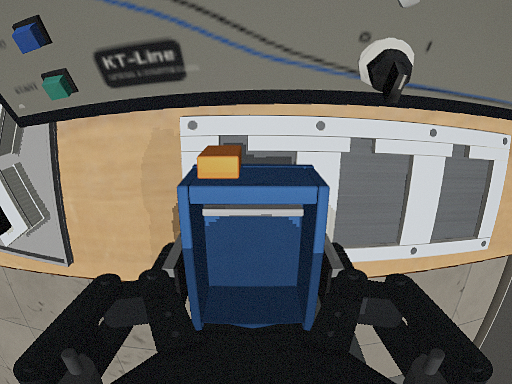

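```bash
python3 - <<'E'
from h import *
d=np.load('w7.npy');s=dict(eef_pos=d[:3],ee_rot=d[3:]);C=cam('wrist',s);im=cv2.imread('pics/w7.png')
c=np.array([460.1,-23.7]);a=-.0245;R=np.array([[np.cos(a),-np.sin(a)],[np.sin(a),np.cos(a)]])
v=im.copy()
def poly(P,col):
    W=np.c_[P@R.T+c,np.full(len(P),12.)];q=proj('wrist',W,C);cv2.polylines(v,[np.round(q*16).astype(np.int32)],True,col,1,shift=4)
poly(np.array([[-62,-155],[62,-155],[62,155],[-62,155]],float),(0,255,0))
for k in(-100,0,100): poly(np.array([[-41.75,k-32.75],[41.75,k-32.75],[41.75,k+32.75],[-41.75,k+32.75]],float),(0,0,255))
zoom(v,170,100,512,260,2,'w7f')
E
```

```text
(no output)
```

View pics/w7f.png

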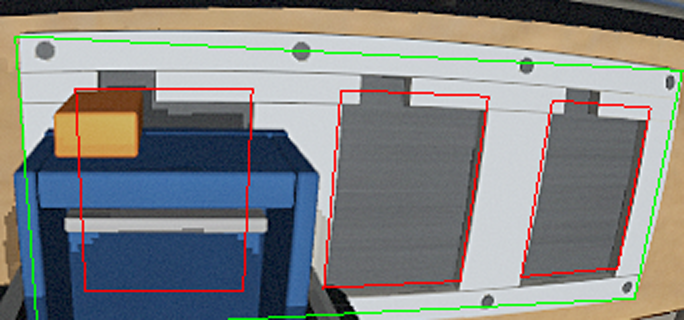

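```bash
cat >> h.py <<'E'
def plateoverlay(im,C,c,a,name,box,k=3):
    c=np.array(c);R=np.array([[np.cos(a),-np.sin(a)],[np.sin(a),np.cos(a)]])
    v=cv2.resize(im,None,fx=k,fy=k,interpolation=cv2.INTER_CUBIC)
    def poly(P,col,z=12.):
        P=np.vstack([P,P[:1]]);P=np.vstack([np.linspace(P[i],P[i+1],20) for i in range(len(P)-1)])
        W=np.c_[P@R.T+c,np.full(len(P),z)];q=proj('wrist',W,C)*k+(k-1)/2;cv2.polylines(v,[np.round(q*16).astype(np.int32)],True,col,1,shift=4)
    poly(np.array([[-62,-155],[62,-155],[62,155],[-62,155]],float),(0,255,0))
    for y in(-100,0,100):
        P=np.array([[-41.75,y-32.75],[41.75,y-32.75],[41.75,y+32.75],[-41.75,y+32.75]],float);poly(P,(0,0,255));poly(P,(255,0,255),4.)
    x0,y0,x1,y1=np.array(box)*k;cv2.imwrite(f'pics/{name}.png',v[y0:y1,x0:x1])
E
python3 - <<'E'
from h import *
s=dict(eef_pos=np.array([429.7,-25,250.]),ee_rot=np.array([0.7071,0,0.7071,0]));C=cam('wrist',s)
d=rot(s['ee_rot']);plateoverlay(cv2.imread('pics/w2.png'),C,[460.1,-23.7],-.0245,'w2o',(130,120,380,240))
E
```

```text
(no output)
```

View pics/w2o.png

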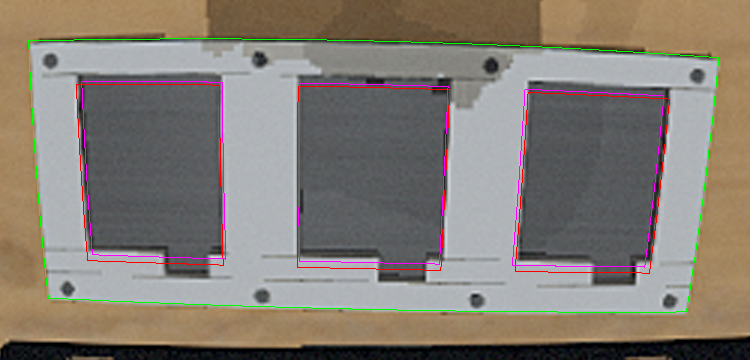

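```bash
cat >> h.py <<'E'
def rectify(im,C,c,a,z=12.,k=4,xr=(-70,70),yr=(-160,160)):
    X,Y=np.meshgrid(np.arange(xr[0],xr[1],1/k),np.arange(yr[0],yr[1],1/k),indexing='ij')
    R=np.array([[np.cos(a),-np.sin(a)],[np.sin(a),np.cos(a)]])
    W=np.c_[np.c_[X.ravel(),Y.ravel()]@R.T+c,np.full(X.size,z)]
    q=proj('wrist',W,C).astype(np.float32).reshape(X.shape+(2,))
    return cv2.remap(im,q[:,:,0],q[:,:,1],cv2.INTER_LINEAR)
E
python3 - <<'E'
from h import *
s=dict(eef_pos=np.array([429.7,-25,250.]),ee_rot=np.array([0.7071,0,0.7071,0]));C=cam('wrist',s)
r=rectify(cv2.imread('pics/w2.png'),C,np.array([460.1,-23.7]),-.0245)
g=cv2.cvtColor(r,cv2.COLOR_BGR2GRAY).astype(float)
def e(v,x0,lo,hi):
    d=np.abs(np.diff(cv2.GaussianBlur(v.reshape(1,-1),(0,0),2).ravel()));i=slice(int((lo-x0)*4),int((hi-x0)*4));return round(x0+(i.start+d[i].argmax())/4,2)
for y in(-100,0,100):
    col=g[:,int((y-25+160)*4):int((y-5+160)*4)].mean(1) # -y side, off the notch
    row=g[int((-30+70)*4):int((20+70)*4),:].mean(0)
    print(y,'x edges',e(col,-70,-55,-35),e(col,-70,30,45),'y edges',e(row,-160,y-40,y-25),e(row,-160,y+25,y+40))
cv2.imwrite('pics/rect.png',cv2.resize(r,None,fx=.6,fy=.6))
d=np.load('w7.npy');s=dict(eef_pos=d[:3],ee_rot=d[3:]);C=cam('wrist',s)
r=rectify(cv2.imread('pics/w7.png'),C,np.array([460.1,-23.7]),-.0245)
g=cv2.cvtColor(r,cv2.COLOR_BGR2GRAY).astype(float)
for y in(-100,0):
    col=g[:,int((y-25+160)*4):int((y-5+160)*4)].mean(1)
    row=g[int((-30+70)*4):int((20+70)*4),:].mean(0)
    print(y,'x edges',e(col,-70,-55,-35),e(col,-70,30,45),'outer',e(col,-70,-68,-57),e(col,-70,57,67),'y edges',e(row,-160,y-40,y-25),e(row,-160,y+25,y+40))
cv2.imwrite('pics/rect7.png',cv2.resize(r,None,fx=.6,fy=.6))
E
```

```text
-100 x edges -46.25 36.5 y edges -132.0 -67.0
0 x edges -47.0 36.75 y edges -33.0 33.25
100 x edges -47.25 36.25 y edges 67.75 132.75
-100 x edges -47.75 35.75 outer -61.75 61.75 y edges -133.0 -67.75
0 x edges -47.0 36.25 outer -61.0 62.25 y edges -33.25 32.0
```

View pics/rect.png

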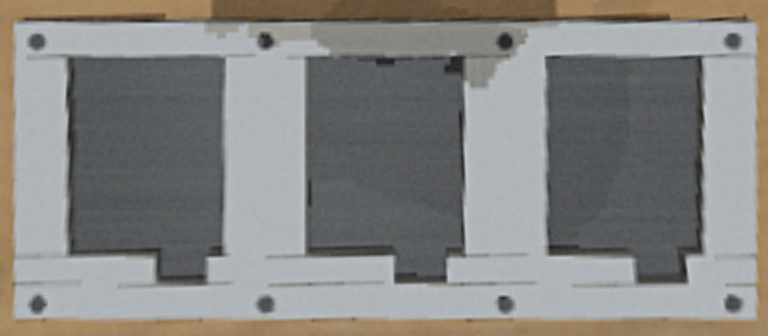

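View pics/rect7.png

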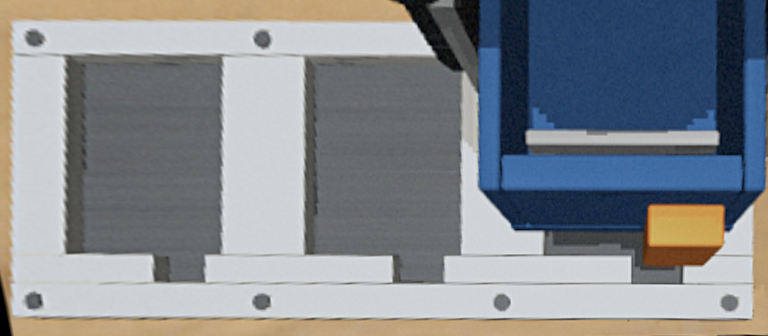

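```bash
python3 - <<'E'
from h import *
plan(455.1,76.2,26,-1.595,2)
E
```

```text
min rows 1.03 from [461.5  75.6  87.3] q [-0.09  0.37  1.84 -0.    0.93  1.51]
1 r [-0.0, -0.001, -0.0] d [30.7, -0.2, 3.2]
2 r [-0.001, -0.001, -0.0] d [30.6, -0.2, 3.3]
```

Call:
jog_arm(
  increments=[
    {"rx": -0.001,"ry": -0.001,"rz": 0,"x": 31,"y": -0.2,"z": 3.2,"hand": 50},
    {"rx": 0,"ry": -0.001,"rz": 0,"x": 30,"y": -0.2,"z": 3.2,"hand": 50},
    {"rx": 0,"ry": 0,"rz": 0,"x": 0,"y": 0,"z": 0,"hand": 50},
    {"rx": 0,"ry": 0,"rz": 0,"x": 0,"y": 0,"z": 0,"hand": 50},
  ],
)

```text
time_s: 7.62
eef_pos: [455.5, 76.4, 26.6]
ee_rot: [-0.008, 0.707, -0.008, -0.707]
force: [-0.9, 0.8, -2.4]
grip_width: 0.718
```

```bash
python3 - <<'E'
from h import *
im,C=look('w8');zoom(im,150,80,350,230,4,'w8z')
plan(455.1,76.2,12,-1.595,2)
E
```

```text
t 7.67 p [455.6  76.4  26.7] yaw -1.594 tilt 0.001 F [ 0.8 -0.2 -1.4] w 61.5 q [-0.09  0.47  1.9  -0.    0.77  1.51]
min rows 0.25 from [455.6  76.4  26.7] q [-0.09  0.47  1.9  -0.    0.77  1.51]
1 r [0.0, -0.0, -0.0] d [7.4, 0.1, 0.2]
2 r [0.001, -0.001, -0.0] d [7.3, 0.1, 0.3]
```

View pics/w8z.png

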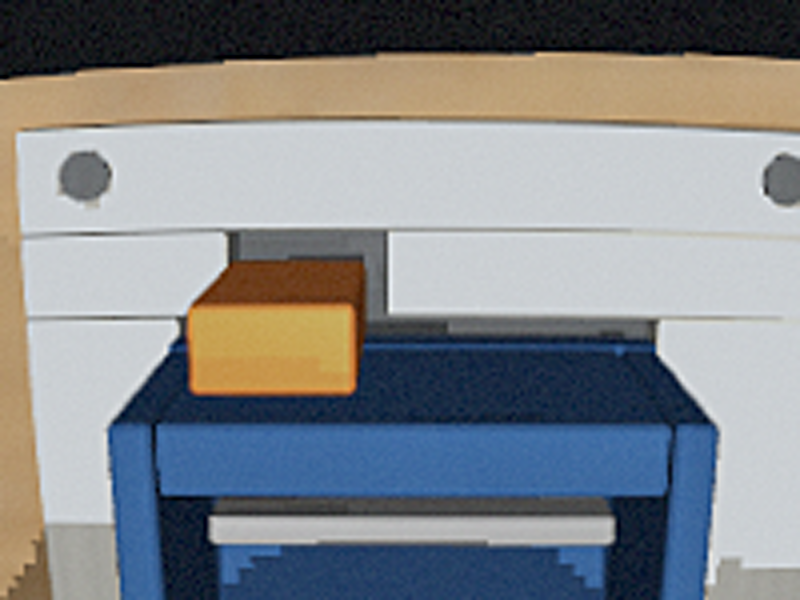

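```bash
python3 - <<'E'
from h import *
d=np.load('w8.npy');s=dict(eef_pos=d[:3],ee_rot=d[3:]);C=cam('wrist',s);im=cv2.imread('pics/w8.png')
p=heldfit(im,C,[457.2,76.4,-.0245],17.8,free_z=True,save='w8f');rel(p,s)
p=heldfit(im,C,[457.2,76.4,-.0245],17.8);rel(p,s)
r=rectify(im,C,np.array([460.1,-23.7]),-.0245)
g=cv2.cvtColor(r,cv2.COLOR_BGR2GRAY).astype(float)
def e(v,x0,lo,hi):
    d=np.abs(np.diff(cv2.GaussianBlur(v.reshape(1,-1),(0,0),2).ravel()));i=slice(int((lo-x0)*4),int((hi-x0)*4));return round(x0+(i.start+d[i].argmax())/4,2)
col=g[:,int((75+160)*4):int((95+160)*4)].mean(1);print(col[int(100*4):int(135*4):4].round())
row=g[int((39+70)*4):int((47+70)*4)].mean(0);print('notch y',e(row,-160,100,112),e(row,-160,118,135))
E
```

```text
held [ 4.571e+02  7.573e+01 -1.000e-02 -9.100e-01] iou 0.984
carrier origin in tool (y,z): [ 0.59 -1.62]
held [ 4.5726e+02  7.5810e+01 -1.0000e-02] iou 0.982
carrier origin in tool (y,z): [ 0.51 -1.77]
[ 37.  37.  57.  31.  74. 105. 111. 195. 208. 207. 206. 207. 206. 206.
 206. 207. 207. 207. 179. 209. 207. 206. 206. 206. 206. 207. 206. 206.
 206. 207. 206. 207. 204. 131. 166.]
notch y 103.0 124.5
```

Call:
jog_arm(
  increments=[
    {"rx": 0,"ry": 0,"rz": 0,"x": 5,"y": 0.2,"z": 0,"hand": 50},
    {"rx": 0,"ry": 0,"rz": 0,"x": 5,"y": 0,"z": 0,"hand": 50},
    {"rx": 0,"ry": 0,"rz": 0,"x": 4,"y": 0,"z": 0,"hand": 50},
    {"rx": 0,"ry": 0,"rz": 0,"x": 0,"y": 0,"z": 0,"hand": 50},
  ],
)

```text
time_s: 8.18
eef_pos: [454.6, 76.5, 12.7]
ee_rot: [0.008, -0.706, 0.008, 0.708]
force: [-8.2, -0.8, 22.1]
grip_width: 0.718
```

```bash
python3 - <<'E'
from h import *
im,C=look('w9');zoom(im,150,80,350,230,4,'w9z')
E
```

```text
t 8.22 p [454.6  76.5  12.6] yaw -1.594 tilt 0.002 F [-7.8 -1.1 21.9] w 61.2 q [-0.09  0.49  1.91 -0.    0.74  1.51]
```

View pics/w9z.png

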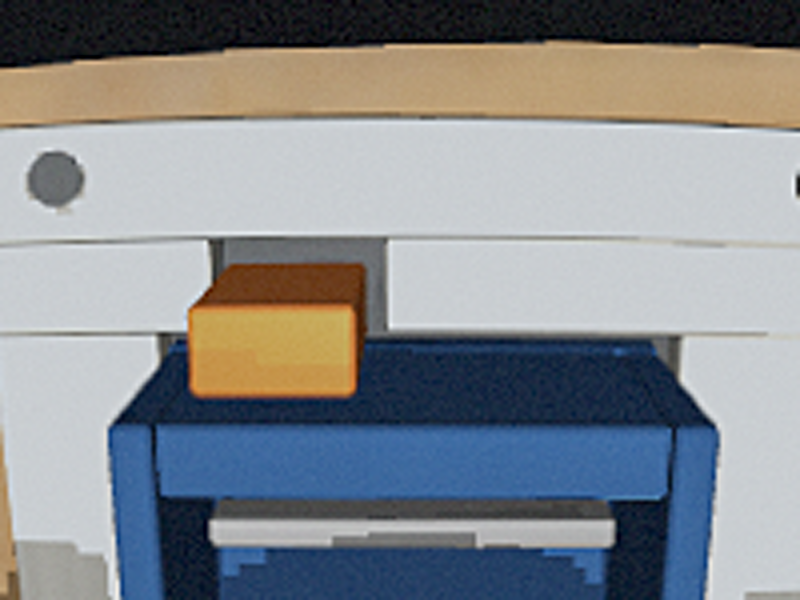

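Call:
jog_arm(
  increments=[
    {"rx": 0,"ry": 0,"rz": 0,"x": 0,"y": 0,"z": 0,"hand": 80},
    {"rx": 0,"ry": 0,"rz": 0,"x": 0,"y": 0,"z": 0,"hand": 80},
    {"rx": 0,"ry": 0,"rz": 0,"x": 0,"y": 0,"z": 0,"hand": 80},
    {"rx": 0,"ry": 0,"rz": 0,"x": -30,"y": 0,"z": 0,"hand": 80},
    {"rx": 0,"ry": 0,"rz": 0,"x": -60,"y": 0,"z": 0,"hand": 80},
  ],
)

```text
time_s: 8.85
eef_pos: [453.4, 76.4, 100.9]
ee_rot: [0.008, -0.705, 0.008, 0.709]
force: [1.1, -0.5, -0.0]
grip_width: 0.936
```

Call:
jog_arm(
  increments=[
    {"rx": 0,"ry": 0,"rz": 0,"x": -60,"y": 0,"z": 0,"hand": 80},
    {"rx": 0,"ry": 0,"rz": 0,"x": 0,"y": 0,"z": 0,"hand": 80},
  ],
)

```text
time_s: 9.1
eef_pos: [456.7, 76.3, 165.1]
ee_rot: [-0.008, 0.709, -0.008, -0.705]
force: [-0.1, -0.5, -1.2]
grip_width: 0.936
```

```bash
python3 - <<'E'
from h import *
im,C=look('w10');ps=carriers(im,C,z=4)
drawfit(im,CAR,ps[0],4,C,'w10f')
plan(603,-305.6,160,0.196)
E
```

```text
t 9.15 p [455.3  76.4 162.6] yaw -1.594 tilt 0.001 F [-0.2  0.9  0. ] w 80.0 q [-0.09  0.24  1.78 -0.    1.12  1.51]
carrier px [253. 179.] pose [456.9  76.1  -0. ] yaw -0.029 iou 0.93
min rows 9.78 from [455.3  76.4 162.6] q [-0.09  0.24  1.78 -0.    1.12  1.51]
1 r [-0.179, -0.0, -0.0] d [0.3, 37.9, -15.6]
2 r [-0.179, -0.0, -0.0] d [0.3, 40.0, -8.7]
3 r [-0.179, -0.0, -0.0] d [0.3, 40.9, -1.4]
4 r [-0.179, -0.0, -0.0] d [0.3, 40.6, 5.9]
5 r [-0.179, -0.0, -0.0] d [0.2, 38.8, 13.1]
6 r [-0.179, -0.0, -0.0] d [0.3, 35.9, 19.7]
7 r [-0.179, 0.0, -0.0] d [0.3, 31.8, 25.8]
8 r [-0.179, 0.0, -0.0] d [0.3, 26.6, 31.1]
9 r [-0.179, 0.0, -0.001] d [0.3, 20.8, 35.3]
10 r [-0.179, 0.0, -0.0] d [0.3, 14.1, 38.4]
```

View pics/w10f.png

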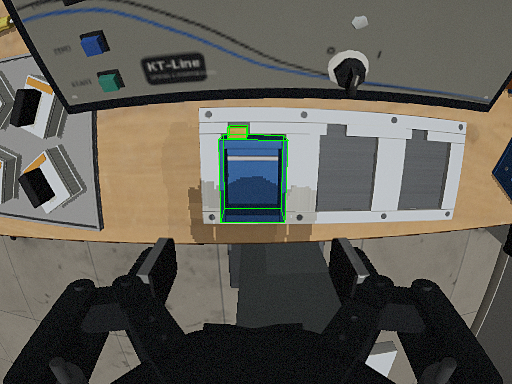

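Call:
jog_arm(
  increments=[
    {"rx": -0.179,"ry": 0,"rz": 0,"x": 0,"y": 38,"z": -15.6,"hand": 85},
    {"rx": -0.179,"ry": 0,"rz": 0,"x": 0,"y": 40,"z": -8.7,"hand": 85},
    {"rx": -0.179,"ry": 0,"rz": 0,"x": 0,"y": 41,"z": -1.4,"hand": 85},
    {"rx": -0.179,"ry": 0,"rz": 0,"x": 0,"y": 40.6,"z": 5.9,"hand": 85},
    {"rx": -0.179,"ry": 0,"rz": 0,"x": 0,"y": 38.8,"z": 13.1,"hand": 85},
  ],
)

```text
time_s: 9.78
eef_pos: [528.3, -115.9, 159.2]
ee_rot: [-0.299, -0.639, -0.302, 0.641]
force: [-0.6, 0.8, 0.2]
grip_width: 0.991
```

Call:
jog_arm(
  increments=[
    {"rx": -0.179,"ry": 0,"rz": 0,"x": 0,"y": 35.9,"z": 19.7,"hand": 85},
    {"rx": -0.179,"ry": 0,"rz": 0,"x": 0,"y": 31.8,"z": 25.8,"hand": 85},
    {"rx": -0.179,"ry": 0,"rz": 0,"x": 0,"y": 26.6,"z": 31.1,"hand": 85},
    {"rx": -0.179,"ry": 0,"rz": 0,"x": 0,"y": 20.8,"z": 35.3,"hand": 85},
    {"rx": -0.179,"ry": 0,"rz": 0,"x": 3,"y": 14.1,"z": 38.4,"hand": 85},
  ],
)

```text
time_s: 10.4
eef_pos: [602.3, -306.8, 155.8]
ee_rot: [0.546, 0.447, 0.549, -0.448]
force: [-0.4, 0.2, 0.2]
grip_width: 0.996
```

Call:
jog_arm(
  increments=[
    {"rx": 0,"ry": 0,"rz": 0,"x": 0,"y": 0,"z": 0,"hand": 85},
    {"rx": 0,"ry": 0,"rz": 0,"x": 0,"y": 0,"z": 0,"hand": 85},
  ],
)

```text
time_s: 10.65
eef_pos: [601.9, -305.1, 156.3]
ee_rot: [0.545, 0.449, 0.548, -0.449]
force: [0.1, -1.4, -0.2]
grip_width: 0.994
```

```bash
python3 - <<'E'
from h import *
im,C=look('w11');ps=carriers(im,C)
p=min(ps,key=lambda p:np.hypot(p[0]-603,p[1]+305));drawfit(im,CAR,p,0,C,'w11f')
plan(p[0],p[1],6,p[2]-np.pi/2,4)
E
```

```text
t 10.7 p [ 602.1 -304.8  157. ] yaw 0.196 tilt 0.004 F [-0.  -0.4  0.1] w 85.0 q [-0.64  0.71  1.08 -0.    1.36 -0.84]
carrier px [114. 148.] pose [ 455.8 -301.2   -2.2] yaw -2.196 iou 0.963
carrier px [255. 181.] pose [ 602.8 -306.1    1.8] yaw 1.753 iou 0.94
min rows 2.52 from [ 602.1 -304.8  157. ] q [-0.64  0.71  1.08 -0.    1.36 -0.84]
1 r [0.003, -0.0, 0.001] d [37.7, 0.2, 0.4]
2 r [0.003, -0.001, 0.001] d [37.8, 0.2, 0.5]
3 r [0.004, -0.0, 0.001] d [37.7, 0.2, 0.4]
4 r [0.003, -0.001, 0.0] d [37.8, 0.1, 0.4]
```

View pics/w11f.png

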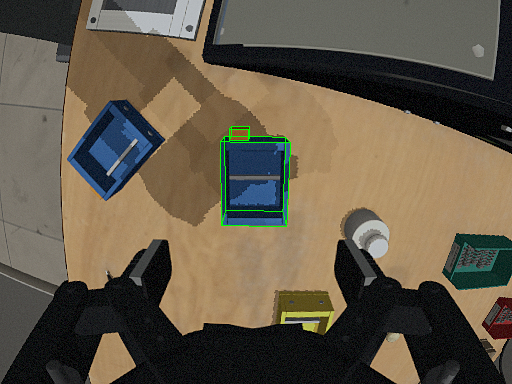

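Call:
jog_arm(
  increments=[
    {"rx": 0.013,"ry": -0.002,"rz": 0.003,"x": 50,"y": 0.7,"z": 1.7,"hand": 85},
    {"rx": 0,"ry": 0,"rz": 0,"x": 50,"y": 0,"z": 0,"hand": 85},
    {"rx": 0,"ry": 0,"rz": 0,"x": 38,"y": 0,"z": 0,"hand": 85},
    {"rx": 0,"ry": 0,"rz": 0,"x": 13,"y": 0,"z": 0,"hand": 85},
    {"rx": 0,"ry": 0,"rz": 0,"x": 0,"y": 0,"z": 0,"hand": 85},
  ],
)

```text
time_s: 11.32
eef_pos: [603.6, -307.0, 7.4]
ee_rot: [0.544, 0.452, 0.543, -0.452]
force: [0.3, -0.1, -0.0]
grip_width: 0.999
```

Call:
jog_arm(
  increments=[
    {"rx": 0,"ry": 0,"rz": 0,"x": 0,"y": 0,"z": 0,"hand": 50},
    {"rx": 0,"ry": 0,"rz": 0,"x": 0,"y": 0,"z": 0,"hand": 50},
    {"rx": 0,"ry": 0,"rz": 0,"x": 0,"y": 0,"z": 0,"hand": 50},
    {"rx": 0,"ry": 0,"rz": 0,"x": 0,"y": 0,"z": 0,"hand": 50},
  ],
)

```text
time_s: 11.82
eef_pos: [604.3, -307.9, 9.1]
ee_rot: [0.545, 0.452, 0.542, -0.452]
force: [-0.1, 1.7, 6.2]
grip_width: 0.72
```

```bash
python3 - <<'E'
from h import *
im,C=look('w12');s=sense()
p=heldfit(im,C,[602.8,-306,1.755],0,free_z=True,save='w12f');rel(p,s)
p=heldfit(im,C,[602.8,-306,1.755],0);rel(p,s)
s['eef_pos']=s['eef_pos']+[0,0,100]
plan(453,-23.5,s['eef_pos'][2]-10,-1.595,12,s)
E
```

```text
t 11.88 p [ 604.3 -307.9    9.1] yaw 0.183 tilt 0.005 F [-1.1  1.   6.3] w 61.2 q [-0.64  0.87  1.19 -0.    1.08 -0.83]
held [ 603.46 -306.31    1.77   -0.66] iou 0.987
carrier origin in tool (y,z): [-0.52 -1.75]
held [ 603.21 -306.12    1.76] iou 0.985
carrier origin in tool (y,z): [-0.73 -1.98]
min rows 9.72 from [ 604.3 -307.9  109.1] q [-0.64  0.87  1.19 -0.    1.08 -0.83]
1 r [0.148, -0.0, -0.0] d [0.7, -8.1, -25.6]
2 r [0.148, -0.0, -0.001] d [0.7, -11.8, -24.1]
3 r [0.148, -0.0, -0.0] d [0.7, -15.2, -22.2]
4 r [0.148, -0.0, -0.001] d [0.8, -18.3, -19.6]
5 r [0.148, -0.0, -0.0] d [0.7, -21.0, -16.8]
6 r [0.148, -0.0, -0.001] d [0.7, -23.2, -13.4]
7 r [0.148, -0.0, -0.0] d [0.8, -25.0, -9.9]
8 r [0.148, -0.0, -0.001] d [0.8, -26.1, -6.1]
9 r [0.149, -0.0, -0.0] d [0.8, -26.8, -2.2]
10 r [0.148, -0.0, -0.001] d [0.7, -26.8, 1.8]
11 r [0.149, -0.0, -0.0] d [0.9, -26.2, 5.8]
12 r [0.148, -0.0, -0.001] d [0.8, -25.1, 9.6]
```

View pics/w12f.png

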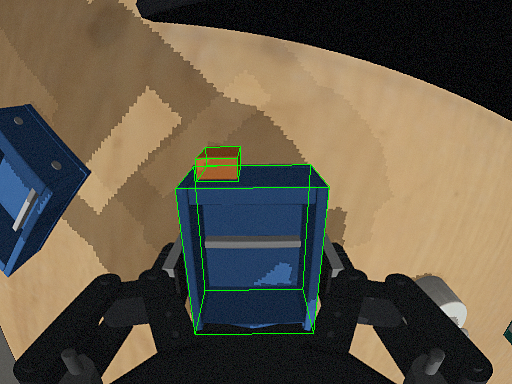

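```bash
python3 - <<'E'
from h import *
s=sense();s['eef_pos']=s['eef_pos']+[0,0,100]
plan(490,-250,109,-.27,3,s)
R=Ro.from_matrix(np.c_[[0,0,-1],[np.cos(-.27),np.sin(-.27),0],np.cross([0,0,-1],[np.cos(-.27),np.sin(-.27),0])]).as_quat()
s['eef_pos']=np.array([490,-250,109.]);s['ee_rot']=np.r_[R[3],R[:3]]
plan(453,-23.5,88,-1.595,8,s)
E
```

```text
min rows 2.48 from [ 604.3 -307.9  109.1] q [-0.64  0.87  1.19 -0.    1.08 -0.83]
1 r [0.151, 0.001, -0.001] d [-0.2, -33.9, -25.9]
2 r [0.151, 0.001, -0.002] d [-0.1, -37.5, -20.5]
3 r [0.151, 0.001, -0.001] d [-0.0, -40.1, -14.7]
min rows 7.24 from [ 490. -250.  109.] q [-0.64  0.87  1.19 -0.    1.08 -0.83]
1 r [0.166, 0.0, 0.0] d [2.6, -12.0, -26.1]
2 r [0.166, 0.0, 0.0] d [2.7, -16.2, -23.7]
3 r [0.166, 0.0, 0.0] d [2.6, -19.8, -20.7]
4 r [0.165, 0.0, 0.0] d [2.6, -23.0, -17.1]
5 r [0.165, 0.0, 0.0] d [2.6, -25.5, -13.2]
6 r [0.166, 0.0, 0.0] d [2.7, -27.3, -8.8]
7 r [0.165, 0.0, 0.0] d [2.6, -28.4, -4.1]
8 r [0.166, 0.0, 0.0] d [2.6, -28.7, 0.6]
```

Call:
jog_arm(
  increments=[
    {"rx": 0,"ry": 0,"rz": 0,"x": -20,"y": 0,"z": 0,"hand": 50},
    {"rx": 0,"ry": 0,"rz": 0,"x": -40,"y": 0,"z": 0,"hand": 50},
    {"rx": 0,"ry": 0,"rz": 0,"x": -40,"y": 0,"z": 0,"hand": 50},
  ],
)

```text
time_s: 12.25
eef_pos: [603.2, -307.3, 109.4]
ee_rot: [0.544, 0.452, 0.543, -0.452]
force: [-0.2, -0.3, -1.8]
grip_width: 0.716
```

Call:
jog_arm(
  increments=[
    {"rx": 0.151,"ry": 0,"rz": 0,"x": 0,"y": -34,"z": -26,"hand": 50},
    {"rx": 0.151,"ry": 0,"rz": 0,"x": 0,"y": -37.5,"z": -20.5,"hand": 50},
    {"rx": 0.151,"ry": 0,"rz": 0,"x": 0,"y": -40,"z": -14.7,"hand": 50},
    {"rx": 0.166,"ry": 0,"rz": 0,"x": 2.6,"y": -12,"z": -26,"hand": 50},
    {"rx": 0.166,"ry": 0,"rz": 0,"x": 2.6,"y": -16.2,"z": -23.7,"hand": 50},
  ],
)

```text
time_s: 12.88
eef_pos: [479.5, -192.2, 102.9]
ee_rot: [0.329, 0.627, 0.326, -0.626]
force: [-0.1, 0.9, -2.2]
grip_width: 0.722
```

Call:
jog_arm(
  increments=[
    {"rx": 0.166,"ry": 0,"rz": 0,"x": 2.6,"y": -19.8,"z": -20.7,"hand": 50},
    {"rx": 0.165,"ry": 0,"rz": 0,"x": 2.6,"y": -23,"z": -17,"hand": 50},
    {"rx": 0.165,"ry": 0,"rz": 0,"x": 2.6,"y": -25.5,"z": -13.2,"hand": 50},
    {"rx": 0.166,"ry": 0,"rz": 0,"x": 2.6,"y": -27.3,"z": -8.8,"hand": 50},
    {"rx": 0.165,"ry": 0,"rz": 0,"x": 2.6,"y": -28.4,"z": -4,"hand": 50},
  ],
)

```text
time_s: 13.5
eef_pos: [456.6, -50.5, 89.4]
ee_rot: [0.049, 0.706, 0.047, -0.704]
force: [-0.1, 0.3, -2.4]
grip_width: 0.717
```

Call:
jog_arm(
  increments=[
    {"rx": 0.166,"ry": 0,"rz": 0,"x": 2.6,"y": -28.7,"z": 0.6,"hand": 50},
    {"rx": 0,"ry": 0,"rz": 0,"x": 0,"y": 0,"z": 0,"hand": 50},
    {"rx": 0,"ry": 0,"rz": 0,"x": 0,"y": 0,"z": 0,"hand": 50},
  ],
)

```text
time_s: 13.88
eef_pos: [452.3, -23.4, 86.4]
ee_rot: [-0.007, 0.708, -0.009, -0.706]
force: [-0.2, -0.7, -2.7]
grip_width: 0.718
```

```bash
python3 - <<'E'
from h import *
im,C=look('w13')
plan(452.9,-23.7,26,-1.595,2)
E
```

```text
t 13.93 p [452.3 -23.7  86.3] yaw -1.594 tilt 0.003 F [-0.2  0.  -2.3] w 61.2 q [-0.31  0.34  1.89 -0.    0.91  1.28]
min rows 1.00 from [452.3 -23.7  86.3] q [-0.31  0.34  1.89 -0.    0.91  1.28]
1 r [0.0, -0.001, -0.001] d [30.1, -0.0, -0.2]
2 r [0.001, -0.002, -0.001] d [30.2, -0.1, -0.3]
```

View pics/w13.png

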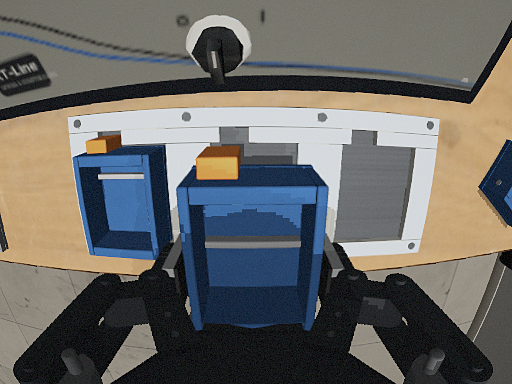

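Call:
jog_arm(
  increments=[
    {"rx": 0.001,"ry": -0.003,"rz": -0.002,"x": 30,"y": -0.1,"z": -0.5,"hand": 50},
    {"rx": 0,"ry": 0,"rz": 0,"x": 30,"y": 0,"z": 0,"hand": 50},
    {"rx": 0,"ry": 0,"rz": 0,"x": 0,"y": 0,"z": 0,"hand": 50},
    {"rx": 0,"ry": 0,"rz": 0,"x": 0,"y": 0,"z": 0,"hand": 50},
  ],
)

```text
time_s: 14.42
eef_pos: [453.1, -23.4, 26.7]
ee_rot: [0.009, -0.707, 0.009, 0.707]
force: [-0.9, 1.6, -1.9]
grip_width: 0.719
```

```bash
python3 - <<'E'
from h import *
im,C=look('w14');s=sense()
p=heldfit(im,C,[454.8,-23.7,-.0245],17.5,free_z=True);rel(p,s)
E
```

```text
t 14.47 p [453.1 -23.4  26.8] yaw -1.596 tilt 0.0 F [-0.9 -0.1 -1.8] w 61.2 q [-0.31  0.45  1.93  0.    0.76  1.28]
held [ 4.5422e+02 -2.3820e+01 -1.0000e-02 -8.3000e-01] iou 0.983
carrier origin in tool (y,z): [ 0.39 -1.09]
```

Call:
jog_arm(
  increments=[
    {"rx": 0,"ry": 0,"rz": 0,"x": 5,"y": 0,"z": 0,"hand": 50},
    {"rx": 0,"ry": 0,"rz": 0,"x": 5,"y": 0,"z": 0,"hand": 50},
    {"rx": 0,"ry": 0,"rz": 0,"x": 4,"y": 0,"z": 0,"hand": 50},
    {"rx": 0,"ry": 0,"rz": 0,"x": 0,"y": 0,"z": 0,"hand": 50},
  ],
)

```text
time_s: 14.98
eef_pos: [452.7, -22.9, 12.8]
ee_rot: [0.009, -0.707, 0.009, 0.707]
force: [-6.7, 1.6, 18.8]
grip_width: 0.719
```

Same signature as before (home). Release, rise, check.

Call:
jog_arm(
  increments=[
    {"rx": 0,"ry": 0,"rz": 0,"x": 0,"y": 0,"z": 0,"hand": 80},
    {"rx": 0,"ry": 0,"rz": 0,"x": 0,"y": 0,"z": 0,"hand": 80},
    {"rx": 0,"ry": 0,"rz": 0,"x": 0,"y": 0,"z": 0,"hand": 80},
    {"rx": 0,"ry": 0,"rz": 0,"x": -30,"y": 0,"z": 0,"hand": 80},
    {"rx": 0,"ry": 0,"rz": 0,"x": -60,"y": 0,"z": 0,"hand": 80},
  ],
)

```text
time_s: 15.6
eef_pos: [451.3, -22.7, 101.3]
ee_rot: [0.01, -0.705, 0.008, 0.709]
force: [0.7, -0.6, -0.3]
grip_width: 0.936
```

Call:
jog_arm(
  increments=[
    {"rx": 0,"ry": 0,"rz": 0,"x": -60,"y": 0,"z": 0,"hand": 80},
    {"rx": 0,"ry": 0,"rz": 0,"x": 0,"y": 0,"z": 0,"hand": 80},
  ],
)

```text
time_s: 15.85
eef_pos: [454.4, -23.5, 165.4]
ee_rot: [-0.008, 0.709, -0.009, -0.705]
force: [-0.8, 0.8, -1.1]
grip_width: 0.937
```

```bash
python3 - <<'E'
from h import *
im,C=look('w15');ps=carriers(im,C,z=4)
plan(456,-301,160,-2.196+np.pi/2,8)
E
```

```text
t 15.9 p [453.1 -23.1 162.9] yaw -1.596 tilt 0.002 F [ 0.8 -0.  -0.9] w 80.2 q [-0.31  0.23  1.8   0.    1.11  1.29]
carrier px [252. 178.] pose [454.4 -23.2  -0. ] yaw -0.022 iou 0.93
carrier px [155. 180.] pose [456.4  76.4  -0. ] yaw -0.026 iou 0.93
min rows 5.30 from [453.1 -23.1 162.9] q [-0.31  0.23  1.8   0.    1.11  1.29]
1 r [-0.121, -0.0, -0.0] d [0.4, 34.7, -1.2]
2 r [-0.121, -0.0, -0.0] d [0.3, 34.6, 2.9]
3 r [-0.121, -0.0, -0.0] d [0.4, 34.0, 7.2]
4 r [-0.122, -0.0, -0.0] d [0.4, 32.9, 11.1]
5 r [-0.121, -0.0, -0.0] d [0.4, 31.3, 15.1]
6 r [-0.122, -0.0, -0.0] d [0.3, 29.2, 18.8]
7 r [-0.121, -0.0, -0.001] d [0.4, 26.7, 22.2]
8 r [-0.122, -0.001, -0.0] d [0.3, 23.9, 25.2]
```

View pics/w15.png

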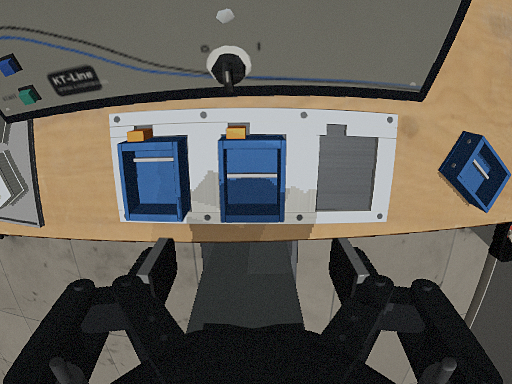

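Call:
jog_arm(
  increments=[
    {"rx": -0.121,"ry": 0,"rz": 0,"x": 0,"y": 34.7,"z": -1.2,"hand": 85},
    {"rx": -0.121,"ry": 0,"rz": 0,"x": 0,"y": 34.6,"z": 2.9,"hand": 85},
    {"rx": -0.121,"ry": 0,"rz": 0,"x": 0,"y": 34,"z": 7.2,"hand": 85},
    {"rx": -0.122,"ry": 0,"rz": 0,"x": 0,"y": 33,"z": 11,"hand": 85},
    {"rx": -0.121,"ry": 0,"rz": 0,"x": 0,"y": 31.3,"z": 15,"hand": 85},
  ],
)

```text
time_s: 16.52
eef_pos: [453.9, -197.4, 159.7]
ee_rot: [-0.202, -0.676, -0.205, 0.678]
force: [0.4, 0.3, -0.9]
grip_width: 0.993
```

Call:
jog_arm(
  increments=[
    {"rx": -0.122,"ry": 0,"rz": 0,"x": 0,"y": 29.2,"z": 18.8,"hand": 85},
    {"rx": -0.121,"ry": 0,"rz": 0,"x": 3,"y": 26.7,"z": 22.2,"hand": 85},
    {"rx": -0.122,"ry": 0,"rz": 0,"x": 0,"y": 23.9,"z": 25.2,"hand": 85},
    {"rx": 0,"ry": 0,"rz": 0,"x": 0,"y": 0,"z": 0,"hand": 85},
    {"rx": 0,"ry": 0,"rz": 0,"x": 0,"y": 0,"z": 0,"hand": 85},
  ],
)

```text
time_s: 17.15
eef_pos: [455.2, -299.9, 157.2]
ee_rot: [-0.32, -0.629, -0.323, 0.63]
force: [0.1, -0.4, 0.3]
grip_width: 0.998
```

```bash
python3 - <<'E'
from h import *
im,C=look('w16');ps=carriers(im,C)
p=min(ps,key=lambda p:np.hypot(p[0]-456,p[1]+301));drawfit(im,CAR,p,0,C,'w16f')
plan(p[0],p[1],6,p[2]+np.pi/2,4)
E
```

```text
t 17.2 p [ 455.4 -299.8  157.5] yaw -0.625 tilt 0.004 F [ 0.5 -0.6 -0.1] w 85.1 q [-0.8   0.43  1.54 -0.    1.18 -0.17]
carrier px [255. 178.] pose [ 456.3 -300.8   -2.2] yaw -2.193 iou 0.968
min rows 2.53 from [ 455.4 -299.8  157.5] q [-0.8   0.43  1.54 -0.    1.18 -0.17]
1 r [-0.001, -0.0, 0.001] d [37.9, 0.5, 0.1]
2 r [-0.001, -0.0, 0.001] d [37.9, 0.4, 0.1]
3 r [-0.001, -0.0, 0.001] d [37.9, 0.3, 0.1]
4 r [-0.001, -0.0, 0.001] d [37.8, 0.4, 0.1]
```

View pics/w16f.png

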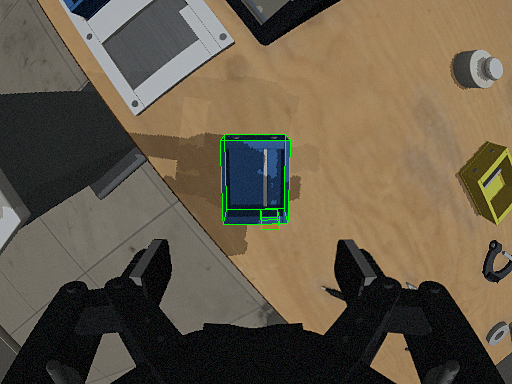

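Call:
jog_arm(
  increments=[
    {"rx": -0.004,"ry": 0,"rz": 0.004,"x": 50,"y": 1.4,"z": -1,"hand": 85},
    {"rx": 0,"ry": 0,"rz": 0,"x": 50,"y": 0,"z": 0,"hand": 85},
    {"rx": 0,"ry": 0,"rz": 0,"x": 38,"y": 0,"z": 0,"hand": 85},
    {"rx": 0,"ry": 0,"rz": 0,"x": 13,"y": 0,"z": 0,"hand": 85},
    {"rx": 0,"ry": 0,"rz": 0,"x": 0,"y": 0,"z": 0,"hand": 85},
  ],
)

```text
time_s: 17.82
eef_pos: [457.6, -300.6, 7.6]
ee_rot: [0.324, 0.629, 0.323, -0.629]
force: [-0.4, -0.2, 0.6]
grip_width: 0.991
```

Call:
jog_arm(
  increments=[
    {"rx": 0,"ry": 0,"rz": 0,"x": 0,"y": 0,"z": 0,"hand": 50},
    {"rx": 0,"ry": 0,"rz": 0,"x": 0,"y": 0,"z": 0,"hand": 50},
    {"rx": 0,"ry": 0,"rz": 0,"x": 0,"y": 0,"z": 0,"hand": 50},
    {"rx": 0,"ry": 0,"rz": 0,"x": 0,"y": 0,"z": 0,"hand": 50},
  ],
)

```text
time_s: 18.32
eef_pos: [458.1, -301.5, 9.1]
ee_rot: [0.325, 0.629, 0.322, -0.628]
force: [-1.4, 1.3, 6.1]
grip_width: 0.719
```

```bash
python3 - <<'E'
from h import *
im,C=look('w17');s=sense()
p=heldfit(im,C,[456.3,-300.8,-2.194],0,free_z=True,save='w17f');rel(p,s)
p=heldfit(im,C,[456.3,-300.8,-2.194],0);rel(p,s)
s['eef_pos']=s['eef_pos']+[0,0,100]
plan(453,-123.6,88,1.546,12,s)
E
```

```text
t 18.38 p [ 458.1 -301.5    9.1] yaw -0.621 tilt 0.005 F [0.9 0.4 6. ] w 61.6 q [-0.8   0.63  1.65  0.    0.85 -0.17]
held [ 456.96 -302.23   -2.19   -0.91] iou 0.989
carrier origin in tool (y,z): [-0.5   1.25]
held [ 456.96 -301.95   -2.19] iou 0.987
carrier origin in tool (y,z): [-0.66  1.02]
min rows 11.84 from [ 458.1 -301.5  109.1] q [-0.8   0.63  1.65  0.    0.85 -0.17]
1 r [-0.181, 0.0, -0.0] d [1.7, -9.0, -11.8]
2 r [-0.181, 0.001, -0.0] d [1.7, -6.7, -13.2]
3 r [-0.181, 0.0, -0.0] d [1.7, -4.2, -14.3]
4 r [-0.18, 0.001, -0.0] d [1.7, -1.6, -14.7]
5 r [-0.181, 0.001, -0.0] d [1.8, 1.1, -14.8]
6 r [-0.18, 0.0, -0.0] d [1.7, 3.7, -14.4]
7 r [-0.181, 0.001, -0.0] d [1.8, 6.3, -13.4]
8 r [-0.18, 0.001, -0.0] d [1.7, 8.5, -12.1]
9 r [-0.181, 0.0, -0.0] d [1.8, 10.6, -10.4]
10 r [-0.18, 0.001, -0.001] d [1.8, 12.3, -8.3]
11 r [-0.181, 0.001, -0.0] d [1.7, 13.6, -6.0]
12 r [-0.18, 0.0, -0.001] d [1.8, 14.4, -3.4]
```

View pics/w17f.png

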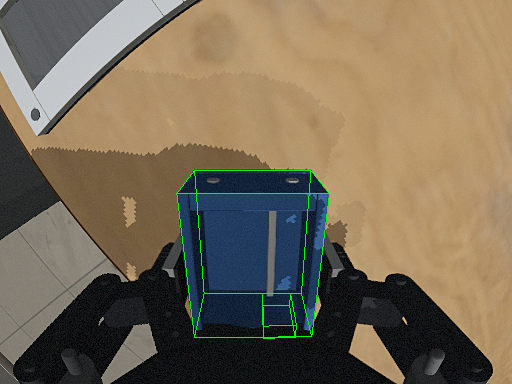

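Call:
jog_arm(
  increments=[
    {"rx": 0,"ry": 0,"rz": 0,"x": -20,"y": 0,"z": 0,"hand": 50},
    {"rx": 0,"ry": 0,"rz": 0,"x": -40,"y": 0,"z": 0,"hand": 50},
    {"rx": 0,"ry": 0,"rz": 0,"x": -40,"y": 0,"z": 0,"hand": 50},
    {"rx": -0.181,"ry": 0,"rz": 0,"x": 1.7,"y": -9,"z": -11.8,"hand": 50},
    {"rx": -0.181,"ry": 0,"rz": 0,"x": 1.7,"y": -6.7,"z": -13.2,"hand": 50},
  ],
)

```text
time_s: 19.0
eef_pos: [456.4, -270.9, 104.9]
ee_rot: [0.434, 0.559, 0.431, -0.559]
force: [1.1, 0.2, -2.7]
grip_width: 0.719
```

Call:
jog_arm(
  increments=[
    {"rx": -0.181,"ry": 0,"rz": 0,"x": 1.7,"y": -4.2,"z": -14.3,"hand": 50},
    {"rx": -0.18,"ry": 0,"rz": 0,"x": 1.7,"y": -1.6,"z": -14.7,"hand": 50},
    {"rx": -0.181,"ry": 0,"rz": 0,"x": 1.7,"y": 1.1,"z": -14.8,"hand": 50},
    {"rx": -0.18,"ry": 0,"rz": 0,"x": 1.7,"y": 3.7,"z": -14.4,"hand": 50},
    {"rx": -0.181,"ry": 0,"rz": 0,"x": 1.7,"y": 6.3,"z": -13.4,"hand": 50},
  ],
)

```text
time_s: 19.62
eef_pos: [454.3, -196.6, 95.9]
ee_rot: [0.635, 0.314, 0.632, -0.315]
force: [0.2, -0.5, -3.0]
grip_width: 0.717
```

Call:
jog_arm(
  increments=[
    {"rx": -0.18,"ry": 0,"rz": 0,"x": 1.7,"y": 8.5,"z": -12,"hand": 50},
    {"rx": -0.181,"ry": 0,"rz": 0,"x": 1.7,"y": 10.6,"z": -10.4,"hand": 50},
    {"rx": -0.18,"ry": 0,"rz": 0,"x": 1.7,"y": 12.3,"z": -8.3,"hand": 50},
    {"rx": -0.181,"ry": 0,"rz": 0,"x": 1.7,"y": 13.6,"z": -6,"hand": 50},
    {"rx": -0.18,"ry": 0,"rz": 0,"x": 1.7,"y": 14.4,"z": -3.4,"hand": 50},
  ],
)

```text
time_s: 20.25
eef_pos: [452.3, -122.6, 87.3]
ee_rot: [0.708, 0.006, 0.706, -0.007]
force: [0.2, 0.2, -2.3]
grip_width: 0.716
```

Call:
jog_arm(
  increments=[
    {"rx": 0,"ry": 0,"rz": 0,"x": 0,"y": 0,"z": 0,"hand": 50},
    {"rx": 0,"ry": 0,"rz": 0,"x": 0,"y": 0,"z": 0,"hand": 50},
  ],
)

```text
time_s: 20.5
eef_pos: [452.4, -123.6, 87.1]
ee_rot: [0.708, 0.009, 0.706, -0.011]
force: [-0.2, -0.5, -1.8]
grip_width: 0.714
```

```bash
python3 - <<'E'
from h import *
im,C=look('w18')
plan(451.5,-123.6,26,1.546,2)
r=rectify(im,C,np.array([460.1,-23.7]),-.0245);cv2.imwrite('pics/rect18.png',cv2.resize(r,None,fx=.6,fy=.6))
E
```

```text
t 20.55 p [ 452.4 -123.6   87. ] yaw 1.543 tilt 0.003 F [-0.3  0.9 -1.9] w 61.5 q [-0.52  0.37  1.84 -0.    0.93 -2.06]
min rows 1.02 from [ 452.4 -123.6   87. ] q [-0.52  0.37  1.84 -0.    0.93 -2.06]
1 r [-0.002, 0.001, 0.001] d [30.5, 0.1, -0.5]
2 r [-0.001, 0.001, 0.001] d [30.5, -0.0, -0.5]
```

View pics/w18.png

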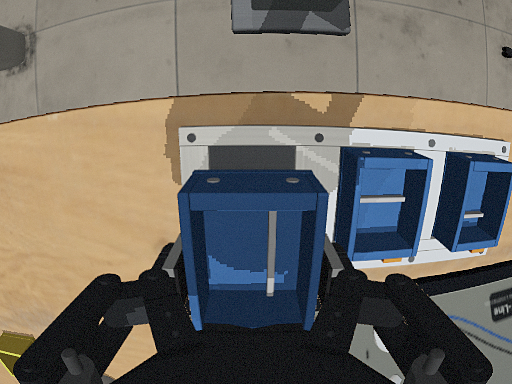

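Call:
jog_arm(
  increments=[
    {"rx": -0.003,"ry": 0.002,"rz": 0.002,"x": 30.5,"y": 0,"z": -1,"hand": 50},
    {"rx": 0,"ry": 0,"rz": 0,"x": 30,"y": 0,"z": 0,"hand": 50},
    {"rx": 0,"ry": 0,"rz": 0,"x": 0,"y": 0,"z": 0,"hand": 50},
    {"rx": 0,"ry": 0,"rz": 0,"x": 0,"y": 0,"z": 0,"hand": 50},
  ],
)

```text
time_s: 21.05
eef_pos: [451.9, -123.6, 27.2]
ee_rot: [0.707, 0.008, 0.707, -0.008]
force: [-0.8, -0.8, -2.0]
grip_width: 0.717
```

```bash
python3 - <<'E'
from h import *
im,C=look('w19');s=sense();zoom(im,150,100,350,250,4,'w19z')
p=heldfit(im,C,[452.3,-123.6,-.0245],17.5,free_z=True);rel(p,s)
E
```

```text
t 21.1 p [ 452.  -123.6   27.4] yaw 1.548 tilt 0.002 F [-0.7 -0.1 -1.8] w 61.2 q [-0.52  0.47  1.88  0.    0.78 -2.07]
held [ 4.5239e+02 -1.2350e+02 -2.0000e-02 -4.8000e-01] iou 0.987
carrier origin in tool (y,z): [0.1  0.42]
```

View pics/w19z.png

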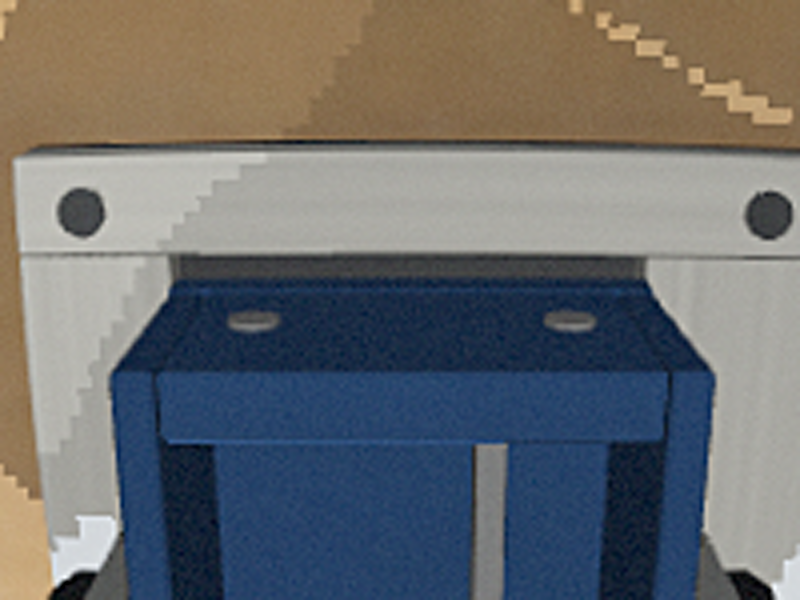

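Position matches (452.4, −123.5). Descend and release.

Call:
jog_arm(
  increments=[
    {"rx": 0,"ry": 0,"rz": 0,"x": 5,"y": 0,"z": 0,"hand": 50},
    {"rx": 0,"ry": 0,"rz": 0,"x": 5,"y": 0,"z": 0,"hand": 50},
    {"rx": 0,"ry": 0,"rz": 0,"x": 4.5,"y": 0,"z": 0,"hand": 50},
    {"rx": 0,"ry": 0,"rz": 0,"x": 0,"y": 0,"z": 0,"hand": 50},
  ],
)

```text
time_s: 21.6
eef_pos: [451.4, -123.2, 12.9]
ee_rot: [0.707, 0.008, 0.707, -0.008]
force: [-7.8, 0.5, 19.7]
grip_width: 0.719
```

Call:
jog_arm(
  increments=[
    {"rx": 0,"ry": 0,"rz": 0,"x": 0,"y": 0,"z": 0,"hand": 80},
    {"rx": 0,"ry": 0,"rz": 0,"x": 0,"y": 0,"z": 0,"hand": 80},
    {"rx": 0,"ry": 0,"rz": 0,"x": 0,"y": 0,"z": 0,"hand": 80},
    {"rx": 0,"ry": 0,"rz": 0,"x": -30,"y": 0,"z": 0,"hand": 80},
    {"rx": 0,"ry": 0,"rz": 0,"x": -60,"y": 0,"z": 0,"hand": 80},
  ],
)

```text
time_s: 22.22
eef_pos: [450.2, -122.5, 101.3]
ee_rot: [0.706, 0.009, 0.709, -0.007]
force: [0.2, -0.2, 0.4]
grip_width: 0.937
```

Call:
jog_arm(
  increments=[
    {"rx": 0,"ry": 0,"rz": 0,"x": -60,"y": 0,"z": 0,"hand": 80},
    {"rx": 0,"ry": 0,"rz": 0,"x": -40,"y": 40,"z": 0,"hand": 60},
    {"rx": 0,"ry": 0,"rz": 0,"x": -20,"y": 50,"z": 0,"hand": 50},
    {"rx": 0,"ry": 0,"rz": 0,"x": 0,"y": 20,"z": 0,"hand": 50},
    {"rx": 0,"ry": 0,"rz": 0,"x": 0,"y": 0,"z": 0,"hand": 50},
  ],
)

```text
time_s: 22.85
eef_pos: [453.6, -12.2, 221.8]
ee_rot: [0.707, 0.007, 0.707, -0.007]
force: [0.4, -1.0, -0.2]
grip_width: 0.582
```

```bash
python3 - <<'E'
from h import *
im,C=look('w20');ps=carriers(im,C,z=4)
plan(510,360,250,1.57)
E
```

```text
t 22.9 p [453.6 -13.1 221.6] yaw 1.55 tilt 0.001 F [-0.5 -0.4  0.2] w 49.9 q [-0.29  0.16  1.71  0.    1.26 -1.84]
min rows 6.31 from [453.6 -13.1 221.6] q [-0.29  0.16  1.71  0.    1.26 -1.84]
1 r [-0.003, -0.0, -0.0] d [-4.1, 53.5, 6.9]
2 r [-0.003, -0.0, -0.0] d [-4.0, 53.4, 7.1]
3 r [-0.003, -0.0, -0.0] d [-4.1, 53.4, 7.3]
4 r [-0.003, -0.0, -0.0] d [-4.0, 53.4, 7.4]
5 r [-0.003, -0.0, -0.0] d [-4.1, 53.4, 7.6]
6 r [-0.002, -0.0, -0.0] d [-4.0, 53.3, 7.7]
7 r [-0.003, -0.001, -0.0] d [-4.1, 53.4, 7.9]
```

View pics/w20.png

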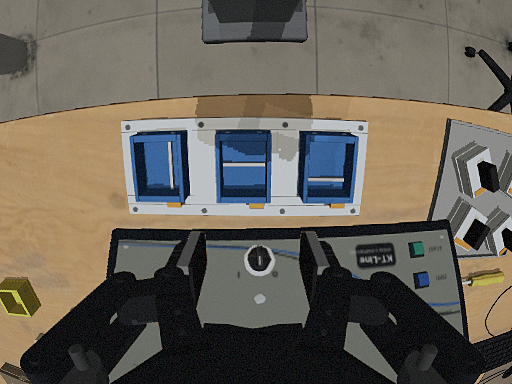

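```bash
cat >> h.py <<'E'
def pocketcar(im,C,inits=((457,76,-.0245),(454.6,-23.5,-.0245),(452.3,-123.5,-.0245)),z=4):
    h=cv2.cvtColor(im,cv2.COLOR_BGR2HSV)
    b=((h[:,:,0]>98)&(h[:,:,0]<118)&(h[:,:,1]>110)&(h[:,:,2]>25))|((h[:,:,0]>5)&(h[:,:,0]<20)&(h[:,:,1]>190)&(h[:,:,2]>60))
    m=cv2.morphologyEx(b.astype(np.uint8),cv2.MORPH_CLOSE,np.ones((5,5)));out=[]
    cs,_=cv2.findContours(m,cv2.RETR_EXTERNAL,cv2.CHAIN_APPROX_NONE)
    for i in inits:
        c=proj('wrist',[i[0],i[1],z+20],C)[0]
        q=[k for k in cs if cv2.contourArea(k)>400 and cv2.pointPolygonTest(k,(float(c[0]),float(c[1])),False)>0]
        if not q: print('none');continue
        f=np.zeros(m.shape,np.uint8);cv2.drawContours(f,q,-1,1,-1)
        p,v=fit(f>0,CAR,i,z,C);print('pocketcar',p.round(2),round(v,3));out.append(p)
    return out
E
python3 - <<'E'
from h import *
d=np.load('w20.npy');s=dict(eef_pos=d[:3],ee_rot=d[3:]);C=cam('wrist',s);im=cv2.imread('pics/w20.png')
ps=pocketcar(im,C);v=im
for i,p in enumerate(ps): drawfit(v,CAR,p,4,C,'w20f');v=cv2.imread('pics/w20f.png')
zoom(v,110,110,380,230,3,'w20f')
E
```

```text
pocketcar [ 4.5598e+02  7.6000e+01 -2.0000e-02] 0.954
pocketcar [ 4.534e+02 -2.281e+01 -2.000e-02] 0.954
pocketcar [ 4.5056e+02 -1.2389e+02 -3.0000e-02] 0.933
```

View pics/w20f.png

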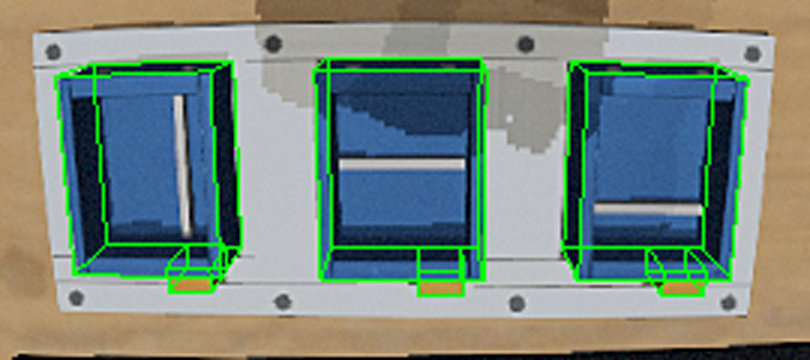

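Call:
jog_arm(
  increments=[
    {"rx": -0.003,"ry": 0,"rz": 0,"x": -4,"y": 53.5,"z": 7,"hand": 50},
    {"rx": -0.003,"ry": 0,"rz": 0,"x": -4,"y": 53.5,"z": 7,"hand": 50},
    {"rx": -0.003,"ry": 0,"rz": 0,"x": -4,"y": 53.5,"z": 7,"hand": 50},
    {"rx": -0.003,"ry": 0,"rz": 0,"x": -4,"y": 53.5,"z": 7,"hand": 50},
    {"rx": -0.003,"ry": 0,"rz": 0,"x": -4,"y": 53.5,"z": 7,"hand": 50},
  ],
)

```text
time_s: 23.52
eef_pos: [493.7, 254.3, 241.4]
ee_rot: [0.707, 0.003, 0.707, -0.003]
force: [0.4, -0.1, 1.2]
grip_width: 0.589
```

Call:
jog_arm(
  increments=[
    {"rx": -0.003,"ry": 0,"rz": 0,"x": -4,"y": 53.5,"z": 7,"hand": 50},
    {"rx": -0.003,"ry": 0,"rz": 0,"x": -4,"y": 53.5,"z": 7,"hand": 50},
    {"rx": 0,"ry": 0,"rz": 0,"x": 0,"y": 0,"z": 0,"hand": 50},
    {"rx": 0,"ry": 0,"rz": 0,"x": 0,"y": 0,"z": 0,"hand": 50},
  ],
)

```text
time_s: 24.02
eef_pos: [508.1, 359.4, 249.1]
ee_rot: [0.707, 0.0, 0.708, -0.001]
force: [1.2, 0.9, 0.6]
grip_width: 0.584
```

```bash
python3 - <<'E'
from h import *
im,C=look('w21')
E
```

```text
t 24.07 p [508.1 359.2 249.5] yaw 1.568 tilt 0.001 F [-0.6  0.3  0.6] w 50.2 q [ 0.43  0.52  1.14  0.    1.48 -1.14]
```

View pics/w21.png

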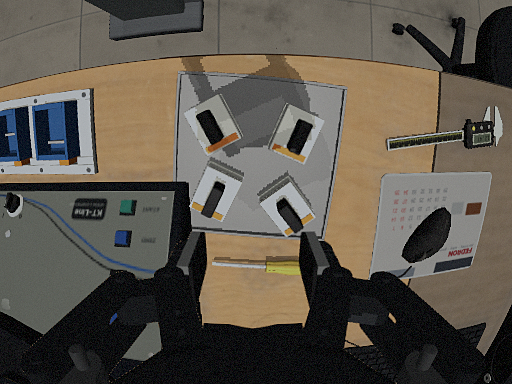

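```bash
cat >> h.py <<'E'
BAR=[CAS[1]]
def cassettes(im,C,z=4,near=None,vmax=62):
    h=cv2.cvtColor(im,cv2.COLOR_BGR2HSV)
    blk=((h[:,:,2]<vmax)).astype(np.uint8)
    o=(h[:,:,0]>8)&(h[:,:,0]<24)&(h[:,:,1]>150)&(h[:,:,2]>110)
    blk=cv2.morphologyEx(blk,cv2.MORPH_OPEN,np.ones((3,3)))
    N,L,S,cen=cv2.connectedComponentsWithStats(blk);out=[]
    for i in range(1,N):
        if not 150<S[i,4]<3500: continue
        m=L==i;w=unproj('wrist',cen[i],z+55,C)[0]
        nr=cv2.dilate(m.astype(np.uint8),np.ones((25,25)))>0
        oo=o&nr
        if oo.sum()<25: continue
        t=unproj('wrist',np.argwhere(oo).mean(0)[::-1],z+36,C)[0]
        cs,_=cv2.findContours(m.astype(np.uint8),cv2.RETR_EXTERNAL,cv2.CHAIN_APPROX_NONE)
        P=unproj('wrist',cs[0][:,0,:],z+55,C)[:,:2].astype(np.float32);r=cv2.minAreaRect(P)
        a=np.radians(r[2])+(0 if r[1][0]>r[1][1] else np.pi/2);d=(t-w)[:2]
        if d@[np.cos(a),np.sin(a)]<0: a+=np.pi
        a=(a+np.pi)%(2*np.pi)-np.pi
        p,q=fit(m,BAR,[w[0],w[1],a],z,C)
        out.append(p);print('cassette px',cen[i].round(),'pose',p.round(1)[:2],'yaw',p[2].round(3),'iou',round(q,3))
    return out
E
python3 - <<'E'
from h import *
d=np.load('w21.npy');s=dict(eef_pos=d[:3],ee_rot=d[3:]);C=cam('wrist',s);im=cv2.imread('pics/w21.png')
ps=cassettes(im,C);v=im
for i,p in enumerate(ps): drawfit(v,CAS,p,4,C,'w21f');v=cv2.imread('pics/w21f.png')
zoom(v,170,60,360,250,3,'w21f')
E
```

```text
cassette px [ 72. 129.] pose [461.6 128.8] yaw -0.261 iou 0.415
cassette px [ 23. 133.] pose [438.8  35.6] yaw 0.353 iou 0.437
cassette px [ 43. 134.] pose [447.1  75.3] yaw 0.35 iou 0.474
cassette px [210. 126.] pose [461.3 311. ] yaw 0.446 iou 0.869
cassette px [  4. 139.] pose [464.4 -25.1] yaw 0.079 iou 0.605
cassette px [299. 136.] pose [472.2 412. ] yaw -0.386 iou 0.867
cassette px [213. 199.] pose [549.7 310.9] yaw -0.44 iou 0.873
cassette px [289. 215.] pose [569.8 404.1] yaw 0.58 iou 0.864
```

View pics/w21f.png

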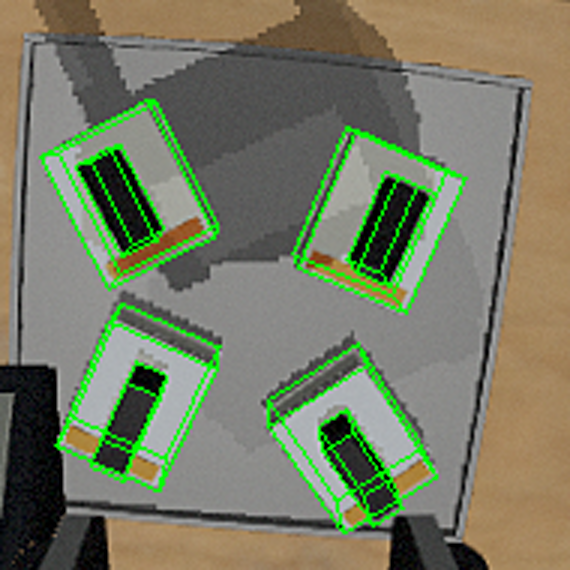

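```bash
python3 - <<'E'
from h import *
plan(461.3,311,80,.446+np.pi/2,4)
E
```

```text
min rows 3.04 from [508.1 359.2 249.5] q [ 0.43  0.52  1.14  0.    1.48 -1.14]
1 r [-0.112, -0.0, -0.0] d [42.4, -12.1, -11.6]
2 r [-0.112, -0.0, -0.0] d [42.4, -10.7, -12.9]
3 r [-0.112, -0.001, -0.0] d [42.4, -9.1, -14.0]
4 r [-0.112, -0.0, -0.0] d [42.3, -7.6, -15.0]
```

Call:
jog_arm(
  increments=[
    {"rx": -0.112,"ry": 0,"rz": 0,"x": 42,"y": -12.1,"z": -11.6,"hand": 50},
    {"rx": -0.112,"ry": 0,"rz": 0,"x": 42,"y": -10.7,"z": -12.9,"hand": 50},
    {"rx": -0.112,"ry": 0,"rz": 0,"x": 42,"y": -9.1,"z": -14,"hand": 50},
    {"rx": -0.112,"ry": 0,"rz": 0,"x": 43,"y": -7.6,"z": -15,"hand": 50},
    {"rx": 0,"ry": 0,"rz": 0,"x": 0,"y": 0,"z": 0,"hand": 50},
  ],
)

```text
time_s: 24.7
eef_pos: [459.5, 310.4, 79.2]
ee_rot: [0.688, -0.156, 0.692, 0.156]
force: [-0.6, 0.8, 1.2]
grip_width: 0.589
```

```bash
python3 - <<'E'
from h import *
im,C=look('w22');ps=cassettes(im,C)
plan(461.3,311,45,.446+np.pi/2,1)
E
```

```text
t 24.75 p [461.4 311.6  81.5] yaw 2.014 tilt 0.001 F [-0.2  0.2  0.6] w 50.1 q [ 0.38  0.54  1.58  0.    1.02 -1.63]
cassette px [252. 231.] pose [461.8 311. ] yaw 0.462 iou 0.906
min rows 0.61 from [461.4 311.6  81.5] q [ 0.38  0.54  1.58  0.    1.02 -1.63]
1 r [-0.003, -0.001, -0.001] d [36.5, -0.5, -0.3]
```

View pics/w22.png

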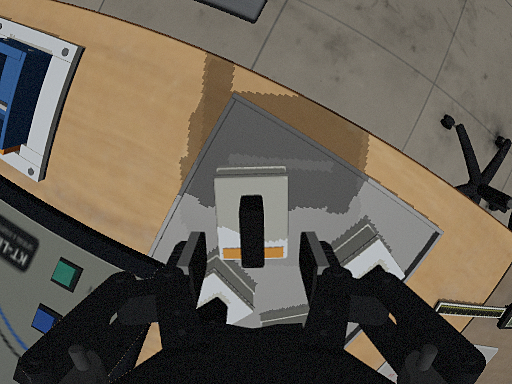

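Call:
jog_arm(
  increments=[
    {"rx": -0.008,"ry": -0.001,"rz": 0,"x": 24,"y": -0.5,"z": 0,"hand": 50},
    {"rx": 0,"ry": 0,"rz": 0,"x": 12,"y": 0,"z": 0,"hand": 40},
    {"rx": 0,"ry": 0,"rz": 0,"x": 0,"y": 0,"z": 0,"hand": 20},
    {"rx": 0,"ry": 0,"rz": 0,"x": 0,"y": 0,"z": 0,"hand": 5},
    {"rx": 0,"ry": 0,"rz": 0,"x": 0,"y": 0,"z": 0,"hand": 5},
  ],
  force=50,
)

```text
time_s: 25.38
eef_pos: [461.7, 312.3, 45.8]
ee_rot: [0.69, -0.159, 0.688, 0.16]
force: [-0.2, -0.9, 2.5]
grip_width: 0.155
```

Call:
jog_arm(
  increments=[
    {"rx": 0,"ry": 0,"rz": 0,"x": 0,"y": 0,"z": 0,"hand": 5},
    {"rx": 0,"ry": 0,"rz": 0,"x": 0,"y": 0,"z": 0,"hand": 5},
  ],
)

```text
time_s: 25.62
eef_pos: [461.7, 312.3, 45.7]
ee_rot: [0.69, -0.159, 0.688, 0.16]
force: [-0.2, -1.0, 6.6]
grip_width: 0.153
```

```bash
python3 - <<'E'
from h import *
im,C=look('w23');zoom(im,150,130,370,300,3,'w23z')
s=sense();s['eef_pos']=s['eef_pos']+[0,0,80]
plan(456,76.2,s['eef_pos'][2]+.01,1.546,4,s)
E
```

```text
t 25.68 p [461.7 312.2  45.7] yaw 2.026 tilt 0.003 F [-0.1 -1.4  6.7] w 13.1 q [ 0.38  0.59  1.6   0.    0.94 -1.64]
min rows 3.94 from [461.7 312.2 125.7] q [ 0.38  0.59  1.6   0.    0.94 -1.64]
1 r [0.12, 0.001, -0.0] d [-0.1, -52.4, -27.2]
2 r [0.12, 0.0, -0.0] d [-0.1, -55.2, -20.8]
3 r [0.12, 0.001, -0.0] d [-0.0, -57.4, -14.0]
4 r [0.12, 0.0, -0.001] d [-0.1, -58.6, -7.0]
```

View pics/w23z.png

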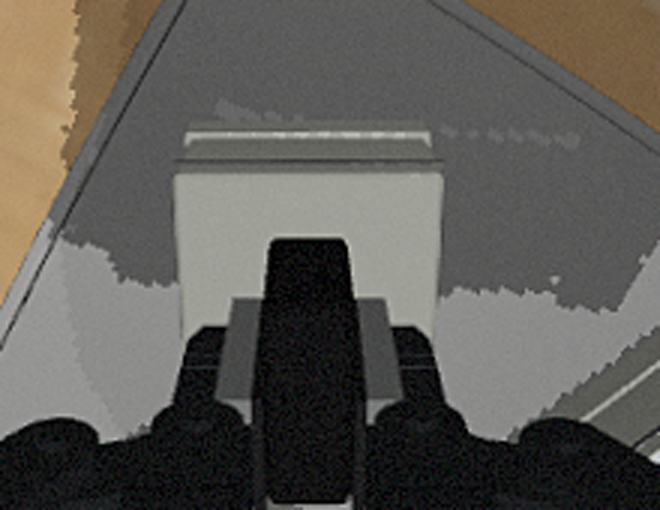

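```bash
cat >> h.py <<'E'
def lidedge(pl,pr,s,C,zl):
    """rear lid corner pixels -> cassette origin in tool (y,z) and yaw error"""
    P=unproj('wrist',[pl,pr],zl,C);m=P.mean(0);R=rot(s['ee_rot'])
    t=R.inv().apply(P-s['eef_pos']);e=t[1]-t[0]
    print('width',np.linalg.norm(P[1]-P[0]).round(1),'mid tool y,z',t.mean(0)[1:].round(2),'=> origin z',(t.mean(0)[2]+30).round(2),'ang',np.arctan2(e[2],e[1]).round(3))
E
python3 - <<'E'
from h import *
d=np.load('w23.npy');s=dict(eef_pos=d[:3],ee_rot=d[3:]);C=cam('wrist',s)
lidedge((150+174.5/3,130+173.5/3),(150+443/3,130+171/3),s,C,40)
lidedge((150+183/3,130+122/3),(150+431/3,130+122/3),s,C,4)
d=np.load('w20.npy');s=dict(eef_pos=d[:3],ee_rot=d[3:]);print(s['eef_pos'])
E
```

```text
width 46.9 mid tool y,z [  0.33 -31.13] => origin z -1.13 ang -0.009
width 52.9 mid tool y,z [-2.000e-02 -3.133e+01] => origin z -1.33 ang 0.001
[453.61641674 -12.24528789 221.754923  ]
```

Call:
jog_arm(
  increments=[
    {"rx": 0,"ry": 0,"rz": 0,"x": -30,"y": 0,"z": 0,"hand": 5},
    {"rx": 0,"ry": 0,"rz": 0,"x": -50,"y": 0,"z": 0,"hand": 5},
    {"rx": 0.12,"ry": 0,"rz": 0,"x": 0,"y": -52.4,"z": -27,"hand": 5},
    {"rx": 0.12,"ry": 0,"rz": 0,"x": 0,"y": -55.2,"z": -20.8,"hand": 5},
    {"rx": 0.12,"ry": 0,"rz": 0,"x": 0,"y": -57.4,"z": -14,"hand": 5},
  ],
)

```text
time_s: 26.3
eef_pos: [456.4, 133.5, 124.6]
ee_rot: [0.706, -0.032, 0.706, 0.033]
force: [1.1, -1.1, -1.5]
grip_width: 0.15
```

Call:
jog_arm(
  increments=[
    {"rx": 0.12,"ry": 0,"rz": 0,"x": 0,"y": -58.6,"z": -6,"hand": 5},
    {"rx": 0,"ry": 0,"rz": 0,"x": 20,"y": 0,"z": 0,"hand": 5},
    {"rx": 0,"ry": 0,"rz": 0,"x": 0,"y": 0,"z": 0,"hand": 5},
    {"rx": 0,"ry": 0,"rz": 0,"x": 0,"y": 0,"z": 0,"hand": 5},
  ],
)

```text
time_s: 26.8
eef_pos: [456.7, 76.7, 105.1]
ee_rot: [0.707, 0.009, 0.707, -0.008]
force: [-0.4, 0.1, -1.0]
grip_width: 0.153
```

```bash
python3 - <<'E'
from h import *
im,C=look('w24')
plan(457.3,76.1,92,1.546,1)
E
```

```text
t 26.85 p [456.8  76.8 105.2] yaw 1.547 tilt 0.001 F [ 0.1 -0.3 -2.3] w 13.2 q [-0.09  0.33  1.84  0.    0.97 -1.64]
min rows 0.22 from [456.8  76.8 105.2] q [-0.09  0.33  1.84  0.    0.97 -1.64]
1 r [0.001, 0.001, -0.001] d [13.2, -0.7, 0.5]
```

View pics/w24.png

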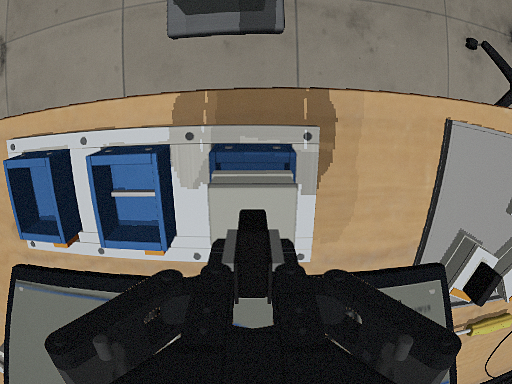

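Call:
jog_arm(
  increments=[
    {"rx": 0.001,"ry": 0,"rz": 0,"x": 16,"y": -0.6,"z": 0.5,"hand": 5},
    {"rx": 0,"ry": 0,"rz": 0,"x": 0,"y": 0,"z": 0,"hand": 5},
    {"rx": 0,"ry": 0,"rz": 0,"x": 0,"y": 0,"z": 0,"hand": 5},
  ],
)

```text
time_s: 27.22
eef_pos: [457.4, 75.8, 89.3]
ee_rot: [0.708, 0.009, 0.707, -0.009]
force: [0.1, -0.5, -1.4]
grip_width: 0.155
```

```bash
python3 - <<'E'
from h import *
im,C=look('w25');zoom(im,180,110,330,230,5,'w25z')
E
```

```text
t 27.27 p [457.4  75.8  89.4] yaw 1.546 tilt 0.002 F [-0.2  0.8 -1.1] w 12.9 q [-0.09  0.35  1.85  0.    0.93 -1.64]
```

View pics/w25z.png

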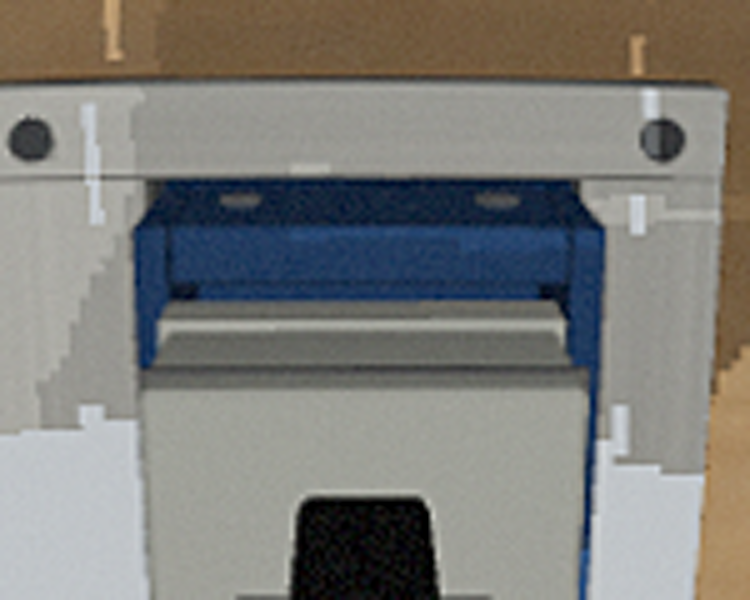

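```bash
python3 - <<'E'
from h import *
d=np.load('w25.npy');s=dict(eef_pos=d[:3],ee_rot=d[3:]);C=cam('wrist',s)
print('carrier c',unproj('wrist',(180+370/5,110+284/5),44,C)[0]+[32,0,0], 'outer',unproj('wrist',(180+370/5,110+226/5),44,C)[0]+[40,0,0])
print('cas c',unproj('wrist',(180+366/5,110+386/5),83.7,C)[0]+[30,0,0],unproj('wrist',(180+366/5,110+370/5),83.7,C)[0]+[30,0,0])
print('cas lower light',unproj('wrist',(180+366/5,110+300/5),47.7,C)[0]+[30,0,0],unproj('wrist',(180+366/5,110+333/5),62,C)[0]+[30,0,0])
E
```

```text
carrier c [456.5324755   77.50195062  44.        ] outer [456.89095583  77.68919407  44.        ]
cas c [456.11925995  76.85194374  83.7       ] [454.38598446  76.89531964  83.7       ]
cas lower light [455.74443267  76.94538213  47.7       ] [456.24816485  76.89926999  62.        ]
```

Call:
jog_arm(
  increments=[
    {"rx": 0,"ry": 0,"rz": 0,"x": 0,"y": 0.7,"z": 0.7,"hand": 5},
    {"rx": 0,"ry": 0,"rz": 0,"x": 8,"y": 0,"z": 0,"hand": 5},
    {"rx": 0,"ry": 0,"rz": 0,"x": 10,"y": 0,"z": 0,"hand": 5},
    {"rx": 0,"ry": 0,"rz": 0,"x": 9,"y": 0,"z": 0,"hand": 5},
  ],
)

```text
time_s: 27.78
eef_pos: [457.5, 76.3, 60.7]
ee_rot: [0.707, 0.009, 0.707, -0.009]
force: [0.4, -0.7, -1.8]
grip_width: 0.147
```

Call:
jog_arm(
  increments=[
    {"rx": 0,"ry": 0,"rz": 0,"x": 2,"y": 0,"z": 0,"hand": 5},
    {"rx": 0,"ry": 0,"rz": 0,"x": 1.5,"y": 0,"z": 0,"hand": 5},
    {"rx": 0,"ry": 0,"rz": 0,"x": 0,"y": 0,"z": 0,"hand": 5},
  ],
)

```text
time_s: 28.15
eef_pos: [457.6, 76.2, 59.6]
ee_rot: [0.707, 0.009, 0.707, -0.009]
force: [-11.1, -1.1, 24.7]
grip_width: 0.155
```

```bash
python3 - <<'E'
from h import *
s=sense();s['eef_pos']=s['eef_pos']+[0,0,40]
plan(455.2,-23,s['eef_pos'][2]-8,1.546,2,s)
E
```

```text
min rows 1.66 from [457.6  76.2  99.6] q [-0.09  0.41  1.88  0.    0.86 -1.63]
1 r [-0.0, -0.0, -0.0] d [4.0, -49.6, 0.1]
2 r [-0.001, -0.0, -0.001] d [3.9, -49.6, 0.1]
```

Call:
jog_arm(
  increments=[
    {"rx": 0,"ry": 0,"rz": 0,"x": -20,"y": 0,"z": 0,"hand": 5},
    {"rx": 0,"ry": 0,"rz": 0,"x": -22,"y": 0,"z": 0,"hand": 5},
  ],
)

```text
time_s: 28.4
eef_pos: [457.5, 76.2, 100.2]
ee_rot: [0.707, 0.009, 0.707, -0.009]
force: [-0.2, 0.9, -1.1]
grip_width: 0.15
```

Call:
jog_arm(
  increments=[
    {"rx": 0,"ry": 0,"rz": 0,"x": 2,"y": -49.6,"z": 0,"hand": 5},
    {"rx": 0,"ry": 0,"rz": 0,"x": 9,"y": -49.6,"z": 0,"hand": 5},
    {"rx": 0,"ry": 0,"rz": 0,"x": 0,"y": 0,"z": 0,"hand": 5},
    {"rx": 0,"ry": 0,"rz": 0,"x": 0,"y": 0,"z": 0,"hand": 5},
  ],
)

```text
time_s: 28.9
eef_pos: [455.1, -22.7, 88.8]
ee_rot: [0.707, 0.01, 0.707, -0.009]
force: [0.2, -0.4, -1.8]
grip_width: 0.152
```

```bash
python3 - <<'E'
from h import *
im,C=look('w26');zoom(im,180,110,330,230,5,'w26z')
E
```

```text
t 28.95 p [455.2 -22.3  89. ] yaw 1.546 tilt 0.001 F [-0.8  0.3 -2.2] w 12.4 q [-0.31  0.34  1.88  0.    0.92 -1.85]
```

View pics/w26z.png

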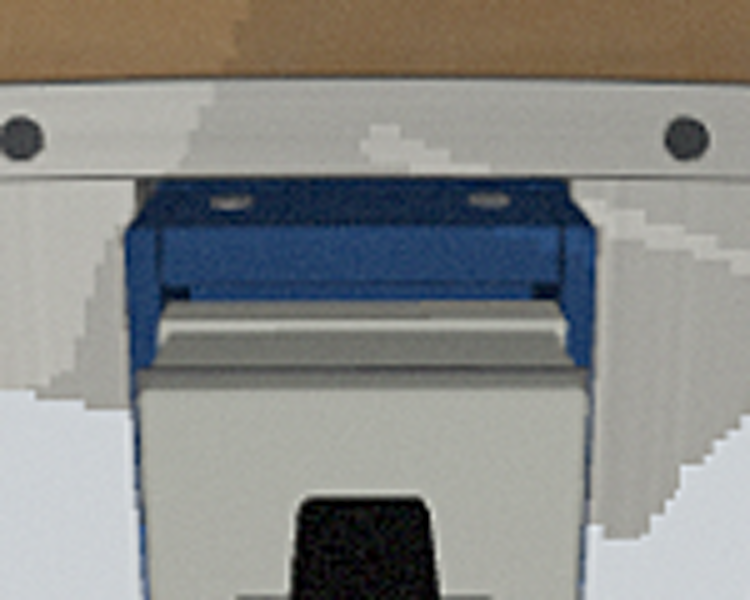

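Call:
jog_arm(
  increments=[
    {"rx": 0,"ry": 0,"rz": 0,"x": 0,"y": -0.5,"z": 0.4,"hand": 5},
    {"rx": 0,"ry": 0,"rz": 0,"x": 8,"y": 0,"z": 0,"hand": 5},
    {"rx": 0,"ry": 0,"rz": 0,"x": 10,"y": 0,"z": 0,"hand": 5},
    {"rx": 0,"ry": 0,"rz": 0,"x": 9,"y": 0,"z": 0,"hand": 5},
  ],
)

```text
time_s: 29.45
eef_pos: [455.4, -23.2, 61.2]
ee_rot: [0.707, 0.009, 0.707, -0.009]
force: [1.0, 1.2, -2.4]
grip_width: 0.148
```

Call:
jog_arm(
  increments=[
    {"rx": 0,"ry": 0,"rz": 0,"x": 2,"y": 0,"z": 0,"hand": 5},
    {"rx": 0,"ry": 0,"rz": 0,"x": 1.5,"y": 0,"z": 0,"hand": 5},
    {"rx": 0,"ry": 0,"rz": 0,"x": 0,"y": 0,"z": 0,"hand": 5},
  ],
)

```text
time_s: 29.82
eef_pos: [455.7, -23.5, 58.7]
ee_rot: [0.707, 0.009, 0.707, -0.009]
force: [0.3, 0.1, -0.9]
grip_width: 0.155
```

Call:
jog_arm(
  increments=[
    {"rx": 0,"ry": 0,"rz": 0,"x": 2,"y": 0,"z": 0,"hand": 5},
    {"rx": 0,"ry": 0,"rz": 0,"x": 1,"y": 0,"z": 0,"hand": 5},
    {"rx": 0,"ry": 0,"rz": 0,"x": 0,"y": 0,"z": 0,"hand": 5},
  ],
)

```text
time_s: 30.2
eef_pos: [455.6, -23.4, 55.6]
ee_rot: [0.707, 0.009, 0.707, -0.009]
force: [0.5, -0.4, -1.9]
grip_width: 0.148
```

It's going down past the rib height: N1 fits P2.

Call:
jog_arm(
  increments=[
    {"rx": 0,"ry": 0,"rz": 0,"x": 2,"y": 0,"z": 0,"hand": 5},
    {"rx": 0,"ry": 0,"rz": 0,"x": 1.5,"y": 0,"z": 0,"hand": 5},
    {"rx": 0,"ry": 0,"rz": 0,"x": 0,"y": 0,"z": 0,"hand": 5},
  ],
)

```text
time_s: 30.58
eef_pos: [455.6, -23.4, 51.9]
ee_rot: [0.707, 0.009, 0.707, -0.009]
force: [0.0, -0.5, -1.3]
grip_width: 0.152
```

Call:
jog_arm(
  increments=[
    {"rx": 0,"ry": 0,"rz": 0,"x": 0.7,"y": 0,"z": 0,"hand": 5},
    {"rx": 0,"ry": 0,"rz": 0,"x": 0,"y": 0,"z": 0,"hand": 35},
    {"rx": 0,"ry": 0,"rz": 0,"x": 0,"y": 0,"z": 0,"hand": 35},
    {"rx": 0,"ry": 0,"rz": 0,"x": -30,"y": 0,"z": 0,"hand": 35},
    {"rx": 0,"ry": 0,"rz": 0,"x": -50,"y": 0,"z": 0,"hand": 45},
  ],
)

```text
time_s: 31.2
eef_pos: [454.8, -23.3, 131.4]
ee_rot: [0.706, 0.01, 0.708, -0.009]
force: [1.2, -0.2, -0.9]
grip_width: 0.522
```

```bash
python3 - <<'E'
from h import *
im,C=look('w27');ps=cassettes(im,C,z=10)
zoom(im,170,100,340,250,4,'w27z')
plan(500,330,180,1.3)
E
```

```text
t 31.25 p [457.9 -24.  138.1] yaw 1.545 tilt 0.009 F [4.4 0.  7.7] w 44.8 q [-0.31  0.27  1.82  0.    1.04 -1.86]
cassette px [174. 183.] pose [429.  -80.6] yaw -0.194 iou 0.327
cassette px [387. 190.] pose [447.2  82.6] yaw 0.017 iou 0.446
cassette px [252. 203.] pose [455.2 -23.8] yaw -0.026 iou 0.913
min rows 5.98 from [457.9 -24.  138.1] q [-0.31  0.27  1.82  0.    1.04 -1.86]
1 r [0.041, 0.001, 0.0] d [-7.0, 59.2, 5.6]
2 r [0.041, 0.002, 0.0] d [-7.0, 59.3, 3.1]
3 r [0.041, 0.001, 0.0] d [-7.1, 59.4, 0.7]
4 r [0.041, 0.002, 0.0] d [-7.0, 59.4, -1.8]
5 r [0.041, 0.001, 0.0] d [-7.0, 59.3, -4.2]
6 r [0.04, 0.002, 0.0] d [-7.0, 59.0, -6.6]
```

View pics/w27z.png

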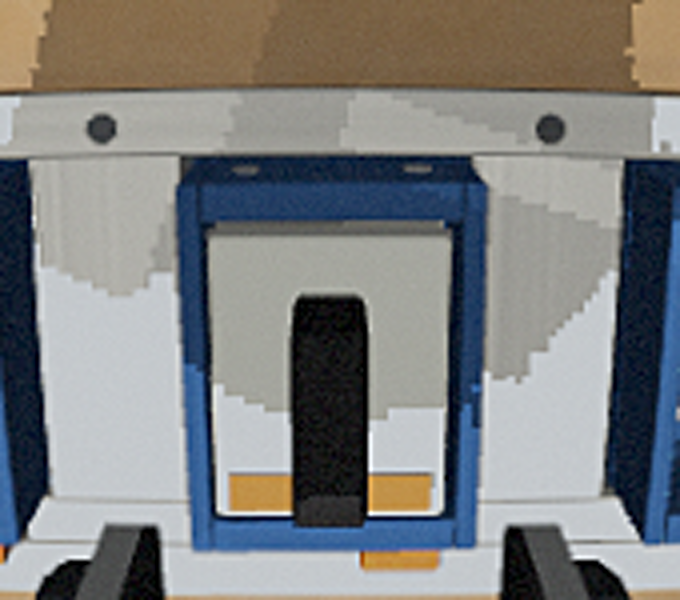

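```bash
python3 - <<'E'
from h import *
plan(549.7,310.9,90,-.44+np.pi/2,7)
E
```

```text
min rows 5.84 from [457.9 -24.  138.1] q [-0.31  0.27  1.82  0.    1.04 -1.86]
1 r [0.059, 0.001, -0.0] d [6.9, 48.2, 11.8]
2 r [0.059, 0.001, -0.0] d [6.9, 48.8, 9.0]
3 r [0.059, 0.001, -0.0] d [6.9, 49.2, 6.1]
4 r [0.059, 0.001, -0.0] d [6.9, 49.5, 3.2]
5 r [0.059, 0.002, -0.0] d [6.8, 49.6, 0.2]
6 r [0.06, 0.001, -0.0] d [6.9, 49.6, -2.6]
7 r [0.059, 0.002, -0.001] d [6.9, 49.3, -5.6]
```

Call:
jog_arm(
  increments=[
    {"rx": 0.059,"ry": 0,"rz": 0,"x": 0,"y": 48.2,"z": 11.8,"hand": 45},
    {"rx": 0.059,"ry": 0,"rz": 0,"x": 0,"y": 48.8,"z": 9,"hand": 45},
    {"rx": 0.059,"ry": 0,"rz": 0,"x": 5,"y": 49.2,"z": 6.1,"hand": 45},
    {"rx": 0.059,"ry": 0,"rz": 0,"x": 8,"y": 49.5,"z": 3.2,"hand": 45},
    {"rx": 0.059,"ry": 0,"rz": 0,"x": 8,"y": 49.6,"z": 0.2,"hand": 45},
  ],
)

```text
time_s: 31.88
eef_pos: [521.3, 217.5, 110.3]
ee_rot: [0.698, 0.114, 0.698, -0.113]
force: [-0.1, -0.5, 0.3]
grip_width: 0.525
```

Call:
jog_arm(
  increments=[
    {"rx": 0.06,"ry": 0,"rz": 0,"x": 10,"y": 49.6,"z": -2.6,"hand": 45},
    {"rx": 0.059,"ry": 0,"rz": 0,"x": 12,"y": 49.3,"z": -5.6,"hand": 45},
    {"rx": 0,"ry": 0,"rz": 0,"x": 0,"y": 0,"z": 0,"hand": 45},
    {"rx": 0,"ry": 0,"rz": 0,"x": 0,"y": 0,"z": 0,"hand": 45},
  ],
)

```text
time_s: 32.38
eef_pos: [547.2, 311.1, 88.6]
ee_rot: [0.69, 0.154, 0.69, -0.154]
force: [-0.9, -0.6, 1.1]
grip_width: 0.524
```

```bash
python3 - <<'E'
from h import *
im,C=look('w28');ps=cassettes(im,C)
p=min(ps,key=lambda p:np.hypot(p[0]-549.7,p[1]-311));plan(p[0],p[1],45.5,p[2]+np.pi/2,1)
E
```

```text
t 32.42 p [547.4 310.7  88.9] yaw 1.131 tilt 0.001 F [ 0.4  0.6 -0.2] w 44.8 q [ 0.33  0.67  1.33  0.    1.14 -0.8 ]
cassette px [414. 103.] pose [506.5 434.3] yaw 0.227 iou 0.096
cassette px [354.  47.] pose [473.4 411.7] yaw -0.442 iou 0.865
cassette px [ 19. 210.] pose [461.1 137.1] yaw 0.333 iou 0.519
cassette px [393. 193.] pose [570.7 404.8] yaw 0.634 iou 0.9
cassette px [255. 223.] pose [548.6 311.5] yaw -0.452 iou 0.894
cassette px [  5. 242.] pose [468.6  81.4] yaw -0.008 iou 0.884
min rows 0.72 from [547.4 310.7  88.9] q [ 0.33  0.67  1.33  0.    1.14 -0.8 ]
1 r [0.012, 0.0, -0.001] d [43.4, 1.2, 0.8]
```

View pics/w28.png

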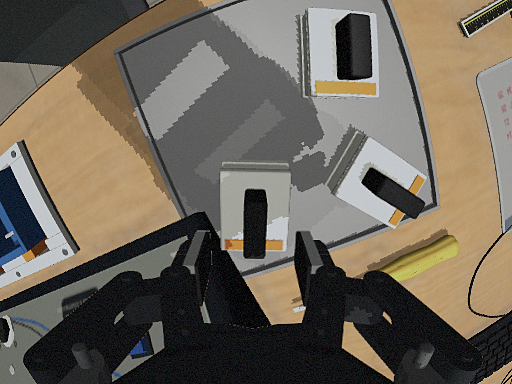

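```bash
python3 - <<'E'
from h import *
d=np.load('w28.npy');s=dict(eef_pos=d[:3],ee_rot=d[3:]);C=cam('wrist',s);R=rot(s['ee_rot'])
for px in [(205,213),(232,262),(262,325)]:
  for z in (0,15,30,60,100):
    w=unproj('wrist',px,z,C)[0];print(px,z,w.round(0),'tool yz',R.inv().apply(w-s['eef_pos'])[1:].round(0))
E
```

```text
(205, 213) 0 [545. 267.   0.] tool yz [-40.  17.]
(205, 213) 15 [541. 272.  15.] tool yz [-38.  11.]
(205, 213) 30 [537. 277.  30.] tool yz [-35.   5.]
(205, 213) 60 [528. 287.  60.] tool yz [-30.  -7.]
(205, 213) 100 [516. 300. 100.] tool yz [-23. -24.]
(232, 262) 0 [598. 266.   0.] tool yz [-19.  65.]
(232, 262) 15 [590. 271.  15.] tool yz [-18.  56.]
(232, 262) 30 [582. 276.  30.] tool yz [-17.  46.]
(232, 262) 60 [567. 286.  60.] tool yz [-14.  28.]
(232, 262) 100 [546. 300. 100.] tool yz [-11.   4.]
(262, 325) 0 [681. 259.   0.] tool yz [  9. 143.]
(262, 325) 15 [668. 264.  15.] tool yz [  9. 129.]
(262, 325) 30 [654. 270.  30.] tool yz [  8. 115.]
(262, 325) 60 [628. 281.  60.] tool yz [ 7. 86.]
(262, 325) 100 [593. 295. 100.] tool yz [ 5. 48.]
```

Call:
jog_arm(
  increments=[
    {"rx": 0.012,"ry": 0,"rz": 0,"x": 0,"y": 1.2,"z": 0.8,"hand": 32},
    {"rx": 0,"ry": 0,"rz": 0,"x": 26,"y": 0,"z": 0,"hand": 32},
    {"rx": 0,"ry": 0,"rz": 0,"x": 17,"y": 0,"z": 0,"hand": 32},
    {"rx": 0,"ry": 0,"rz": 0,"x": 0,"y": 0,"z": 0,"hand": 20},
    {"rx": 0,"ry": 0,"rz": 0,"x": 0,"y": 0,"z": 0,"hand": 5},
  ],
)

```text
time_s: 33.05
eef_pos: [548.9, 312.4, 46.5]
ee_rot: [0.69, 0.159, 0.689, -0.158]
force: [-0.7, 0.6, -0.4]
grip_width: 0.157
```

Call:
jog_arm(
  increments=[
    {"rx": 0,"ry": 0,"rz": 0,"x": 0,"y": 0,"z": 0,"hand": 5},
    {"rx": 0,"ry": 0,"rz": 0,"x": 0,"y": 0,"z": 0,"hand": 5},
  ],
)

```text
time_s: 33.3
eef_pos: [548.7, 312.4, 46.1]
ee_rot: [0.689, 0.159, 0.689, -0.158]
force: [0.1, 0.1, -1.1]
grip_width: 0.148
```

```bash
python3 - <<'E'
from h import *
im,C=look('w29');zoom(im,150,130,370,300,3,'w29z')
s=sense();s['eef_pos']=s['eef_pos']+[0,0,80]
plan(457,76.2,s['eef_pos'][2]-30,1.546,5,s)
E
```

```text
t 33.35 p [548.6 312.4  46. ] yaw 1.119 tilt 0.001 F [ 0.5 -0.9 -1.4] w 12.6 q [ 0.33  0.73  1.35  0.    1.06 -0.79]
min rows 4.25 from [548.6 312.4 126. ] q [ 0.33  0.73  1.35  0.    1.06 -0.79]
1 r [-0.085, 0.0, -0.0] d [5.9, -50.5, 4.1]
2 r [-0.085, 0.0, -0.0] d [6.0, -50.7, -0.1]
3 r [-0.086, 0.0, -0.0] d [5.9, -50.5, -4.5]
4 r [-0.085, 0.0, -0.001] d [5.9, -49.9, -8.8]
5 r [-0.086, 0.001, -0.0] d [6.0, -48.9, -13.0]
```

View pics/w29z.png

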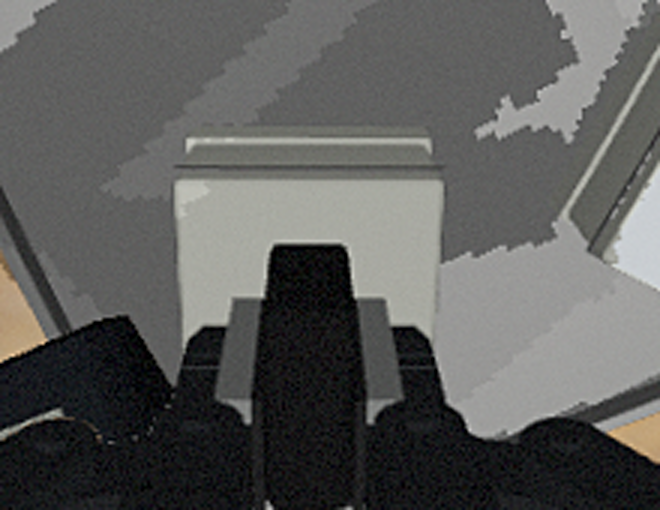

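Call:
jog_arm(
  increments=[
    {"rx": 0,"ry": 0,"rz": 0,"x": -35,"y": 0,"z": 0,"hand": 5},
    {"rx": 0,"ry": 0,"rz": 0,"x": -45,"y": 0,"z": 0,"hand": 5},
    {"rx": -0.085,"ry": 0,"rz": 0,"x": 0,"y": -50.5,"z": 4,"hand": 5},
    {"rx": -0.085,"ry": 0,"rz": 0,"x": 6,"y": -50.7,"z": 0,"hand": 5},
    {"rx": -0.086,"ry": 0,"rz": 0,"x": 6,"y": -50.5,"z": -4.5,"hand": 5},
  ],
)

```text
time_s: 33.98
eef_pos: [492.8, 169.2, 113.7]
ee_rot: [0.704, 0.068, 0.703, -0.068]
force: [0.4, -1.2, -1.1]
grip_width: 0.154
```

Call:
jog_arm(
  increments=[
    {"rx": -0.085,"ry": 0,"rz": 0,"x": 6,"y": -50,"z": -9,"hand": 5},
    {"rx": -0.086,"ry": 0,"rz": 0,"x": 18,"y": -49,"z": -13.5,"hand": 5},
    {"rx": 0,"ry": 0,"rz": 0,"x": 0,"y": 0,"z": 0,"hand": 5},
    {"rx": 0,"ry": 0,"rz": 0,"x": 0,"y": 0,"z": 0,"hand": 5},
  ],
)

```text
time_s: 34.48
eef_pos: [456.7, 76.2, 90.0]
ee_rot: [0.708, 0.009, 0.706, -0.009]
force: [0.4, 0.1, -2.0]
grip_width: 0.151
```

```bash
python3 - <<'E'
from h import *
im,C=look('w30');zoom(im,180,110,330,230,5,'w30z')
plan(456.4,76.3,89,1.546,1)
E
```

```text
t 34.52 p [456.8  76.6  90. ] yaw 1.546 tilt 0.002 F [ 0.7  0.3 -1.2] w 13.2 q [-0.09  0.35  1.86  0.    0.93 -1.64]
min rows 0.02 from [456.8  76.6  90. ] q [-0.09  0.35  1.86  0.    0.93 -1.64]
1 r [0.0, 0.002, -0.001] d [1.0, -0.3, -0.4]
```

View pics/w30z.png

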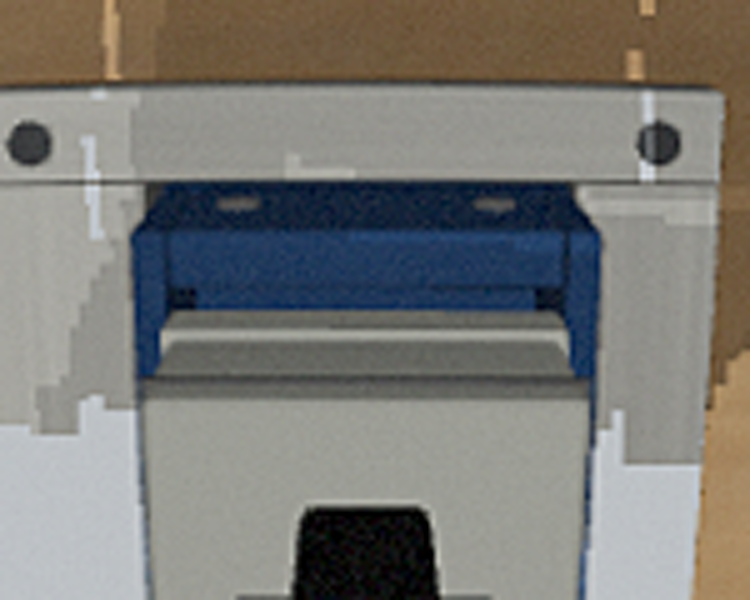

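```bash
cat >> h.py <<'E'
def align(name,inner,outer,lid,cc,lc,zl):
    d=np.load(name+'.npy');s=dict(eef_pos=d[:3],ee_rot=d[3:]);C=cam('wrist',s)
    f=lambda c,r,z:unproj('wrist',(180+c/5,110+r/5),z,C)[0]
    a=f(cc,inner,44)[:2]+[32,0];b=f(cc,outer,44)[:2]+[40,0];l=f(lc,lid,zl)[:2]+[30,0]
    print('carrier',a.round(1),b.round(1),'cassette',l.round(1),'move',((a+b)/2-l).round(1))
E
python3 - <<'E'
from h import *
align('w25',284,226,386,371,366,83.7)
align('w26',286,226,386,361.5,363,83.3)
align('w30',288,231,396,367,367,84.3)
E
```

```text
carrier [456.5  77.6] [456.9  77.8] cassette [456.1  76.9] move [0.6 0.9]
carrier [454.3 -22.1] [454.5 -21.9] cassette [453.8 -22. ] move [ 0.6 -0. ]
carrier [456.5  77.5] [457.   77.7] cassette [456.5  77.3] move [0.2 0.3]
```

Call:
jog_arm(
  increments=[
    {"rx": 0,"ry": 0,"rz": 0,"x": 8,"y": 0.2,"z": 0.1,"hand": 5},
    {"rx": 0,"ry": 0,"rz": 0,"x": 10,"y": 0,"z": 0,"hand": 5},
    {"rx": 0,"ry": 0,"rz": 0,"x": 10,"y": 0,"z": 0,"hand": 5},
    {"rx": 0,"ry": 0,"rz": 0,"x": 2,"y": 0,"z": 0,"hand": 5},
    {"rx": 0,"ry": 0,"rz": 0,"x": 1.5,"y": 0,"z": 0,"hand": 5},
  ],
)

```text
time_s: 35.15
eef_pos: [456.3, 76.3, 57.8]
ee_rot: [0.707, 0.009, 0.707, -0.008]
force: [-0.5, 0.0, -0.0]
grip_width: 0.152
```

Call:
jog_arm(
  increments=[
    {"rx": 0,"ry": 0,"rz": 0,"x": 0,"y": 0,"z": 0,"hand": 5},
  ],
)

```text
time_s: 35.28
eef_pos: [456.4, 76.2, 58.1]
ee_rot: [0.707, 0.009, 0.707, -0.008]
force: [-0.8, 0.4, -1.7]
grip_width: 0.155
```

No contact at 58.1 (rib contact would be ~60): continue.

Call:
jog_arm(
  increments=[
    {"rx": 0,"ry": 0,"rz": 0,"x": 1.5,"y": 0,"z": 0,"hand": 5},
    {"rx": 0,"ry": 0,"rz": 0,"x": 1,"y": 0,"z": 0,"hand": 5},
    {"rx": 0,"ry": 0,"rz": 0,"x": 0,"y": 0,"z": 0,"hand": 5},
  ],
)

```text
time_s: 35.65
eef_pos: [456.2, 76.3, 55.4]
ee_rot: [0.707, 0.009, 0.707, -0.008]
force: [-0.9, 0.3, -1.1]
grip_width: 0.152
```

Call:
jog_arm(
  increments=[
    {"rx": 0,"ry": 0,"rz": 0,"x": 2,"y": 0,"z": 0,"hand": 5},
    {"rx": 0,"ry": 0,"rz": 0,"x": 1.5,"y": 0,"z": 0,"hand": 5},
    {"rx": 0,"ry": 0,"rz": 0,"x": 0,"y": 0,"z": 0,"hand": 5},
  ],
)

```text
time_s: 36.02
eef_pos: [456.2, 76.3, 51.9]
ee_rot: [0.707, 0.009, 0.707, -0.008]
force: [-1.0, -0.8, -1.1]
grip_width: 0.153
```

Down to the floor level: fits P3. Release.

Call:
jog_arm(
  increments=[
    {"rx": 0,"ry": 0,"rz": 0,"x": 0.6,"y": 0,"z": 0,"hand": 5},
    {"rx": 0,"ry": 0,"rz": 0,"x": 0,"y": 0,"z": 0,"hand": 35},
    {"rx": 0,"ry": 0,"rz": 0,"x": 0,"y": 0,"z": 0,"hand": 35},
    {"rx": 0,"ry": 0,"rz": 0,"x": -30,"y": 0,"z": 0,"hand": 35},
    {"rx": 0,"ry": 0,"rz": 0,"x": -50,"y": 0,"z": 0,"hand": 45},
  ],
)

```text
time_s: 36.65
eef_pos: [455.4, 76.2, 131.4]
ee_rot: [0.706, 0.009, 0.708, -0.008]
force: [0.6, -0.0, 0.6]
grip_width: 0.526
```

```bash
python3 - <<'E'
from h import *
im,C=look('w31');ps=cassettes(im,C,z=10)
plan(473,412,95,-.42+np.pi/2,7)
E
```

```text
t 36.7 p [458.6  76.1 138.1] yaw 1.546 tilt 0.009 F [ 4.3 -0.1  6.8] w 45.1 q [-0.09  0.28  1.81  0.    1.05 -1.64]
cassette px [175. 183.] pose [429.   17.9] yaw -0.091 iou 0.313
cassette px [ 80. 186.] pose [428.4 -65.3] yaw -0.082 iou 0.431
cassette px [ 44. 197.] pose [ 449.3 -111.2] yaw 0.003 iou 0.474
cassette px [129. 204.] pose [455. -24.] yaw -0.132 iou 0.879
cassette px [252. 204.] pose [457.5  76. ] yaw -0.018 iou 0.921
cassette px [508. 271.] pose [566.  398.5] yaw 0.69 iou 0.927
min rows 5.65 from [458.6  76.1 138.1] q [-0.09  0.28  1.81  0.    1.05 -1.64]
1 r [0.057, 0.001, -0.0] d [6.2, 48.0, 0.8]
2 r [0.056, 0.001, -0.0] d [6.2, 48.0, -1.9]
3 r [0.057, 0.001, -0.0] d [6.1, 47.8, -4.6]
4 r [0.056, 0.001, -0.001] d [6.2, 47.5, -7.2]
5 r [0.057, 0.002, -0.0] d [6.2, 47.0, -10.0]
6 r [0.056, 0.001, -0.001] d [6.2, 46.3, -12.5]
7 r [0.057, 0.001, -0.0] d [6.1, 45.6, -15.2]
```

View pics/w31.png

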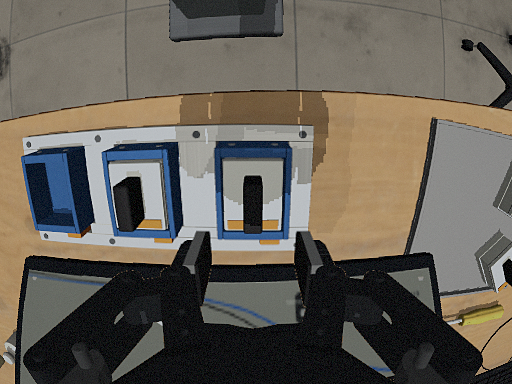

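Call:
jog_arm(
  increments=[
    {"rx": 0.057,"ry": 0,"rz": 0,"x": 3,"y": 48,"z": 2,"hand": 45},
    {"rx": 0.056,"ry": 0,"rz": 0,"x": 5,"y": 48,"z": -1,"hand": 45},
    {"rx": 0.057,"ry": 0,"rz": 0,"x": 5,"y": 47.8,"z": -4,"hand": 45},
    {"rx": 0.056,"ry": 0,"rz": 0,"x": 5,"y": 47.5,"z": -7,"hand": 45},
    {"rx": 0.057,"ry": 0,"rz": 0,"x": 6,"y": 47,"z": -10,"hand": 45},
  ],
)

```text
time_s: 37.33
eef_pos: [469.2, 317.6, 107.3]
ee_rot: [0.699, 0.109, 0.698, -0.109]
force: [0.9, -0.9, 0.5]
grip_width: 0.524
```

Call:
jog_arm(
  increments=[
    {"rx": 0.056,"ry": 0,"rz": 0,"x": 6,"y": 46.3,"z": -12.5,"hand": 45},
    {"rx": 0.057,"ry": 0,"rz": 0,"x": 6,"y": 45.6,"z": -15,"hand": 45},
    {"rx": 0,"ry": 0,"rz": 0,"x": 0,"y": 0,"z": 0,"hand": 45},
    {"rx": 0,"ry": 0,"rz": 0,"x": 0,"y": 0,"z": 0,"hand": 45},
  ],
)

```text
time_s: 37.83
eef_pos: [473.5, 411.3, 95.3]
ee_rot: [0.692, 0.148, 0.691, -0.147]
force: [0.7, -0.5, -0.2]
grip_width: 0.524
```

```bash
python3 - <<'E'
from h import *
im,C=look('w32');ps=cassettes(im,C)
p=min(ps,key=lambda p:np.hypot(p[0]-472.7,p[1]-412));plan(p[0],p[1],45.5,p[2]+np.pi/2,1)
E
```

```text
t 37.88 p [473.7 411.   95.6] yaw 1.15 tilt 0.001 F [-0.3  0.3 -0.2] w 45.1 q [ 0.53  0.66  1.33  0.    1.15 -0.62]
cassette px [254. 216.] pose [473.1 412. ] yaw -0.4 iou 0.901
cassette px [ 15. 289.] pose [459.1 147.6] yaw -0.083 iou 0.575
min rows 0.84 from [473.7 411.   95.6] q [ 0.53  0.66  1.33  0.    1.15 -0.62]
1 r [-0.021, 0.0, -0.001] d [50.1, 0.6, -1.0]
```

View pics/w32.png

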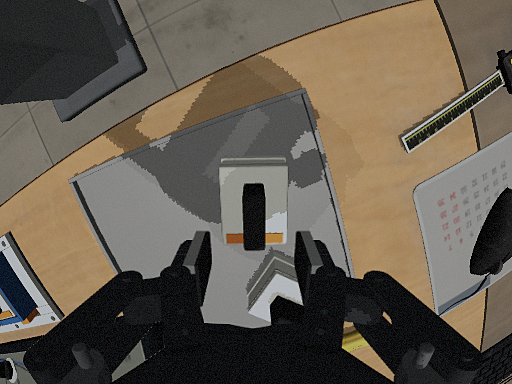

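Call:
jog_arm(
  increments=[
    {"rx": -0.021,"ry": 0,"rz": 0,"x": 20,"y": 0.6,"z": -0.9,"hand": 40},
    {"rx": 0,"ry": 0,"rz": 0,"x": 20,"y": 0,"z": 0,"hand": 35},
    {"rx": 0,"ry": 0,"rz": 0,"x": 10,"y": 0,"z": 0,"hand": 32},
    {"rx": 0,"ry": 0,"rz": 0,"x": 0,"y": 0,"z": 0,"hand": 20},
    {"rx": 0,"ry": 0,"rz": 0,"x": 0,"y": 0,"z": 0,"hand": 5},
  ],
)

```text
time_s: 38.5
eef_pos: [473.5, 412.7, 46.5]
ee_rot: [0.693, 0.141, 0.693, -0.14]
force: [0.1, 0.7, -1.2]
grip_width: 0.155
```

Call:
jog_arm(
  increments=[
    {"rx": 0,"ry": 0,"rz": 0,"x": 0,"y": 0,"z": 0,"hand": 5},
    {"rx": 0,"ry": 0,"rz": 0,"x": 0,"y": 0,"z": 0,"hand": 5},
  ],
)

```text
time_s: 38.75
eef_pos: [473.3, 412.8, 46.3]
ee_rot: [0.693, 0.141, 0.693, -0.14]
force: [-0.4, -1.4, 2.7]
grip_width: 0.156
```

```bash
python3 - <<'E'
from h import *
im,C=look('w33');zoom(im,150,130,370,300,3,'w33z')
s=sense();s['eef_pos']=s['eef_pos']+[0,0,90]
plan(452,-123.5,s['eef_pos'][2]-40,1.546,10,s)
E
```

```text
t 38.8 p [473.3 412.8  46.3] yaw 1.171 tilt 0.002 F [ 0.5 -1.8  3.9] w 13.1 q [ 0.53  0.72  1.36  0.    1.06 -0.64]
min rows 8.97 from [473.3 412.8 136.3] q [ 0.53  0.72  1.36  0.    1.06 -0.64]
1 r [-0.037, 0.0, -0.0] d [3.9, -50.2, 18.9]
2 r [-0.038, 0.0, -0.0] d [4.0, -50.9, 17.0]
3 r [-0.037, 0.0, -0.0] d [3.9, -51.6, 15.1]
4 r [-0.038, 0.0, -0.0] d [3.9, -52.0, 13.2]
5 r [-0.037, 0.0, -0.0] d [4.0, -52.5, 11.2]
6 r [-0.038, 0.0, -0.0] d [3.9, -52.9, 9.2]
7 r [-0.037, 0.0, -0.0] d [3.9, -53.2, 7.2]
8 r [-0.038, 0.0, -0.0] d [4.0, -53.4, 5.3]
9 r [-0.037, 0.001, -0.001] d [3.9, -53.6, 3.2]
10 r [-0.038, 0.0, -0.0] d [4.0, -53.7, 1.2]
```

View pics/w33z.png

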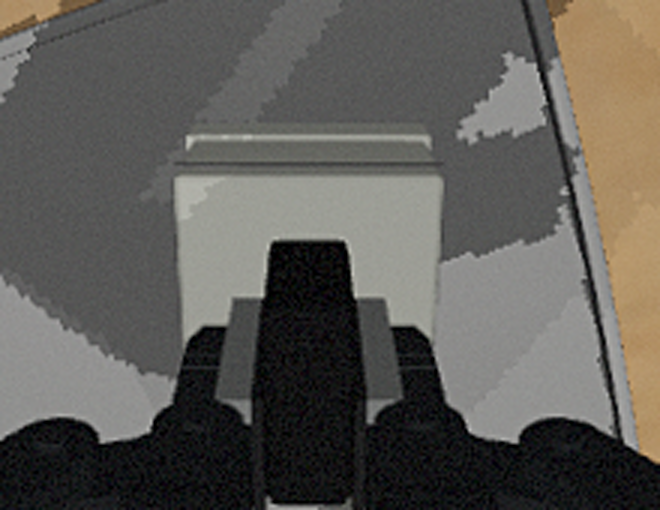

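Call:
jog_arm(
  increments=[
    {"rx": 0,"ry": 0,"rz": 0,"x": -40,"y": 0,"z": 0,"hand": 5},
    {"rx": 0,"ry": 0,"rz": 0,"x": -55,"y": 0,"z": 0,"hand": 5},
    {"rx": -0.037,"ry": 0,"rz": 0,"x": 0,"y": -50.2,"z": 18.9,"hand": 5},
    {"rx": -0.038,"ry": 0,"rz": 0,"x": 0,"y": -51,"z": 17,"hand": 5},
    {"rx": -0.037,"ry": 0,"rz": 0,"x": 0,"y": -51.6,"z": 15,"hand": 5},
  ],
)

```text
time_s: 39.42
eef_pos: [466.0, 250.2, 140.5]
ee_rot: [0.7, 0.101, 0.7, -0.1]
force: [1.3, -1.0, -1.0]
grip_width: 0.155
```

Call:
jog_arm(
  increments=[
    {"rx": -0.038,"ry": 0,"rz": 0,"x": 0,"y": -52,"z": 13.2,"hand": 5},
    {"rx": -0.037,"ry": 0,"rz": 0,"x": 0,"y": -52.5,"z": 11.2,"hand": 5},
    {"rx": -0.038,"ry": 0,"rz": 0,"x": 0,"y": -53,"z": 9.2,"hand": 5},
    {"rx": -0.037,"ry": 0,"rz": 0,"x": 0,"y": -53.2,"z": 7.2,"hand": 5},
    {"rx": -0.038,"ry": 0,"rz": 0,"x": 0,"y": -53.4,"z": 5.3,"hand": 5},
  ],
)

```text
time_s: 40.05
eef_pos: [455.4, -18.2, 140.4]
ee_rot: [0.707, 0.035, 0.706, -0.034]
force: [1.2, 0.3, -1.5]
grip_width: 0.155
```

Call:
jog_arm(
  increments=[
    {"rx": -0.037,"ry": 0,"rz": 0,"x": 0,"y": -53.6,"z": 3.2,"hand": 5},
    {"rx": -0.038,"ry": 0,"rz": 0,"x": 5,"y": -53.7,"z": 1.2,"hand": 5},
    {"rx": 0,"ry": 0,"rz": 0,"x": 46,"y": 0,"z": 0,"hand": 5},
    {"rx": 0,"ry": 0,"rz": 0,"x": 0,"y": 0,"z": 0,"hand": 5},
    {"rx": 0,"ry": 0,"rz": 0,"x": 0,"y": 0,"z": 0,"hand": 5},
  ],
)

```text
time_s: 40.67
eef_pos: [451.4, -123.5, 89.5]
ee_rot: [0.707, 0.009, 0.707, -0.008]
force: [-0.8, -0.4, -2.4]
grip_width: 0.15
```

```bash
python3 - <<'E'
from h import *
im,C=look('w34');zoom(im,180,110,330,230,5,'w34z')
plan(451.7,-123.4,90,1.546,1)
E
```

```text
t 40.73 p [ 451.5 -123.5   89.7] yaw 1.547 tilt 0.001 F [ 0.6  0.1 -2. ] w 13.1 q [-0.52  0.36  1.84  0.    0.94 -2.07]
min rows 0.01 from [ 451.5 -123.5   89.7] q [-0.52  0.36  1.84  0.    0.94 -2.07]
1 r [0.001, 0.001, -0.001] d [-0.3, 0.1, 0.2]
```

View pics/w34z.png

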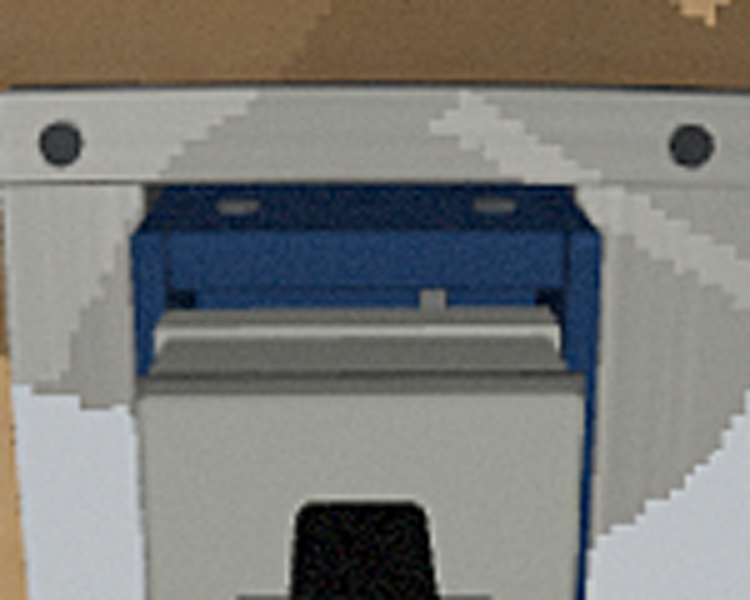

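```bash
python3 - <<'E'
from h import *
align('w34',288,231,393,367,360,83.4)
E
```

```text
carrier [ 451.1 -122.3] [ 451.6 -122.1] cassette [ 451.1 -123.2] move [0.3 1. ]
```

Call:
jog_arm(
  increments=[
    {"rx": 0,"ry": 0,"rz": 0,"x": 8,"y": 0.9,"z": 0.3,"hand": 5},
    {"rx": 0,"ry": 0,"rz": 0,"x": 10,"y": 0,"z": 0,"hand": 5},
    {"rx": 0,"ry": 0,"rz": 0,"x": 9.5,"y": 0,"z": 0,"hand": 5},
    {"rx": 0,"ry": 0,"rz": 0,"x": 2,"y": 0,"z": 0,"hand": 5},
    {"rx": 0,"ry": 0,"rz": 0,"x": 1.5,"y": 0,"z": 0,"hand": 5},
  ],
)

```text
time_s: 41.35
eef_pos: [451.8, -123.0, 58.1]
ee_rot: [0.707, 0.009, 0.707, -0.008]
force: [-1.4, 0.2, -2.2]
grip_width: 0.15
```

Call:
jog_arm(
  increments=[
    {"rx": 0,"ry": 0,"rz": 0,"x": 0,"y": 0,"z": 0,"hand": 5},
  ],
)

```text
time_s: 41.48
eef_pos: [451.8, -123.0, 58.3]
ee_rot: [0.707, 0.009, 0.707, -0.009]
force: [0.3, -0.5, -1.9]
grip_width: 0.153
```

Call:
jog_arm(
  increments=[
    {"rx": 0,"ry": 0,"rz": 0,"x": 1.5,"y": 0,"z": 0,"hand": 5},
    {"rx": 0,"ry": 0,"rz": 0,"x": 1,"y": 0,"z": 0,"hand": 5},
    {"rx": 0,"ry": 0,"rz": 0,"x": 0,"y": 0,"z": 0,"hand": 5},
  ],
)

```text
time_s: 41.85
eef_pos: [451.7, -122.9, 55.7]
ee_rot: [0.707, 0.009, 0.707, -0.008]
force: [0.9, -0.3, -0.9]
grip_width: 0.153
```

Call:
jog_arm(
  increments=[
    {"rx": 0,"ry": 0,"rz": 0,"x": 2,"y": 0,"z": 0,"hand": 5},
    {"rx": 0,"ry": 0,"rz": 0,"x": 1,"y": 0,"z": 0,"hand": 5},
    {"rx": 0,"ry": 0,"rz": 0,"x": 0,"y": 0,"z": 0,"hand": 5},
  ],
)

```text
time_s: 42.22
eef_pos: [451.7, -122.9, 52.6]
ee_rot: [0.707, 0.009, 0.707, -0.008]
force: [0.2, -0.7, -1.5]
grip_width: 0.156
```

Call:
jog_arm(
  increments=[
    {"rx": 0,"ry": 0,"rz": 0,"x": 0.7,"y": 0,"z": 0,"hand": 5},
    {"rx": 0,"ry": 0,"rz": 0,"x": 0,"y": 0,"z": 0,"hand": 35},
    {"rx": 0,"ry": 0,"rz": 0,"x": 0,"y": 0,"z": 0,"hand": 35},
    {"rx": 0,"ry": 0,"rz": 0,"x": -30,"y": 0,"z": 0,"hand": 35},
    {"rx": 0,"ry": 0,"rz": 0,"x": -60,"y": 0,"z": 0,"hand": 45},
  ],
)

```text
time_s: 42.85
eef_pos: [450.7, -122.5, 141.7]
ee_rot: [0.706, 0.01, 0.708, -0.008]
force: [0.7, -0.2, 1.5]
grip_width: 0.529
```

Call:
jog_arm(
  increments=[
    {"rx": 0,"ry": 0,"rz": 0,"x": -50,"y": 30,"z": -20,"hand": 45},
    {"rx": 0,"ry": 0,"rz": 0,"x": -50,"y": 50,"z": -20,"hand": 45},
    {"rx": 0,"ry": 0,"rz": 0,"x": 0,"y": 50,"z": 0,"hand": 45},
    {"rx": 0,"ry": 0,"rz": 0,"x": 0,"y": 50,"z": 0,"hand": 45},
    {"rx": 0,"ry": 0,"rz": 0,"x": 0,"y": 0,"z": 0,"hand": 45},
  ],
)

```text
time_s: 43.48
eef_pos: [418.5, 52.7, 234.8]
ee_rot: [0.707, 0.008, 0.707, -0.007]
force: [0.1, 0.3, 0.3]
grip_width: 0.521
```

Call:
jog_arm(
  increments=[
    {"rx": 0,"ry": 0,"rz": 0,"x": 0,"y": 0,"z": 0,"hand": 45},
    {"rx": 0,"ry": 0,"rz": 0,"x": 0,"y": 0,"z": 0,"hand": 45},
  ],
)

```text
time_s: 43.72
eef_pos: [419.0, 49.4, 234.6]
ee_rot: [0.707, 0.01, 0.707, -0.009]
force: [-0.5, 0.6, 0.3]
grip_width: 0.529
```

```bash
python3 - <<'E'
from h import *
im,C=look('w35');ps=cassettes(im,C,z=10);pocketcar(im,C)
v,_,_=snap('scene');zoom(v,90,170,290,270,4,'sc35');t,_,_=snap('top');zoom(t,120,180,310,255,4,'tp35')
E
```

```text
t 43.77 p [419.   49.4 234.6] yaw 1.544 tilt 0.001 F [ 0.5 -0.2  0.5] w 45.2 q [-0.16  0.08  1.78  0.    1.29 -1.71]
cassette px [143. 188.] pose [435.5 -76.9] yaw -0.092 iou 0.356
cassette px [277. 202.] pose [457.2  76. ] yaw 0.014 iou 0.878
cassette px [112. 201.] pose [ 451.6 -123.7] yaw -0.075 iou 0.877
cassette px [189. 202.] pose [455.5 -24.2] yaw -0.102 iou 0.839
pocketcar [ 4.5656e+02  7.5710e+01 -2.0000e-02] 0.948
pocketcar [ 4.545e+02 -2.346e+01 -4.000e-02] 0.94
pocketcar [ 4.5125e+02 -1.2558e+02 -3.0000e-02] 0.916
```

View pics/w35.png

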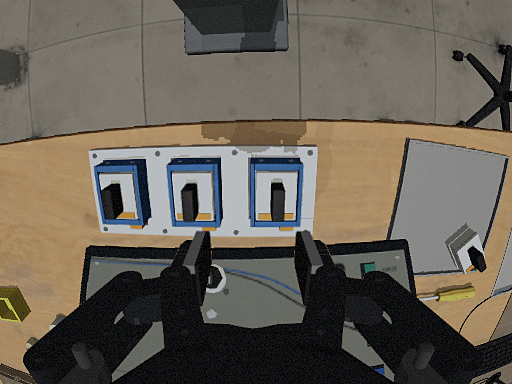

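View pics/sc35.png

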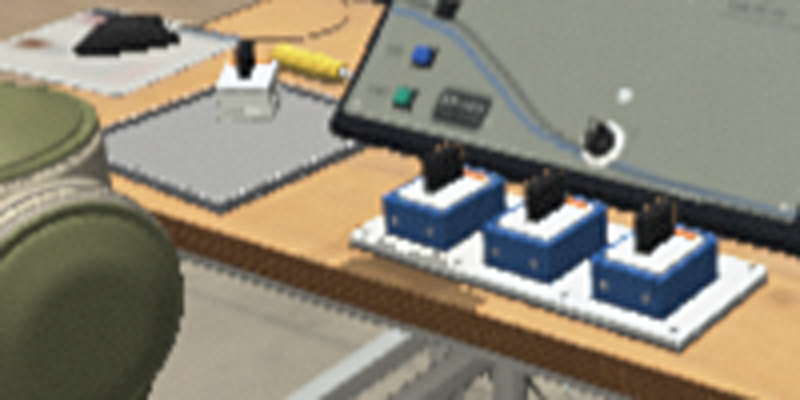

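View pics/tp35.png

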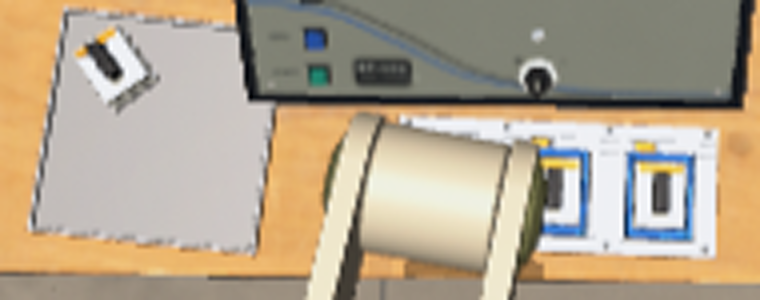

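```bash
python3 - <<'E'
from h import *
d=np.load('w21.npy');s=dict(eef_pos=d[:3],ee_rot=d[3:]);C=cam('wrist',s)
P=unproj('wrist',[(178.3,72.3),(346.7,88.3),(324,240)],12,C)[:,:2];print(P.round(1),np.linalg.norm(P[1]-P[0]),np.linalg.norm(P[2]-P[1]))
c=(P[0]+P[2])/2;u=(P[0]-P[1])/np.linalg.norm(P[0]-P[1]);v=(P[2]-P[1])/np.linalg.norm(P[2]-P[1]);print(c)
for q in [(570.3,404.5),(569.8,404.1)]: print((np.array(q)-c)@u,(np.array(q)-c)@v)
im=cv2.imread('pics/w35.png');d=np.load('w35.npy');s=dict(eef_pos=d[:3],ee_rot=d[3:]);C=cam('wrist',s);cassettes(im,C,z=4,vmax=75)
zoom(im,380,130,512,290,4,'w35z')
E
```

```text
[[393.8 264.7]
 [413.6 481.1]
 [627.7 462.8]] 217.30774056075035 214.92998688625374
[510.78501595 363.74299717]
-46.00441957539211 55.82986362618971
-45.56057374926914 55.36572518164058
cassette px [143. 188.] pose [424.9 -80.3] yaw -0.039 iou 0.369
cassette px [190. 202.] pose [456.4 -25. ] yaw -0.087 iou 0.891
cassette px [277. 202.] pose [459.1  76.5] yaw 0.006 iou 0.924
cassette px [112. 201.] pose [ 454. -127.] yaw -0.04 iou 0.922
```

View pics/w35z.png

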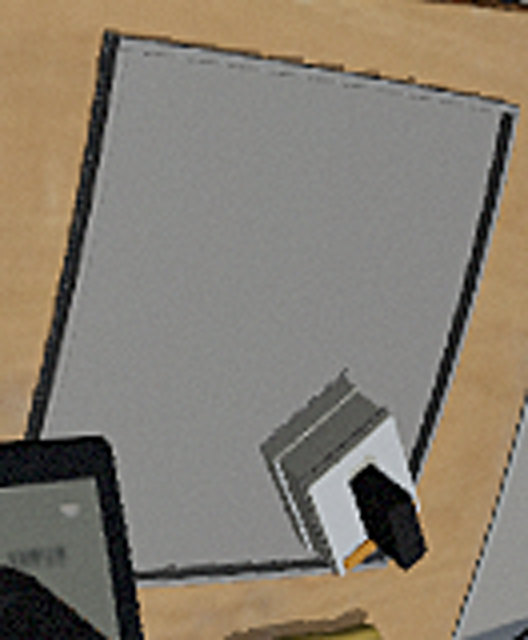

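```bash
python3 - <<'E'
from h import *
plan(440,-74,200,1.546,3)
E
```

```text
min rows 2.17 from [419.   49.6 234.6] q [-0.16  0.08  1.78  0.    1.29 -1.71]
1 r [-0.0, 0.0, -0.0] d [11.5, -41.0, 8.1]
2 r [-0.001, 0.0, -0.0] d [11.5, -41.0, 8.1]
3 r [-0.0, 0.0, -0.001] d [11.5, -41.0, 8.0]
```

Call:
jog_arm(
  increments=[
    {"rx": 0,"ry": 0,"rz": 0,"x": 11.5,"y": -41,"z": 8,"hand": 45},
    {"rx": 0,"ry": 0,"rz": 0,"x": 11.5,"y": -41,"z": 8,"hand": 45},
    {"rx": 0,"ry": 0,"rz": 0,"x": 11.5,"y": -41,"z": 8,"hand": 45},
    {"rx": 0,"ry": 0,"rz": 0,"x": 0,"y": 0,"z": 0,"hand": 45},
    {"rx": 0,"ry": 0,"rz": 0,"x": 0,"y": 0,"z": 0,"hand": 45},
  ],
)

```text
time_s: 44.5
eef_pos: [439.8, -73.1, 200.2]
ee_rot: [0.707, 0.009, 0.707, -0.009]
force: [-0.1, 0.5, -1.0]
grip_width: 0.525
```

```bash
python3 - <<'E'
from h import *
im,C=look('w36');cassettes(im,C,z=10);ps=pocketcar(im,C);v=im
for p in ps: drawfit(v,CAR,p,4,C,'w36f');v=cv2.imread('pics/w36f.png')
zoom(v,130,100,400,260,3,'w36f');zoom(im,130,100,400,260,3,'w36z')
t,_,_=snap('top');zoom(t,120,180,310,255,4,'tp36')
E
```

```text
t 44.55 p [439.8 -72.7 200.3] yaw 1.546 tilt 0.001 F [ 0.5  0.4 -0.3] w 45.2 q [-0.43  0.17  1.77  0.    1.2  -1.98]
cassette px [356. 178.] pose [449.5  31.5] yaw 0.059 iou 0.402
cassette px [203. 191.] pose [ 452.1 -123.1] yaw -0.092 iou 0.888
cassette px [302. 191.] pose [454.2 -23.9] yaw 0.042 iou 0.889
cassette px [392. 191.] pose [457.3  76.5] yaw -0.006 iou 0.907
pocketcar [ 4.5668e+02  7.6480e+01 -4.0000e-02] 0.957
pocketcar [ 4.5393e+02 -2.3360e+01 -2.0000e-02] 0.965
pocketcar [ 4.5138e+02 -1.2340e+02 -3.0000e-02] 0.948
```

View pics/w36f.png

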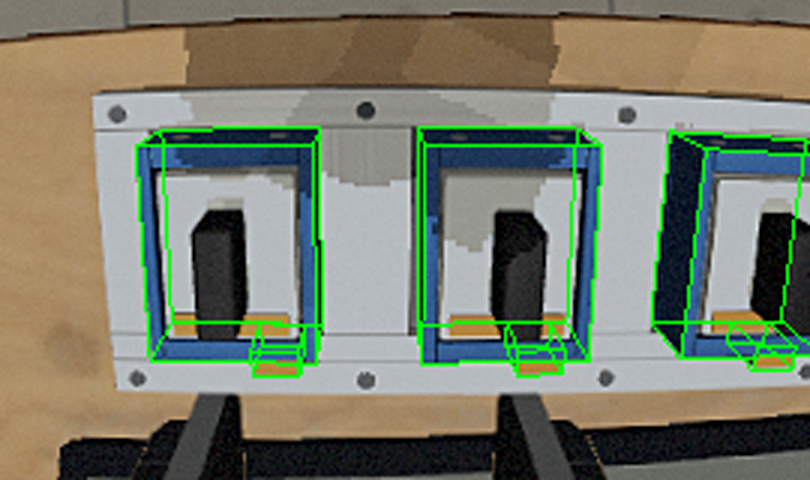

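View pics/w36z.png

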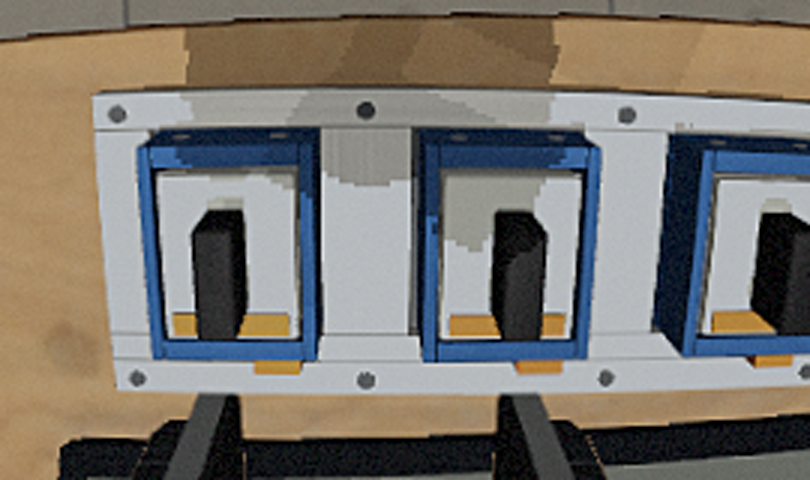

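View pics/tp36.png

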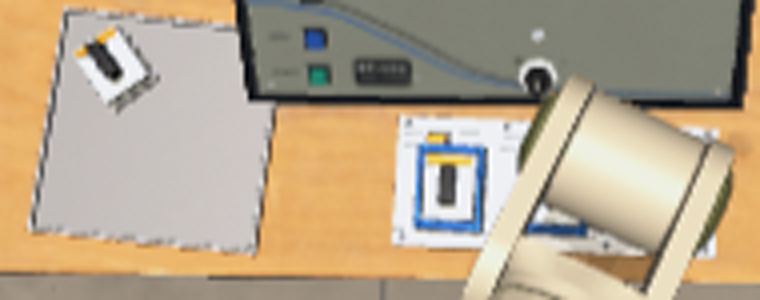

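```bash
python3 -c "
from h import *
st();print(finish_job());st()"
```

```text
t 44.6 p [439.9 -72.5 200.4] yaw 1.547 tilt 0.001 F [-0.8  0.4 -0.2] w 44.6 q [-0.43  0.17  1.77  0.    1.2  -1.98]
the job is handed in; nothing more can be done
None
the job is handed in; nothing more can be done
```

All three blue carriers are home in the load plate with their tabs in the notches, and each holds the cassette that goes right down into it. I handed the job in at about 44.6 s. No verdict was reported.

- **Cassette trials:** One was wrong. The first cassette stopped on the rib in pocket 3 with about 25 N, so I moved it to pocket 2, where it seated. The next two cassettes seated at the first try in pockets 3 and 1.
- **Spare cassette:** I did not touch the fourth cassette. It stands on the tray, about 46 mm and 56 mm from the tray's centre along its two axes.
- **Left alone:** The arm went nowhere near the yellow look-alike, the weight or the screwdriver.
- **Last wrist-camera check:** The fitted cassette centres agree with their carriers within about 1 mm. The carriers agree with the pocket centres I measured earlier within about 1 mm too. The gripper is clear of everything.
- **Disagreements:** An earlier, more oblique view put the pocket 1 carrier about 2 mm off in y, but the closer view did not confirm this. The carrier poses also differed by up to about 1 mm between opposite camera orientations, which is within the stated calibration. I measured the pocket centres about 5 mm towards the robot from the plate's centre line, and the carriers went home there.

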